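# Pack the varnish jars and lock the hold-down

## Task

Pack the three or four capped glass jars that stand in front of and to the left of the narrow plywood crate (not those by the violins at the far right) into it, upright on its floor in one row, then swing the hold-down bar fully closed over them, and then wind the nut on the post all the way down, whole turns and the last part turn, until its cross hole lines up with the window in the bracket. Finally push the steel lock pin through the bracket and the nut, fully home, and leave it there; leave the sanding block and the finger plane where they are.

Things in the scene. Friction and masses are not known exactly. Their poses are not given: they have to be found in the camera images.
- crate_floor (a point): centre of the inner floor of the fixed plywood crate, an open box for one row of jars: inside 72 mm wide (x of this point) and 260 mm long (y), floor 10 mm above the bench, walls 7 mm thick, their top 52 mm above the bench; z up. Outside its -y end stands a steel post, its axis 182 mm from this point.
- pin_seat (a point): point on the post's axis, 152 mm above the bench, at the height of the lock pin's axis when in; axes parallel to those of crate_floor. The pin goes in level, along +y of this point (towards the crate), through the bracket's window and then the nut's cross hole; its tip is 22 mm past this point when home.
- window (a point): middle of the 14 x 14 mm window in the fixed upright steel bracket beside the post, 29 mm from the post's axis on the -y side; axes as pin_seat. The bracket is 6 mm thick (y), 40 mm wide (x), its top 164 mm above the bench. The pin is home when its grip block meets the bracket's outer (-y) face.
- bar (a joint): angle of the steel hold-down bar that swings level about the post: 0 = closed over the middle of the crate, at its stop; grows as it swings out on the -x side, at most 2.0. Stiff (0.15 N m), stays where left. It is 22 mm wide, 292 mm long from the post's axis, 122 to 135 mm above the bench.
- bar_knob (a point): centre of the upright round knob on the bar, 22 mm diameter, from 136 to 171 mm above the bench, 130 mm from the post's axis; its y axis points along the bar away from the post.
- nut (a joint): angle (rad) of the brass nut on the threaded top of the post, above the bar: 0 = fully down, its cross hole in line with the bracket's window; each whole turn anticlockwise seen from above adds 6.28 and raises it 10 mm. Wind it down clockwise. It can be overwound to -0.5. Friction 0.1 N m, stays where left.
- nut_grip (a point): centre of the nut's square head, 28 x 28 mm (flats face along x and y of this point, which turns and rises with the nut), 30 mm high, 181 mm above the bench when down. Below is its round collar, 40 mm diameter, 28 mm high, with a 13 x 13 mm cross hole right through along y, 29 mm below this point. Grip the flats from above.
- pin_grip (a point): centre of the steel lock pin's flat grip block, 32 mm (x) x 26 mm (y) x 16 mm thick (z); the pin lies flat on the bench at the start. Its round shank, 9 mm diameter, leaves the middle of the block's +x face, in line with x, and ends in a rounded tip 70 mm from this point.
- pin_tip (a point): tip of the lock pin's shank.
- jar_mid_a_c (a point): centre (half-way up) of a middle-sized glass jar with a cap, 58 mm diameter, 89 mm tall; glass body up to 75 mm, cap on top 49 mm in diameter and 14 mm high; 0.16 kg, z points up. It may be absent.
- jar_mid_b_c (a point): centre (half-way up) of a middle-sized glass jar with a cap, 58 mm diameter, 89 mm tall; glass body up to 75 mm, cap on top 49 mm in diameter and 14 mm high; 0.16 kg, z points up. It may be absent.
- jar_wide_a_c (a point): centre (half-way up) of a wide low glass jar with a cap, 64 mm diameter, 76 mm tall; glass body up to 62 mm, cap on top 54 mm in diameter and 14 mm high; 0.16 kg, z points up. It may be absent.
- jar_wide_b_c (a point): centre (half-way up) of a wide low glass jar with a cap, 64 mm diameter, 76 mm tall; glass body up to 62 mm, cap on top 54 mm in diameter and 14 mm high; 0.16 kg, z points up. It may be absent.
- jar_slim_c (a point): centre (half-way up) of a slim tall glass jar with a cap, 48 mm diameter, 109 mm tall; glass body up to 95 mm, cap on top 40 mm in diameter and 14 mm high; 0.16 kg, z points up. It may be absent.
- sanding_block: cork sanding block, 46 x 90 x 27 mm, bystander; origin under its centre.
- finger_plane: small brass finger plane, 29 x 60 x 31 mm, bystander; origin under its centre.
- lock_pin: the lock pin as a whole, origin under the centre of its grip block.
Mind the look-alikes: they are no part of the job. What is shaped like the part that bears jar_wide_a_c but yellow is not meant. What is shaped like the part that bears jar_mid_b_c but turquoise is not meant.

How it is judged:
On the way, in this order (a step that is already met when the one before it is completed fails the run):
1. all the jars stand upright on the floor of the crate (x of jar_mid_a_c in the frame of crate_floor between -0.02 and 0.02 m and y of jar_mid_a_c in the frame of crate_floor between -0.105 and 0.105 m and z of each of jar_mid_a_c, jar_mid_b_c in the frame of crate_floor below 0.0505 m and angle between each of jar_mid_a_c, jar_mid_b_c, jar_wide_a_c, jar_wide_b_c, jar_slim_c's own z axis and vertical below 0.12 rad and x of jar_mid_b_c in the frame of crate_floor between -0.02 and 0.02 m and y of jar_mid_b_c in the frame of crate_floor between -0.105 and 0.105 m and x of jar_wide_a_c in the frame of crate_floor between -0.02 and 0.02 m and y of jar_wide_a_c in the frame of crate_floor between -0.102 and 0.102 m and z of each of jar_wide_a_c, jar_wide_b_c in the frame of crate_floor below 0.044 m and x of jar_wide_b_c in the frame of crate_floor between -0.02 and 0.02 m and y of jar_wide_b_c in the frame of crate_floor between -0.102 and 0.102 m and x of jar_slim_c in the frame of crate_floor between -0.02 and 0.02 m and y of jar_slim_c in the frame of crate_floor between -0.11 and 0.11 m and z of jar_slim_c in the frame of crate_floor below 0.0605 m), for 0.2 s.
2. the hold-down bar is closed over the jars (value of joint bar between -0.1 and 0.1 rad), for 0.2 s.
3. the nut is wound right down, its cross hole in line with the bracket's window (value of joint nut between -0.15 and 0.15 rad), for 0.2 s.
At the end, for the whole second after the job is handed in: Every jar present stands upright on the crate floor (6 mm, 0.12 rad); bar within 0.10 rad of closed; nut within 0.15 rad of fully down; lock pin at rest through bracket and nut, its tip at least 14 mm past the post axis (22 when home), 8 mm sideways, 10 mm in height (all of step 1 and all of step 2 and all of step 3 and y of pin_tip in the frame of pin_seat above 0.014 m and x of pin_tip in the frame of pin_seat between -0.008 and 0.008 m and z of pin_tip in the frame of pin_seat between -0.01 and 0.01 m and angle between the x axis of pin_grip and the y axis of pin_seat, either way round below 0.25 rad and linear speed of lock_pin below 0.02 m/s); the robot touches nothing.
It fails at once if a bystander is pushed more than 40 mm (distance of any of sanding_block, finger_plane from where it was at the start of the episode above 0.04 m).
Of jar_mid_a, jar_mid_b, jar_wide_a, jar_wide_b, jar_slim only 3 to 4 are there at a start; the rules pass over those that are not, and their reading is None.
At some moment in a run one of lock_pin, jar_wide_a, jar_wide_b may be knocked a few centimetres aside while the robot is not near it.
It also fails if it takes over 210 s, if anything falls off the work surface, if the arm or the gripper's body presses on something with over 40 N, if the wrist force passes 120 N, or if a joint passes its speed limit or range.

## Robot

A 6-joint arm with a two-finger parallel gripper is mounted at the origin on a cart in front of the work surface, level with it; the furniture and walls round the work are solid. World frame = base frame: x ahead of the robot, y to its left, z up, the work surface at z = 0. Lengths are in m, angles in rad, forces in N, time in s.
With the tool pointing down it reaches from about 0.3 to 0.75 m from the base axis. Payload 8.5 kg.
Tool frame: the origin (TCP) lies at the very end of the fingers, on their centre line; the grasp point (between the pads) lies robot.grip_point_offset behind it (robot.grip_point_offset is the distance from the TCP to the grasp point, in m); z points along the fingers, y is the direction in which the jaws open and shut (so a half turn about z gives the same grasp; the last joint's range is limited). The gripper opens to 85 mm and grips with 20 to 120 N. Pads are 22 mm wide; open, the fingers measure 114 mm over their backs; the gripper's body (76 mm by 85 mm) begins 54 mm behind the grasp point. The pads swing forward as they close: fully open they stand 13 mm farther back than shut.
Start: joints at [0.956, 0.381, 1.297, -0, 1.464, -0.215], TCP at [0.214, 0.507, 0.231] pointing down, gripper open.
Joint ranges: [-3.11, 3.11], [-0.89, 2.33], [0.22, 2.48], [-1.42, 4.56], [0.17, 2.85], [-2.88, 2.88]. Speed limits (rad/s): [2.39, 2.39, 3.14, 3.14, 3.14, 3.14].

## Interface

Orientations are given as a rotation vector (axis times angle).
In Python, from cell import robot gives the robot as it stands.
- The arm moves only by the tool move_arm, never from a script. Its argument "targets" is a list that holds one entry, the list of rows, each a list of 4 numbers: the shift along the tool's x, y, z in mm, then the turn about the tool's z in degrees. In form: [[[x, y, z, turn], ...]]. A call has 1 to 10 rows; each row shifts and turns the pose as measured when the row begins, along the tool's axes as they then stand; what a row does not reach is not made up. A row lasts 1/12 s, in which the tool goes at most 41.7 mm and 7.16 degrees, less where a joint would pass 70% of its speed; a pose out of reach is approached as far as the arm can. A call with a gripper value outside its range is refused whole. "grip" is the opening in per cent of the stroke, from 0 (shut) to 100 (fully open), set as the call begins (left out, the last holds). The fingers move at their own pace and stop on an object; "force" is the grip in N (left out, the last holds). Time passes only in rows, so rows that do not move let the fingers close. It gives the time, the measured TCP pose, the force and the opening at its end, in the units of the state.
- robot.read_state(): the state, without advancing time (a new reading comes with each control period).
- robot.grab_frame(name): name is "scene" or "top" or "wrist"; returns (picture, depth): 480x640x3 uint8, blue, green, red; 480x640 float32, m along the optical axis (not along the pixel's ray), 0 where there is no reading.
- robot.calibration(name): a dict with "camera_matrix" (3x3 intrinsics, pixels), "extrinsics" (4x4, takes a point from world to camera coordinates). Camera axes: x right, y down, z forward; pixel columns grow to the right and rows downward; lengths in m; the calibration is good to about 2 mm. A picture is of the moment at which its call begins: read the wrist's pose just before it. calibration takes no time and is no camera call; for the wrist camera it gives the pose at the moment of the call.
- robot.close_job(): hands the job in, once; it reports no verdict.
The state is a dict: "clock": time; "joint_pos": joint angles; "qvel": joint speeds; "effort": joint torques, N m; "tcp_pos": TCP position; "ee_rot": TCP orientation; "ft_force": force on the tool from outside, world axes, zero at the start; "ft_torque": the same for the moment, N m; "width": finger opening in m.
Only numpy, scipy, OpenCV 4.12 (cv2) and the standard library are available. Lean on these libraries where they do the work, as an engineer would, in place of code of your own. Each camera call takes 0.05 s, during which the arm holds its last target.

## Working session

There is one attempt and no reset: what is moved stays moved. The work goes in short steps, Python scripts to look and compute and a tool call to move; the robot and the scene stay as the last step left them, time stands still between calls to the robot, and variables do not carry over. Pictures are saved under pics/ and viewed, and the job is handed in when it is done.

Besides the shell and the picture viewer there is one more tool, called after ">>>" as a command line: name --argument value ..., lists and objects as JSON in quotes. move_arm: Moves the arm, as the interface text tells. Its arguments: {"type":"object","properties":{"targets":{"type":"array"},"grip":{"type":"number"},"force":{"type":"number"}},"required":["targets"]}

```bash
ls -la; mkdir -p pics
python3 - <<'E'
from cell import robot
import cv2,numpy as np
print(robot.read_state(), robot.grip_point_offset)
for n in ("scene","top","wrist"):
    p,d=robot.grab_frame(n)
    cv2.imwrite(f"pics/{n}0.png",p); np.save(f"pics/{n}0.npy",d)
    c=robot.calibration(n); print(n,np.round(c["camera_matrix"],1).tolist(),np.round(c["extrinsics"],3).tolist())
E
```

```text
total 12
drwxr-xr-x  3 agent agent 4096 Dec  7 14:57 .
drwxr-xr-x 23 root  root  4096 Dec  7 14:57 ..
drwxr-xr-x  2 agent agent 4096 Dec  7 14:57 pics
{'clock': 0.0, 'joint_pos': array([ 9.55693672e-01,  3.81219511e-01,  1.29827413e+00,  1.50042610e-05,
        1.46360398e+00, -2.15323920e-01]), 'qvel': array([ 0.00011919,  0.00128869, -0.00011289, -0.00161723, -0.00117625,
       -0.00089519]), 'effort': array([ 2.49130435e-04, -4.48449111e+01, -2.31273258e+01, -2.32157463e-04,
        4.90624530e-03,  1.11353793e-05]), 'tcp_pos': array([0.21390346, 0.50637848, 0.23069465]), 'ee_rot': array([-6.23676560e-01, -3.07842940e+00,  2.15324146e-03]), 'ft_force': array([-0.08130617,  0.40138378, -0.43502292]), 'ft_torque': array([ 0.02114412, -0.01430617,  0.01336883]), 'width': 0.08535432836632434} 0.0187
scene [[456.4, 0.0, 322.7], [0.0, 456.4, 243.7], [0.0, 0.0, 1.0]] [[-0.889, -0.458, 0.016, 0.533], [-0.271, 0.499, -0.823, 0.216], [0.369, -0.736, -0.568, 0.942], [0.0, 0.0, 0.0, 1.0]]
top [[442.2, 0.0, 324.8], [0.0, 442.2, 238.8], [0.0, 0.0, 1.0]] [[0.028, -1.0, -0.002, 0.088], [-0.98, -0.027, -0.197, 0.593], [0.197, 0.008, -0.98, 0.916], [0.0, 0.0, 0.0, 1.0]]
wrist [[430.6, 0.0, 316.9], [0.0, 430.6, 237.7], [0.0, 0.0, 1.0]] [[0.389, 0.921, -0.001, -0.551], [0.88, -0.371, 0.297, -0.037], [0.273, -0.116, -0.955, 0.379], [0.0, 0.0, 0.0, 1.0]]
```

View pics/top0.png

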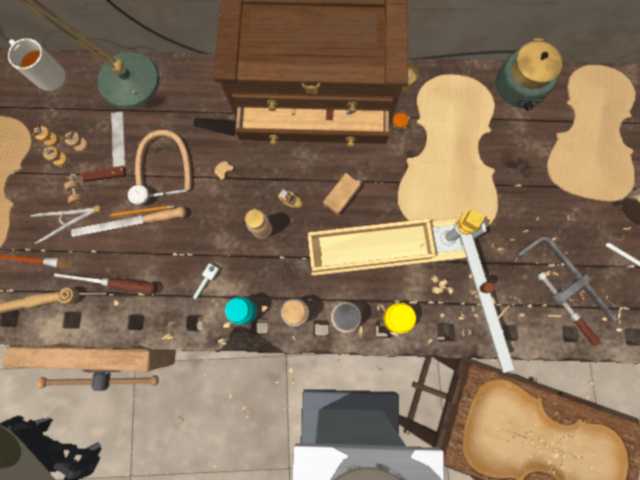

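View pics/scene0.png

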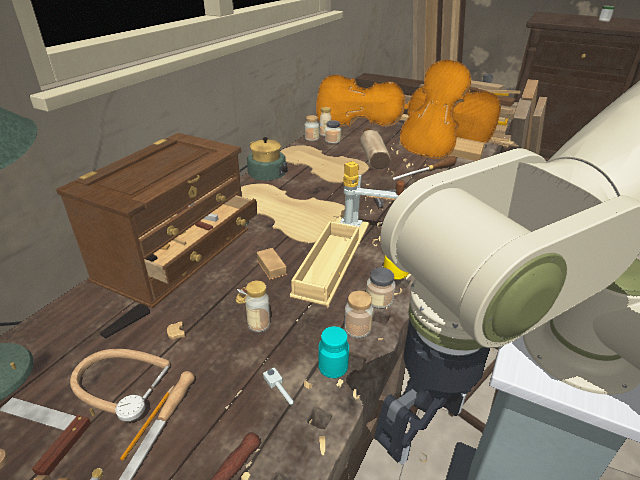

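View pics/wrist0.png

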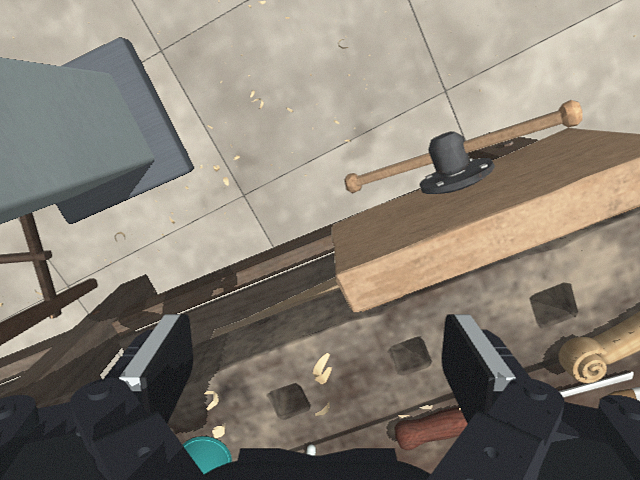

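```bash
cat > h.py <<'E'
from cell import robot
import cv2,numpy as np
from scipy.spatial.transform import Rotation as Ro
def cal(n):
    c=robot.calibration(n); return np.array(c["camera_matrix"]),np.array(c["extrinsics"])
def ray(K,E,uv):
    uv=np.atleast_2d(np.asarray(uv,float)); R=E[:3,:3]; t=E[:3,3]
    d=(np.linalg.inv(K)@np.c_[uv,np.ones(len(uv))].T).T
    return -R.T@t, d@R
def onz(K,E,uv,z):
    o,d=ray(K,E,uv); return o+d*((z-o[2])/d[:,2])[:,None]
def dep(K,E,d,uv):
    uv=np.atleast_2d(uv).astype(int); o,r=ray(K,E,uv); return o+r*d[uv[:,1],uv[:,0]][:,None]
def cloud(K,E,d):
    H,W=d.shape; v,u=np.mgrid[:H,:W]; o,r=ray(K,E,np.c_[u.ravel(),v.ravel()])
    return (o+r*d.ravel()[:,None]).reshape(H,W,3)
def proj(K,E,P):
    P=np.atleast_2d(P); c=(E[:3,:3]@P.T).T+E[:3,3]; q=(K@c.T).T; return q[:,:2]/q[:,2:]
def st():
    s=robot.read_state(); R=Ro.from_rotvec(s["ee_rot"]).as_matrix(); return s,R
def go(x,y,z,yaw=None):
    """shift in tool axes mm to reach world TCP; yaw = world angle of tool y axis deg (mod 180)"""
    s,R=st(); d=R.T@(np.array([x,y,z])-s["tcp_pos"])*1000
    yw=np.degrees(np.arctan2(R[1,1],R[0,1])); print("clk %.2f tcp"%s["clock"],np.round(s["tcp_pos"],4),"yaw_y %.1f"%yw,"q6 %.2f w %.4f"%(s["joint_pos"][5],s["width"]),"F",np.round(s["ft_force"],1))
    t=None
    if yaw is not None:
        t=-((yaw-yw+90)%180-90)   # tool z down: + turn lowers world yaw
    print("shift tool",np.round(d,1),"turn",t)
E
python3 - <<'E'
from h import *
K,E=cal("top"); d=np.load("pics/top0.npy"); P=cloud(K,E,d); np.save("pics/top0P.npy",P)
im=cv2.imread("pics/top0.png")
print("cam",-E[:3,:3].T@E[:3,3])
for n,uv in dict(slim=(258,218),turq=(240,309),tan=(295,311),dark=(346,315),yel=(400,317),nut=(473,220),knob=(487,285),pinblk=(211,271),sand=(342,193),plane=(290,200),crate=(370,246)).items():
    u,v=uv; print(n,np.round(np.median(P[v-2:v+3,u-2:u+3].reshape(-1,3),0),4))
crop=im[150:380,180:540]; cv2.imwrite("pics/c1.png",cv2.resize(crop,None,fx=2.2,fy=2.2,interpolation=cv2.INTER_CUBIC))
h=P[:,:,2]; v=np.clip(h/0.25,0,1)*255; cv2.imwrite("pics/c2.png",cv2.resize(cv2.applyColorMap(v.astype(np.uint8),cv2.COLORMAP_JET)[150:380,180:540],None,fx=2.2,fy=2.2))
E
```

```text
cam [0.3982843  0.09752739 1.01463095]
slim [0.6204 0.2465 0.11  ]
turq [0.4308 0.276  0.0897]
tan [0.4299 0.162  0.0899]
dark [0.4252 0.0559 0.0767]
yel [ 0.4243 -0.057   0.0759]
nut [ 0.6034 -0.1724  0.209 ]
knob [ 0.4864 -0.207   0.1713]
pinblk [0.5164 0.3612 0.0168]
sand [0.7051 0.0684 0.0281]
plane [0.6891 0.1896 0.0157]
crate [0.5854 0.0007 0.0109]
```

View pics/c1.png

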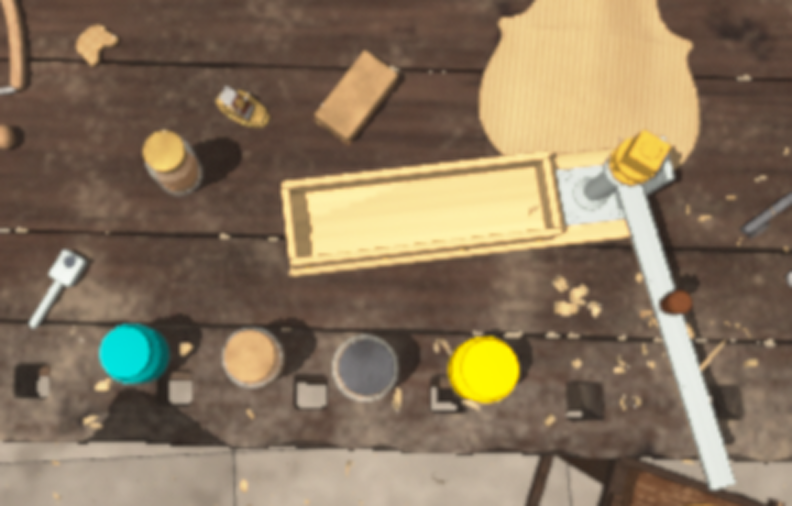

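View pics/c2.png

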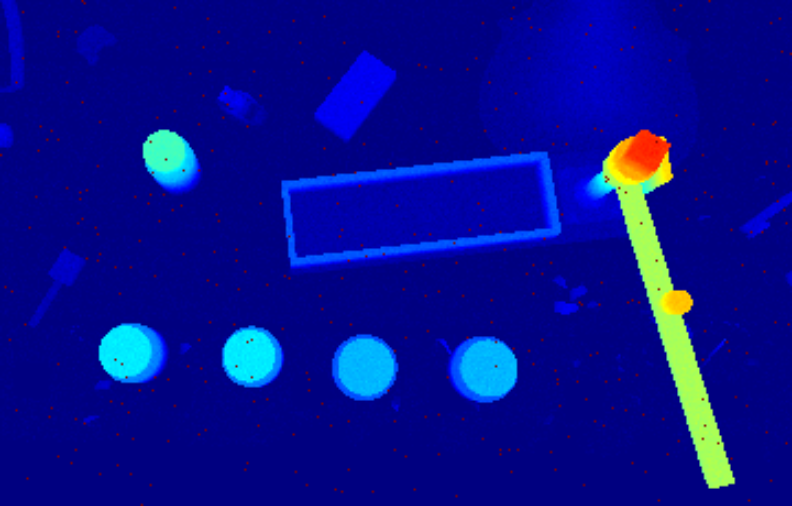

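Run:
```python
from h import *
P=np.load("pics/top0P.npy"); X=P.reshape(-1,3)
def blob(cx,cy,r,z0,z1):
    m=(np.hypot(X[:,0]-cx,X[:,1]-cy)<r)&(X[:,2]>z0)&(X[:,2]<z1); return X[m]
for n,c,z in [("slim",(.62,.246),.109),("tan",(.43,.162),.089),("dark",(.425,.056),.076),("turq",(.431,.276),.089),("yel",(.424,-.057),.076)]:
    b=blob(*c,.05,z-.004,z+.006); (e,r)=cv2.minEnclosingCircle(b[:,:2].astype(np.float32)*1000)
    print(n,len(b),b.mean(0).round(4),np.round(e,1),round(r,1))
# crate rim
m=(X[:,2]>.046)&(X[:,2]<.057)&(abs(X[:,0]-.59)<.08)&(X[:,1]>-.15)&(X[:,1]<.16)
b=X[m]; r=cv2.minAreaRect((b[:,:2]*1000).astype(np.float32)); print("crate",r,cv2.boxPoints(r).round(1).tolist(),b[:,2].mean())
# nut head
b=blob(.6,-.172,.045,.203,.25); print(b[:,2].min(),b[:,2].max(),np.histogram(b[:,2],np.arange(.2,.25,.004)))
r=cv2.minAreaRect((b[b[:,2]>.207][:,:2]*1000).astype(np.float32)); print("nut",r, b.mean(0))
b=blob(.4864,-.207,.02,.165,.176); print("knob",b.mean(0),len(b),cv2.minEnclosingCircle(b[:,:2].astype(np.float32)*1000))
m=(X[:,2]>.128)&(X[:,2]<.141)&(X[:,0]>.3)&(X[:,0]<.56)&(X[:,1]>-.3)&(X[:,1]<-.15); b=X[m];r=cv2.minAreaRect((b[:,:2]*1000).astype(np.float32)); print("bar",r,b[:,2].mean(),cv2.boxPoints(r).round(1).tolist())
b=blob(.5164,.3612,.03,.012,.02); r=cv2.minAreaRect((b[:,:2]*1000).astype(np.float32)); print("pin",r,b.mean(0),cv2.boxPoints(r).round(1).tolist())
b=blob(.48,.38,.05,.005,.012); print(b.mean(0),len(b),b[:,:2].min(0),b[:,:2].max(0))
```

```text
slim 283 [0.6203 0.2551 0.1095] [620.4 255.8] 20.6
tan 427 [0.4294 0.1662 0.0896] [429.6 166.5] 24.3
dark 520 [0.4224 0.0562 0.0766] [422.7  56.3] 26.6
turq 433 [0.4299 0.2839 0.0896] [430.1 284.3] 24.3
yel 516 [ 0.4245 -0.061   0.0764] [424.7 -61.4] 26.8
crate ((583.299072265625, 3.0143585205078125), (86.74203491210938, 273.92938232421875), 8.26867961883545) [[520.7000122070312, 132.3000030517578], [560.0999755859375, -138.8000030517578], [645.9000244140625, -126.30000305175781], [606.5, 144.8000030517578]] 0.05185279495816091
0.2030461456335093 0.21492188276955193 (array([  8,  97, 110,   7,   0,   0,   0,   0,   0,   0,   0,   0]), array([0.2  , 0.204, 0.208, 0.212, 0.216, 0.22 , 0.224, 0.228, 0.232,
       0.236, 0.24 , 0.244, 0.248]))
nut ((608.7451782226562, -176.23135375976562), (27.38395881652832, 26.773149490356445), 60.59476089477539) [ 0.60818077 -0.17565967  0.20812249]
knob [ 0.48340378 -0.21013519  0.17008348] 102 ((483.42523193359375, -210.93649291992188), 10.704363822937012)
bar ((445.125244140625, -221.3955841064453), (243.12173461914062, 24.250499725341797), 15.600605010986328) 0.13504362146283647 [[324.79998779296875, -242.39999389648438], [331.29998779296875, -265.79998779296875], [565.5, -200.39999389648438], [558.9000244140625, -177.0]]
pin ((511.63079833984375, 367.5814514160156), (26.069744110107422, 43.222923278808594), 61.766761779785156) [0.5149891  0.36530617 0.01610484] [[486.3999938964844, 366.29998779296875], [524.5, 345.8999938964844], [536.7999877929688, 368.79998779296875], [498.79998779296875, 389.29998779296875]]
[0.48003723 0.37908841 0.00947706] 75 [0.44468382 0.34001922] [0.52415676 0.42694318]
```

```bash
python3 -c "
from h import *
go(.6203,.2553,.15,8.3)
s,R=st();print(R.round(3))"
```

```text
clk 0.15 tcp [0.214  0.5065 0.2309] yaw_y 67.1 q6 -0.22 w 0.0853 F [ 0.8  0.2 -0.6]
shift tool [-472.1  -73.1   80.8] turn 58.7919362514084
[[-0.921  0.389 -0.001]
 [ 0.389  0.921 -0.001]
 [ 0.    -0.001 -1.   ]]
```

>>> move_arm --targets '[[[-40, -6, 3, 0], [-40, -6, 3, 0], [-40, -6, 3, 0], [-40, -6, 3, 0], [-40, -6, 3, 0], [-40, -6, 3, 0], [-40, -6, 3, 0], [-40, -6, 3, 0], [-40, -6, 3, 0], [-40, -6, 3, 0]]]'

```text
clock: 0.98
tcp_pos: [0.5636, 0.2935, 0.1978]
ee_rot: [-0.602, -3.078, 0.002]
ft_force: [-0.4, 0.7, -0.2]
width: 0.0854
```

>>> move_arm --targets '[[[0, 0, 0, 7], [0, 0, 0, 7], [0, 0, 0, 7], [0, 0, 0, 7], [0, 0, 0, 7], [0, 0, 0, 7], [0, 0, 0, 7], [0, 0, 0, 7], [0, 0, 0, 3]]]'

```text
clock: 1.73
tcp_pos: [0.5708, 0.2848, 0.1906]
ee_rot: [-2.077, -2.348, 0.019]
ft_force: [0.8, 0.9, -0.7]
width: 0.0853
```

```bash
python3 -c "
from h import *
go(.6203,.2553,.05,8.3)"
```

```text
clk 1.73 tcp [0.5708 0.2848 0.1906] yaw_y 7.0 q6 0.16 w 0.0853 F [ 0.8  0.9 -0.7]
shift tool [-35.   47.5 140. ] turn -1.2883897626181664
```

>>> move_arm --targets '[[[-18, 24, 0, -1], [-17, 23, 0, 0], [0, 0, 0, 0]]]'

```text
clock: 1.98
tcp_pos: [0.6222, 0.2563, 0.1893]
ee_rot: [-2.056, -2.364, 0.022]
ft_force: [1.3, 0.4, -0.7]
width: 0.085
```

```bash
python3 -c "
from h import *
go(.6203,.2553,.05,8.3)
s,R=st();print(R.round(3))
p,d=robot.grab_frame('wrist');cv2.imwrite('pics/w1.png',p)"
```

```text
clk 1.98 tcp [0.6222 0.2563 0.1893] yaw_y 8.0 q6 0.08 w 0.0850 F [ 1.3  0.4 -0.7]
shift tool [ -0.3   0.3 139.3] turn -0.3138229134339525
[[-0.139  0.99  -0.016]
 [ 0.99   0.139 -0.005]
 [-0.003 -0.016 -1.   ]]
```

View pics/w1.png

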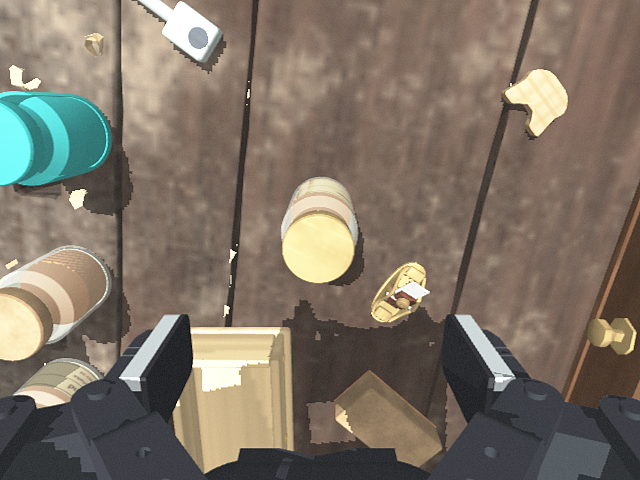

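>>> move_arm --targets '[[[0, 0, 35, 0], [0, 0, 35, 0], [0, 0, 35, 0], [0, 0, 20, 0], [0, 0, 10, 0], [0, 0, 0, 0]]]'

```text
clock: 2.53
tcp_pos: [0.6164, 0.2589, 0.0505]
ee_rot: [-2.053, -2.366, 0.018]
ft_force: [-0.4, 0.1, -0.7]
width: 0.0853
```

```bash
python3 -c "
from h import *
go(.6203,.2553,.05,8.3)
s,R=st();print(R.round(3))"
```

```text
clk 2.53 tcp [0.6164 0.2589 0.0505] yaw_y 8.1 q6 0.08 w 0.0853 F [-0.4  0.1 -0.7]
shift tool [-4.2  3.3  0.5] turn -0.19273585850052655
[[-0.141  0.99  -0.015]
 [ 0.99   0.141 -0.003]
 [-0.001 -0.015 -1.   ]]
```

>>> move_arm --targets '[[[-4, 3, 0, 0], [0, 0, 0, 0]]]'

```text
clock: 2.7
tcp_pos: [0.6202, 0.2559, 0.0519]
ee_rot: [-2.052, -2.367, 0.017]
ft_force: [-0.7, 0.7, -0.5]
width: 0.0852
```

>>> move_arm --targets '[[[0, 0, 0, 0], [0, 0, 0, 0], [0, 0, 0, 0], [0, 0, 0, 0], [0, 0, 0, 0], [0, 0, 0, 0]]]' --grip 0 --force 30

```text
clock: 3.2
tcp_pos: [0.6225, 0.2564, 0.0577]
ee_rot: [-2.056, -2.371, 0.005]
ft_force: [-0.2, -0.2, -1.0]
width: 0.0463
```

```bash
cat >> h.py <<'E'
C=np.array([.5833,.0030]); TH=np.radians(8.27); XC=np.array([np.cos(TH),np.sin(TH)]); YC=np.array([-np.sin(TH),np.cos(TH)])
def cw(x,y): return C+x*XC+y*YC
E
python3 -c "
from h import *
print(cw(0,.08),cw(0,0),cw(0,-.08),cw(0,-.182))
go(*cw(0,.08),.15,8.3)"
```

```text
[0.57179295 0.0821681 ] [0.5833 0.003 ] [ 0.59480705 -0.0761681 ] [ 0.60947853 -0.17710743]
clk 3.20 tcp [0.6225 0.2564 0.0577] yaw_y 8.2 q6 0.07 w 0.0463 F [-0.2 -0.2 -1. ]
shift tool [-165.3  -75.4  -92. ] turn -0.14738313821808902
```

>>> move_arm --targets '[[[0, 0, -35, 0], [0, 0, -30, 0], [-20, -10, -15, 0], [-35, -16, -10, 0], [-35, -16, 0, 0], [-35, -16, 0, 0], [-30, -12, 0, 0], [-10, -5, 0, 0], [0, 0, 0, 0]]]'

```text
clock: 3.95
tcp_pos: [0.5689, 0.0773, 0.1508]
ee_rot: [-2.05, -2.375, 0.009]
ft_force: [0.8, 0.1, -0.7]
width: 0.0465
```

```bash
python3 -c "
from h import *
go(*cw(0,.08),.068,8.3)
p,d=robot.grab_frame('wrist');cv2.imwrite('pics/w2.png',p)"
```

```text
clk 3.95 tcp [0.5689 0.0773 0.1508] yaw_y 8.4 q6 -0.22 w 0.0465 F [ 0.8  0.1 -0.7]
shift tool [ 4.4  4.2 82.8] turn 0.10536487018161722
```

View pics/w2.png

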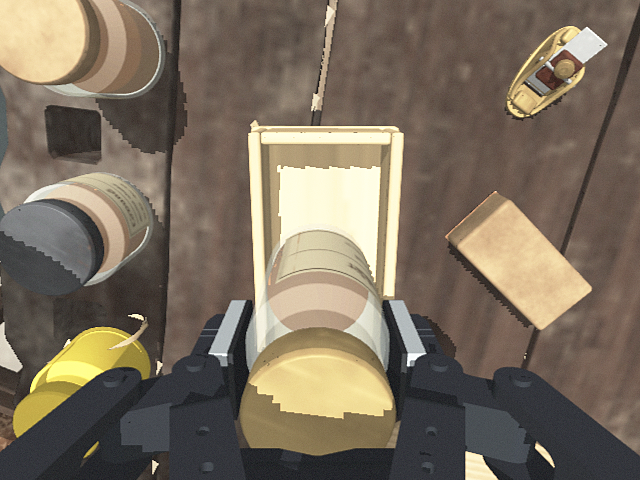

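>>> move_arm --targets '[[[4, 4, 20, 0], [0, 0, 30, 0], [0, 0, 20, 0], [0, 0, 8, 0]]]'

```text
clock: 4.33
tcp_pos: [0.5757, 0.0873, 0.0728]
ee_rot: [2.048, 2.379, 0.002]
ft_force: [-0.7, 0.2, -1.2]
width: 0.0459
```

```bash
python3 -c "
from h import *
go(*cw(0,.08),.068,8.3)"
```

```text
clk 4.33 tcp [0.5757 0.0873 0.0728] yaw_y 8.6 q6 -0.20 w 0.0459 F [-0.7  0.2 -1.2]
shift tool [-4.5 -4.7  4.8] turn 0.2708788214083455
```

>>> move_arm --targets '[[[-4, -4, 3, 0], [0, 0, 2, 0], [0, 0, 2, 0]]]'

```text
clock: 4.58
tcp_pos: [0.5719, 0.0847, 0.0663]
ee_rot: [2.044, 2.385, -0.002]
ft_force: [-8.7, -3.2, 26.1]
width: 0.0465
```

>>> move_arm --targets '[[[0, 0, 2, 0], [0, 0, 2, 0]]]'

```text
clock: 4.75
tcp_pos: [0.5725, 0.0848, 0.0664]
ee_rot: [2.04, 2.383, -0.001]
ft_force: [-2.7, -1.8, 5.4]
width: 0.0465
```

```bash
python3 -c "
from h import *
go(*cw(0,.08),.062,8.3)"
```

```text
clk 4.75 tcp [0.5725 0.0848 0.0664] yaw_y 8.9 q6 -0.21 w 0.0465 F [-2.7 -1.8  5.4]
shift tool [-2.5 -1.1  4.4] turn 0.5662849424240619
```

>>> move_arm --targets '[[[0, 0, 0, 0], [0, 0, 0, 0], [0, 0, 0, 0], [0, 0, 0, 0]]]' --grip 100

```text
clock: 5.08
tcp_pos: [0.5746, 0.0857, 0.0704]
ee_rot: [2.036, 2.38, 0.007]
ft_force: [-0.4, -0.4, -0.2]
width: 0.0853
```

>>> move_arm --targets '[[[0, 0, -30, 0], [0, 0, -35, 0], [0, 0, -35, 0], [0, 0, -10, 0]]]'

```text
clock: 5.42
tcp_pos: [0.5724, 0.0863, 0.1818]
ee_rot: [2.04, 2.385, -0.0]
ft_force: [0.3, -0.6, 0.0]
width: 0.0856
```

```bash
cat >> h.py <<'E'
def top(name):
    K,E=cal("top"); p,d=robot.grab_frame("top"); cv2.imwrite(f"pics/{name}.png",p); return K,E,p,d,cloud(K,E,d)
def jar(P,cx,cy,z,r=.05):
    X=P.reshape(-1,3); m=(np.hypot(X[:,0]-cx,X[:,1]-cy)<r)&(abs(X[:,2]-z)<.006); b=X[m]
    if len(b)<30: print("few",len(b)); return
    e,rr=cv2.minEnclosingCircle(b[:,:2].astype(np.float32)*1000); q=(b[:,:2].mean(0)-C); print("top",b.mean(0).round(4),np.round(e,1),round(rr,1),len(b),"crate xy",np.round([q@XC,q@YC],4))
E
python3 -c "
from h import *
K,E,p,d,P=top('t1')
jar(P,*cw(0,.08),.119); jar(P,.4295,.1663,.089); jar(P,.4226,.0562,.076)
go(.4295,.1663,.15,8.3)"
```

```text
few 16
top [0.4328 0.1863 0.0897] [432.5 183.8] 15.6 34 crate xy [-0.1225  0.203 ]
few 0
clk 5.47 tcp [0.5725 0.0863 0.1819] yaw_y 8.9 q6 -0.21 w 0.0852 F [ 0.5 -0.   1.5]
shift tool [ 101.2 -129.    31.2] turn 0.6137367896684793
```

View pics/t1.png

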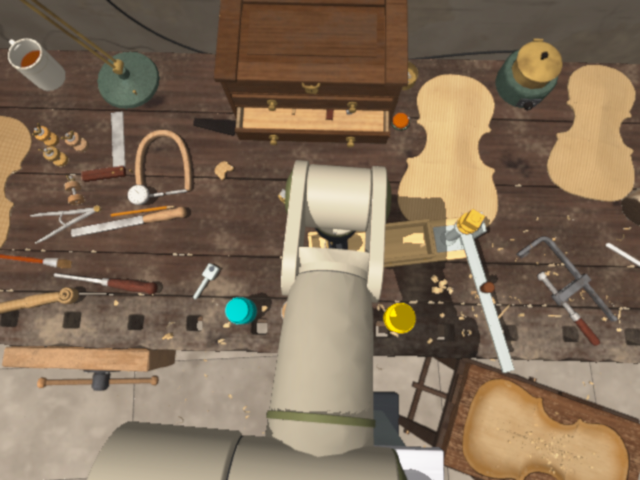

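>>> move_arm --targets '[[[24, -31, 0, 0], [29, -37, 0, 0], [29, -37, 5, 0], [15, -20, 10, 0], [3, -4, 5, 0], [0, 0, 0, 0]]]'

```text
clock: 5.97
tcp_pos: [0.4297, 0.1637, 0.1586]
ee_rot: [2.041, 2.381, 0.002]
ft_force: [0.3, 0.7, -0.8]
width: 0.0855
```

```bash
cat >> h.py <<'E'
def wcloud(name):
    K,E=cal("wrist"); p,d=robot.grab_frame("wrist"); cv2.imwrite(f"pics/{name}.png",p); return cloud(K,E,d)
E
python3 -c "
from h import *
go(.4295,.1663,.046,8.3)
P=wcloud('w3')
jar(P,.4295,.1663,.089)
jar(P,.4226,.0562,.076); jar(P,*cw(0,.08),.119)"
```

```text
clk 5.97 tcp [0.4297 0.1637 0.1586] yaw_y 8.8 q6 -0.04 w 0.0855 F [ 0.3  0.7 -0.8]
shift tool [  2.9  -0.4 112.6] turn 0.474331989651688
top [0.4294 0.1693 0.0874] [429.5 168. ] 24.5 6378 crate xy [-0.1284  0.1868]
top [0.4225 0.0603 0.0743] [422.1  58.2] 27.3 4952 crate xy [-0.1509  0.0798]
few 0
```

View pics/w3.png

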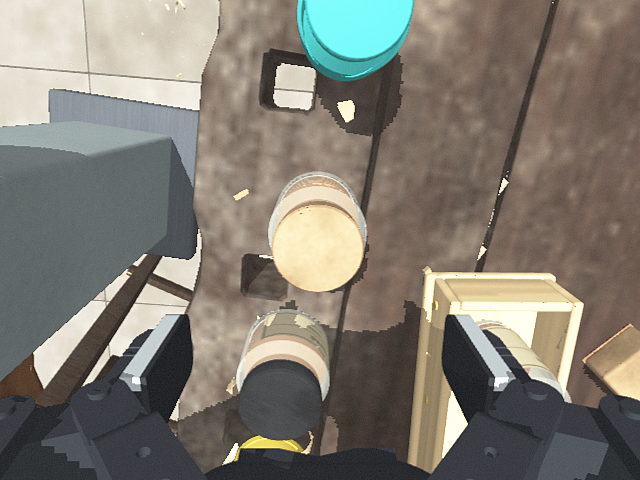

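>>> move_arm --targets '[[[3, 0, 30, 0], [0, 0, 35, 0], [0, 0, 28, 0], [0, 0, 14, 0], [0, 0, 4, 0]]]'

```text
clock: 6.43
tcp_pos: [0.441, 0.164, 0.0458]
ee_rot: [2.04, 2.369, 0.017]
ft_force: [0.1, 0.2, -0.0]
width: 0.0857
```

```bash
python3 -c "
from h import *
go(.4295,.1668,.046,8.3)"
```

```text
clk 6.43 tcp [0.441  0.164  0.0458] yaw_y 8.5 q6 -0.04 w 0.0857 F [ 0.1  0.2 -0. ]
shift tool [  4.4 -10.9  -0.4] turn 0.24925252213077442
```

>>> move_arm --targets '[[[4, -10, 0, 0], [0, 0, 0, 0]]]'

```text
clock: 6.6
tcp_pos: [0.4316, 0.1656, 0.0446]
ee_rot: [2.043, 2.368, 0.015]
ft_force: [-0.7, -0.9, 0.2]
width: 0.0856
```

>>> move_arm --targets '[[[0, 0, 1, 0], [0, 0, 1, 0], [0, 0, 1, 0], [0, 0, 1, 0], [0, 0, 0, 0]]]' --grip 0

```text
clock: 7.02
tcp_pos: [0.4334, 0.1657, 0.0451]
ee_rot: [2.04, 2.365, 0.022]
ft_force: [-0.3, 0.6, -1.3]
width: 0.0555
```

```bash
python3 -c "
from h import *
go(*cw(0,-.08),.15,8.3)"
```

```text
clk 7.02 tcp [0.4334 0.1657 0.0451] yaw_y 8.4 q6 -0.03 w 0.0555 F [-0.3  0.6 -1.3]
shift tool [-263.4  126.6 -100.8] turn 0.13063837312208193
```

>>> move_arm --targets '[[[0, 0, -35, 0], [0, 0, -38, 0], [0, 0, -38, 0], [-30, 15, -15, 0], [-36, 17, 0, 0], [-36, 17, 0, 0], [-36, 17, 0, 0], [-36, 17, 0, 0], [-36, 17, 0, 0], [-30, 15, 0, 0]]]'

```text
clock: 7.85
tcp_pos: [0.5829, -0.0588, 0.1878]
ee_rot: [2.022, 2.37, 0.03]
ft_force: [0.3, 0.4, -2.2]
width: 0.0558
```

```bash
python3 -c "
from h import *
go(*cw(0,-.08),.070,8.3)"
```

```text
clk 7.85 tcp [ 0.5829 -0.0588  0.1878] yaw_y 9.1 q6 -0.47 w 0.0558 F [ 0.3  0.4 -2.2]
shift tool [-18.1   5.3 118.1] turn 0.7771874739572269
```

>>> move_arm --targets '[[[-12, 3, 25, 0.8], [0, 0, 35, 0], [0, 0, 30, 0], [0, 0, 10, 0], [0, 0, 0, 0]]]'

```text
clock: 8.27
tcp_pos: [0.5971, -0.0807, 0.0863]
ee_rot: [2.042, 2.338, 0.034]
ft_force: [-0.3, -0.7, -1.7]
width: 0.0562
```

```bash
python3 -c "
from h import *
go(*cw(0,-.08),.058,8.3)
s,R=st();print(R.round(3))"
```

```text
clk 8.27 tcp [ 0.5971 -0.0807  0.0863] yaw_y 7.8 q6 -0.47 w 0.0562 F [-0.3 -0.7 -1.7]
shift tool [ 5.2 -2.8 28.1] turn -0.5482999227994867
[[-0.134  0.99   0.042]
 [ 0.991  0.135 -0.008]
 [-0.013  0.041 -0.999]]
```

>>> move_arm --targets '[[[4, -2, 12, 0], [0, 0, 6, 0], [0, 0, 4, 0], [0, 0, 2, 0]]]'

```text
clock: 8.6
tcp_pos: [0.5968, -0.0776, 0.0641]
ee_rot: [2.039, 2.336, 0.036]
ft_force: [-0.7, -0.2, -1.0]
width: 0.056
```

```bash
python3 -c "
from h import *
go(*cw(0,-.08),.055,8.3)
s,R=st();print(R.round(3))"
```

```text
clk 8.60 tcp [ 0.5968 -0.0776  0.0641] yaw_y 7.8 q6 -0.47 w 0.0560 F [-0.7 -0.2 -1. ]
shift tool [ 1.8 -2.2  8.9] turn -0.5214524334498947
[[-0.135  0.99   0.046]
 [ 0.991  0.135 -0.009]
 [-0.015  0.044 -0.999]]
```

>>> move_arm --targets '[[[1, -4, 3, 0], [0, 0, 2, 0], [0, 0, 2, 0]]]'

```text
clock: 8.85
tcp_pos: [0.5938, -0.0775, 0.0586]
ee_rot: [2.036, 2.334, 0.039]
ft_force: [-0.5, 0.4, -1.7]
width: 0.0557
```

>>> move_arm --targets '[[[0, 0, 2, 0], [0, 0, 1, 0]]]'

```text
clock: 9.02
tcp_pos: [0.5942, -0.0776, 0.0559]
ee_rot: [2.036, 2.333, 0.039]
ft_force: [0.8, 1.0, -1.7]
width: 0.0566
```

>>> move_arm --targets '[[[0, 0, 2, 0], [0, 0, 1, 0]]]'

```text
clock: 9.18
tcp_pos: [0.5947, -0.0784, 0.0547]
ee_rot: [2.034, 2.332, 0.038]
ft_force: [-6.0, 0.8, 12.8]
width: 0.0561
```

Contact with the crate floor; release.

>>> move_arm --targets '[[[0, 0, 0, 0], [0, 0, 0, 0], [0, 0, 0, 0], [0, 0, 0, 0]]]' --grip 100

```text
clock: 9.52
tcp_pos: [0.5955, -0.0787, 0.0557]
ee_rot: [2.032, 2.33, 0.04]
ft_force: [0.7, 0.3, -0.1]
width: 0.0851
```

>>> move_arm --targets '[[[0, 0, -25, 0], [0, 0, -35, 0], [0, 0, -35, 0], [0, 0, -20, 0]]]'

```text
clock: 9.85
tcp_pos: [0.5872, -0.0765, 0.1687]
ee_rot: [2.04, 2.338, 0.033]
ft_force: [-0.0, 0.6, -0.4]
width: 0.0853
```

```bash
python3 -c "
from h import *
s,R=st();print(R.round(3))
go(.4226,.0568,.16,8.3)"
```

```text
[[-0.135  0.99   0.043]
 [ 0.991  0.136 -0.009]
 [-0.015  0.041 -0.999]]
clk 9.85 tcp [ 0.5872 -0.0765  0.1687] yaw_y 7.8 q6 -0.47 w 0.0853 F [-0.   0.6 -0.4]
shift tool [ 154.4 -145.1    0.5] turn -0.4883747956140212
```

>>> move_arm --targets '[[[15, -14, 0, 0], [20, -19, 0, 0], [20, -19, 0, 0], [20, -19, 0, 0], [20, -19, 0, 0], [20, -19, 0, 0], [20, -19, 0, 0], [10, -9, 0, 0], [5, -4, 0, 0], [0, 0, 0, 0]]]'

```text
clock: 10.68
tcp_pos: [0.4224, 0.057, 0.164]
ee_rot: [2.033, 2.327, 0.043]
ft_force: [0.0, -0.0, 0.0]
width: 0.0853
```

```bash
python3 -c "
from h import *
s,R=st();print(R.round(3))
go(.4226,.0568,.16,8.3)
P=wcloud('w4')
jar(P,.4226,.0562,.076);jar(P,*cw(0,-.08),.099);jar(P,*cw(0,.08),.119)"
```

```text
[[-0.134  0.989  0.057]
 [ 0.991  0.135 -0.013]
 [-0.021  0.055 -0.998]]
clk 10.68 tcp [0.4224 0.057  0.164 ] yaw_y 7.7 q6 -0.27 w 0.0853 F [ 0. -0.  0.]
shift tool [-0.2 -0.   4. ] turn -0.5523977776595359
top [0.4222 0.0591 0.0744] [422.4  57.8] 27.1 6662 crate xy [-0.1513  0.0787]
few 0
top [0.5654 0.0851 0.117 ] [571.   85.8] 20.3 3795 crate xy [-0.0059  0.0838]
```

View pics/w4.png

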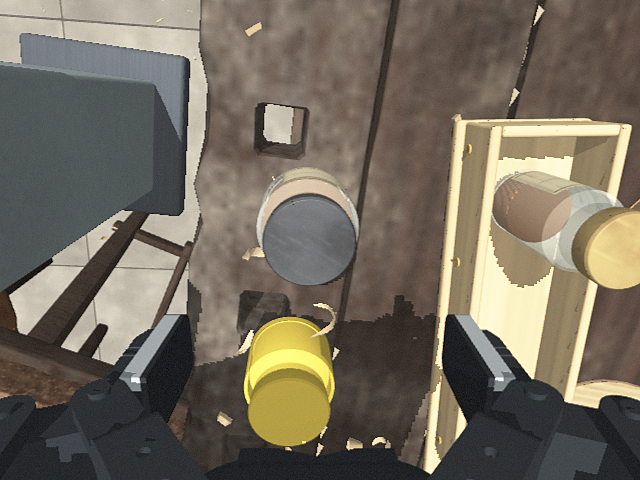

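>>> move_arm --targets '[[[0, 0, -41, 0], [0, 0, -41, 0], [0, 0, -41, 0], [0, 0, -41, 0]]]'

```text
clock: 11.07
tcp_pos: [0.4143, 0.0567, 0.3268]
ee_rot: [2.045, 2.334, 0.029]
ft_force: [1.4, -0.8, 0.5]
width: 0.0851
```

```bash
python3 -c "
from h import *
s,R=st();print(R.round(3))
go(.4226,.0568,.16,8.3)"
```

```text
[[-0.131  0.99   0.041]
 [ 0.991  0.132 -0.011]
 [-0.017  0.039 -0.999]]
clk 11.07 tcp [0.4143 0.0567 0.3268] yaw_y 7.6 q6 -0.28 w 0.0851 F [ 1.4 -0.8  0.5]
shift tool [  1.8   1.7 167. ] turn -0.7212012423109115
```

Fast up reduces tilt (0.057→0.041). Now slow down.

>>> move_arm --targets '[[[0, 0, 10, -0.3], [0, 0, 14, -0.3], [0, 0, 14, 0], [0, 0, 14, 0], [0, 0, 14, 0], [0, 0, 14, 0], [0, 0, 14, 0], [0, 0, 14, 0], [0, 0, 14, 0], [0, 0, 14, 0]]]'

```text
clock: 11.9
tcp_pos: [0.4386, 0.0461, 0.1999]
ee_rot: [2.021, 2.313, 0.056]
ft_force: [0.6, -0.2, 0.3]
width: 0.0856
```

```bash
python3 -c "
from h import *
s,R=st();print(R.round(3))
go(.4226,.0568,.16,8.3)"
```

```text
[[-0.133  0.988  0.076]
 [ 0.991  0.135 -0.018]
 [-0.028  0.073 -0.997]]
clk 11.90 tcp [0.4386 0.0461 0.1999] yaw_y 7.8 q6 -0.29 w 0.0856 F [ 0.6 -0.2  0.3]
shift tool [ 13.9 -17.3  38.4] turn -0.5155545085724356
```

>>> move_arm --targets '[[[0, 0, -14, 0], [0, 0, -14, 0], [0, 0, -14, 0], [0, 0, -14, 0], [0, 0, -14, 0], [0, 0, -14, 0], [0, 0, -14, 0], [0, 0, -14, 0], [0, 0, -14, 0], [0, 0, -14, 0]]]'

```text
clock: 12.73
tcp_pos: [0.4368, 0.0406, 0.3392]
ee_rot: [2.037, 2.31, 0.046]
ft_force: [0.7, 0.1, 0.6]
width: 0.0856
```

```bash
python3 -c "
from h import *
s,R=st();print(R.round(3))
go(.4226,.0568,.16,8.3)"
```

```text
[[-0.124  0.99   0.066]
 [ 0.992  0.126 -0.018]
 [-0.027  0.063 -0.998]]
clk 12.73 tcp [0.4368 0.0406 0.3392] yaw_y 7.2 q6 -0.30 w 0.0856 F [0.7 0.1 0.6]
shift tool [ 22.6 -23.4 177.5] turn -1.0588057274117375
```

>>> move_arm --targets '[[[0, 0, 0, 7], [0, 0, 0, 7], [0, 0, 0, 7], [0, 0, 0, 7], [0, 0, 0, 7]]]'

```text
clock: 13.15
tcp_pos: [0.443, 0.0362, 0.3432]
ee_rot: [2.653, 1.572, 0.084]
ft_force: [0.6, -0.5, 0.5]
width: 0.0854
```

```bash
python3 -c "
from h import *
s,R=st();print(R.round(3),s['joint_pos'].round(3),s['qvel'].round(3))
go(.4226,.0568,.16,8.3)"
```

```text
[[ 0.48   0.874  0.076]
 [ 0.877 -0.48  -0.021]
 [ 0.018  0.077 -0.997]] [-0.182  0.092  1.372 -0.007  1.599  0.319] [-2.00e-02  1.80e-02 -2.20e-02 -2.00e-03 -1.00e-03  1.47e+00]
clk 13.15 tcp [0.443  0.0362 0.3432] yaw_y -28.7 q6 0.32 w 0.0854 F [ 0.6 -0.5  0.5]
shift tool [  5.  -41.7 180.6] turn -37.04839697156021
```

>>> move_arm --targets '[[[0, 0, 0, -7], [0, 0, 0, -7], [0, 0, 0, -7], [0, 0, 0, -7], [0, 0, 0, -7]]]'

```text
clock: 13.57
tcp_pos: [0.4482, 0.0319, 0.3432]
ee_rot: [2.051, 2.282, 0.054]
ft_force: [0.0, -0.4, 0.2]
width: 0.0855
```

```bash
python3 -c "
from h import *
s,R=st();print(R.round(3),s['joint_pos'].round(3),s['qvel'].round(3))
go(.4226,.0568,.16,8.3)"
```

```text
[[-0.105  0.991  0.078]
 [ 0.994  0.107 -0.023]
 [-0.031  0.075 -0.997]] [-0.189  0.1    1.363 -0.007  1.598 -0.296] [-1.900e-02  2.100e-02 -2.300e-02 -1.000e-03 -3.000e-03 -1.506e+00]
clk 13.57 tcp [0.4482 0.0319 0.3432] yaw_y 6.2 q6 -0.30 w 0.0855 F [ 0.  -0.4  0.2]
shift tool [ 33.1 -36.5 180.1] turn -2.119293868004064
```

>>> move_arm --targets '[[[0, 0, 0, 0], [0, 0, 0, 0], [0, 0, 0, 0], [0, 0, 0, 0], [0, 0, 0, 0]]]'

```text
clock: 13.98
tcp_pos: [0.451, 0.0295, 0.343]
ee_rot: [2.061, 2.272, 0.055]
ft_force: [0.1, -0.5, -0.4]
width: 0.0854
```

```bash
python3 -c "
from h import *
s,R=st();print(R.round(3),s['joint_pos'].round(4),s['qvel'].round(3))
go(.4226,.0568,.16,8.3)"
```

```text
[[-0.096  0.992  0.078]
 [ 0.995  0.098 -0.023]
 [-0.031  0.076 -0.997]] [-0.1931  0.1047  1.3581 -0.0077  1.5973 -0.2909] [-0.003  0.003 -0.003 -0.    -0.001  0.025]
clk 13.98 tcp [0.451  0.0295 0.343 ] yaw_y 5.6 q6 -0.29 w 0.0854 F [ 0.1 -0.5 -0.4]
shift tool [ 35.5 -39.4 179.5] turn -2.658927550672672
```

>>> move_arm --targets '[[[0, 0, 0, 0], [0, 0, 0, 0], [0, 0, 0, 0], [0, 0, 0, 0], [0, 0, 0, 0]]]'

```text
clock: 14.4
tcp_pos: [0.451, 0.0295, 0.3431]
ee_rot: [2.064, 2.268, 0.055]
ft_force: [-0.3, 0.4, -0.7]
width: 0.0855
```

```bash
python3 -c "
from h import *
s,R=st();print(R.round(3),s['joint_pos'].round(4),s['qvel'].round(3))
go(.4226,.0568,.16,8.3)"
```

```text
[[-0.093  0.993  0.079]
 [ 0.995  0.095 -0.023]
 [-0.031  0.076 -0.997]] [-0.1931  0.1046  1.358  -0.0077  1.5973 -0.2877] [ 0.001 -0.001 -0.    -0.001  0.001  0.003]
clk 14.40 tcp [0.451  0.0295 0.3431] yaw_y 5.5 q6 -0.29 w 0.0855 F [-0.3  0.4 -0.7]
shift tool [ 35.4 -39.6 179.6] turn -2.8408168411055783
```

>>> move_arm --targets '[[[0, 0, 41, 0], [0, 0, 41, 0], [0, 0, 41, 0], [0, 0, 0, 0], [0, 0, 0, 0], [0, 0, 0, 0]]]'

```text
clock: 14.9
tcp_pos: [0.4627, 0.0265, 0.2211]
ee_rot: [2.06, 2.263, 0.062]
ft_force: [0.0, 0.3, 0.6]
width: 0.0854
```

```bash
cat >> h.py <<'E'
def tilt():
    s,R=st(); print("tilt zaxis",R[:,2].round(4),"q",s['joint_pos'].round(3))
E
python3 -c "
from h import *
tilt()
go(.4226,.0568,.16,8.3)"
```

```text
tilt zaxis [ 0.0868 -0.0248 -0.9959] q [-0.195  0.2    1.596 -0.008  1.255 -0.287]
clk 14.90 tcp [0.4627 0.0265 0.2211] yaw_y 5.5 q6 -0.29 w 0.0854 F [0.  0.3 0.6]
shift tool [ 35.9 -42.1  56.6] turn -2.8383563307135233
```

>>> move_arm --targets '[[[0, 0, -41, 0], [0, 0, -41, 0], [0, 0, -41, 0], [0, 0, 0, 0], [0, 0, 0, 0], [0, 0, 0, 0]]]'

```text
clock: 15.4
tcp_pos: [0.452, 0.0299, 0.3605]
ee_rot: [2.048, 2.25, 0.077]
ft_force: [-0.2, -0.3, 0.4]
width: 0.0853
```

```bash
python3 -c "
from h import *
tilt()
go(.4226,.0568,.16,8.3)"
```

```text
tilt zaxis [ 0.1065 -0.0284 -0.9939] q [-0.192  0.088  1.331 -0.008  1.613 -0.287]
clk 15.40 tcp [0.452  0.0299 0.3605] yaw_y 5.5 q6 -0.29 w 0.0853 F [-0.2 -0.3  0.4]
shift tool [ 37.2 -47.2 195.4] turn -2.7873943968221084
```

>>> move_arm --targets '[[[0, 0, 5, 0], [0, 0, 10, 0], [0, 0, 16, 0], [0, 0, 22, 0], [0, 0, 30, 0], [0, 0, 38, 0], [0, 0, 0, 0], [0, 0, 0, 0], [0, 0, 0, 0]]]'

```text
clock: 16.15
tcp_pos: [0.4633, 0.0267, 0.2337]
ee_rot: [2.05, 2.253, 0.074]
ft_force: [0.1, 0.4, 0.3]
width: 0.085
```

```bash
python3 -c "
from h import *
tilt()
go(.4226,.0568,.16,8.3)"
```

```text
tilt zaxis [ 0.1022 -0.0276 -0.9944] q [-0.194  0.183  1.581 -0.008  1.272 -0.286]
clk 16.15 tcp [0.4633 0.0267 0.2337] yaw_y 5.5 q6 -0.29 w 0.0850 F [0.1 0.4 0.3]
shift tool [ 36.4 -44.8  68.3] turn -2.800726653864544
```

>>> move_arm --targets '[[[0, 0, -41, 0], [0, 0, -41, 0], [0, 0, -25, 0], [0, 0, -15, 0], [0, 0, -10, 0], [0, 0, -6, 0], [0, 0, -3, 0], [0, 0, -2, 0], [0, 0, 0, 0], [0, 0, 0, 0]]]'

```text
clock: 16.98
tcp_pos: [0.4462, 0.0314, 0.3965]
ee_rot: [2.04, 2.242, 0.087]
ft_force: [-0.2, 0.1, -0.6]
width: 0.0857
```

```bash
python3 -c "
from h import *
tilt()
go(.4226,.0568,.16,8.3)"
```

```text
tilt zaxis [ 0.1192 -0.0307 -0.9924] q [-0.191  0.065  1.258 -0.008  1.695 -0.287]
clk 16.98 tcp [0.4462 0.0314 0.3965] yaw_y 5.6 q6 -0.29 w 0.0857 F [-0.2  0.1 -0.6]
shift tool [ 37.3 -48.2 231.1] turn -2.745887423132956
```

>>> move_arm --targets '[[[0, 35, 0, 0], [0, 35, 0, 0], [0, 35, 0, 0], [0, 0, 0, 0], [0, 0, 0, 0], [0, 0, 0, 0]]]'

```text
clock: 17.48
tcp_pos: [0.553, 0.0422, 0.4026]
ee_rot: [2.047, 2.249, 0.077]
ft_force: [-0.2, -0.1, 0.3]
width: 0.0854
```

```bash
python3 -c "
from h import *
tilt()
go(.4226,.0568,.16,8.3)"
```

```text
tilt zaxis [ 0.1071 -0.0294 -0.9938] q [-0.13   0.281  0.97  -0.016  1.78  -0.228]
clk 17.48 tcp [0.553  0.0422 0.4026] yaw_y 5.5 q6 -0.23 w 0.0854 F [-0.2 -0.1  0.3]
shift tool [  36.  -152.9  226.7] turn -2.8077329984263173
```

>>> move_arm --targets '[[[0, -35, 0, 0], [0, -35, 0, 0], [0, -35, 0, 0], [0, 0, 0, 0], [0, 0, 0, 0], [0, 0, 0, 0]]]'

```text
clock: 17.98
tcp_pos: [0.44, 0.0321, 0.3873]
ee_rot: [2.052, 2.253, 0.071]
ft_force: [0.5, -0.2, 0.3]
width: 0.0855
```

```bash
python3 -c "
from h import *
tilt()
go(.4226,.0568,.16,8.3)"
```

```text
tilt zaxis [ 0.1001 -0.0286 -0.9946] q [-0.191  0.064  1.283 -0.009  1.69  -0.286]
clk 17.98 tcp [0.44   0.0321 0.3873] yaw_y 5.4 q6 -0.29 w 0.0855 F [ 0.5 -0.2  0.3]
shift tool [ 34.7 -37.  223.7] turn -2.864534926643856
```

>>> move_arm --targets '[[[0, 41, 0, 0], [0, 41, 0, 0], [0, 41, 0, 0], [0, 0, 0, 0], [0, 0, 0, 0], [0, -41, 0, 0], [0, -41, 0, 0], [0, -41, 0, 0], [0, 0, 0, 0], [0, 0, 0, 0]]]'

```text
clock: 18.82
tcp_pos: [0.4408, 0.0331, 0.3781]
ee_rot: [2.061, 2.262, 0.058]
ft_force: [0.6, 0.1, 0.7]
width: 0.0857
```

>>> move_arm --targets '[[[0, 41, 0, 0], [0, 41, 0, 0], [0, 41, 0, 0], [0, 0, 0, 0], [0, 0, 0, 0], [0, -41, 0, 0], [0, -41, 0, 0], [0, -41, 0, 0], [0, 0, 0, 0], [0, 0, 0, 0]]]'

```text
clock: 19.65
tcp_pos: [0.4382, 0.0342, 0.372]
ee_rot: [2.066, 2.267, 0.05]
ft_force: [-0.1, 1.3, 0.5]
width: 0.0852
```

```bash
python3 -c "
from h import *
tilt()
go(.4226,.0568,.16,8.3)"
```

```text
tilt zaxis [ 0.077  -0.0259 -0.9967] q [-0.186  0.074  1.313 -0.011  1.674 -0.28 ]
clk 19.65 tcp [0.4382 0.0342 0.372 ] yaw_y 5.4 q6 -0.28 w 0.0852 F [-0.1  1.3  0.5]
shift tool [ 30.9 -29.1 209.5] turn -2.926600210770843
```

>>> move_arm --targets '[[[0, 41, 0, 0], [0, 41, 0, 0], [0, -41, 0, 0], [0, -41, 0, 0], [0, 41, 0, 0], [0, 41, 0, 0], [0, -41, 0, 0], [0, -41, 0, 0], [0, 0, 0, 0], [0, 0, 0, 0]]]'

```text
clock: 20.48
tcp_pos: [0.4478, 0.0323, 0.3419]
ee_rot: [2.106, 2.31, -0.009]
ft_force: [0.9, -0.6, -0.1]
width: 0.0855
```

```bash
python3 -c "
from h import *
tilt()
go(.4226,.0568,.16,8.3)"
```

```text
tilt zaxis [ 0.0074 -0.0145 -0.9999] q [-0.185  0.134  1.325 -0.013  1.673 -0.279]
clk 20.48 tcp [0.4478 0.0323 0.3419] yaw_y 5.3 q6 -0.28 w 0.0855 F [ 0.9 -0.6 -0.1]
shift tool [ 29.4 -24.  181.3] turn -3.016784916473
```

>>> move_arm --targets '[[[0, 41, 0, 0], [0, 41, 0, 0], [0, 41, 0, 0], [0, 41, 0, 0], [0, 41, 0, 0], [0, -41, 0, 0], [0, -41, 0, 0], [0, -41, 0, 0], [0, -41, 0, 0], [0, -41, 0, 0]]]'

```text
clock: 21.32
tcp_pos: [0.483, 0.0307, 0.3166]
ee_rot: [2.112, 2.317, -0.018]
ft_force: [0.4, -0.6, 0.9]
width: 0.0855
```

```bash
python3 -c "
from h import *
tilt()
go(.4226,.0568,.16,8.3)"
```

```text
tilt zaxis [-0.0028 -0.0128 -0.9999] q [-0.175  0.214  1.295 -0.013  1.634 -0.268]
clk 21.32 tcp [0.483  0.0307 0.3166] yaw_y 5.3 q6 -0.27 w 0.0855 F [ 0.4 -0.6  0.9]
shift tool [ 33.5 -57.1 156.4] turn -2.9955619598184313
```

>>> move_arm --targets '[[[16, -28, 10, -1.5], [13, -22, 20, -1.5], [0, 0, 30, 0], [0, 0, 30, 0], [0, 0, 20, 0], [0, 0, 15, 0], [0, 0, 8, 0], [0, 0, 0, 0], [0, 0, 0, 0]]]'

```text
clock: 22.07
tcp_pos: [0.4293, 0.0537, 0.1874]
ee_rot: [2.033, 2.358, 0.004]
ft_force: [-0.1, -0.5, 0.4]
width: 0.0854
```

```bash
python3 -c "
from h import *
tilt()
P=wcloud('w5')
jar(P,.4226,.0562,.076)
go(.4226,.0568,.043,8.3)"
```

```text
tilt zaxis [ 0.0231 -0.0165 -0.9996] q [-0.143  0.21   1.689 -0.014  1.217 -0.285]
top [0.4224 0.059  0.0744] [422.6  57.7] 27.0 5716 crate xy [-0.1512  0.0786]
clk 22.12 tcp [0.4294 0.0537 0.1876] yaw_y 8.5 q6 -0.29 w 0.0851 F [ 0.2 -0.3 -0. ]
shift tool [  7.   -9.3 144.3] turn 0.16092860731043857
```

>>> move_arm --targets '[[[4, -7, 20, 0], [3, -5, 35, 0], [0, 0, 35, 0], [0, 0, 20, 0], [0, 0, 0, 0], [0, 0, 0, 0]]]'

```text
clock: 22.62
tcp_pos: [0.4269, 0.0564, 0.081]
ee_rot: [2.021, 2.345, 0.022]
ft_force: [-0.1, -0.8, 1.5]
width: 0.0855
```

```bash
python3 -c "
from h import *
tilt()
go(.4226,.0568,.043,8.3)"
```

```text
tilt zaxis [ 0.044  -0.0193 -0.9988] q [-0.137  0.357  1.868 -0.017  0.871 -0.274]
clk 22.62 tcp [0.4269 0.0564 0.081 ] yaw_y 8.5 q6 -0.27 w 0.0855 F [-0.1 -0.8  1.5]
shift tool [ 2.  -5.7 37.7] turn 0.19729280883184686
```

>>> move_arm --targets '[[[1, -5, 12, 0], [1, 0, 14, 0], [0, -2, 8, 0], [0, 0, 3, 0], [0, 0, 0, 0]]]'

```text
clock: 23.03
tcp_pos: [0.4282, 0.0559, 0.0507]
ee_rot: [2.012, 2.334, 0.036]
ft_force: [0.0, 0.4, -0.1]
width: 0.0854
```

```bash
python3 -c "
from h import *
tilt()
go(.4226,.0568,.043,8.3)"
```

```text
tilt zaxis [ 0.0609 -0.0217 -0.9979] q [-0.138  0.411  1.912 -0.019  0.756 -0.272]
clk 23.03 tcp [0.4282 0.0559 0.0507] yaw_y 8.5 q6 -0.27 w 0.0854 F [ 0.   0.4 -0.1]
shift tool [ 1.9 -5.8  7.4] turn 0.22586892950427284
```

>>> move_arm --targets '[[[1, -6, 6, 0], [0, -1, 2, 0], [0, 0, 0, 0]]]'

```text
clock: 23.28
tcp_pos: [0.4246, 0.0554, 0.0458]
ee_rot: [2.007, 2.329, 0.042]
ft_force: [-0.5, 0.8, -1.2]
width: 0.0855
```

>>> move_arm --targets '[[[0, 0, 0, 0], [0, 0, 0, 0], [0, 0, 0, 0], [0, 0, 0, 0], [0, 0, 0, 0]]]' --grip 0

```text
clock: 23.7
tcp_pos: [0.4246, 0.0551, 0.0493]
ee_rot: [2.005, 2.329, 0.041]
ft_force: [-2.3, -0.6, 4.4]
width: 0.0552
```

```bash
python3 -c "
from h import *
tilt()
go(*cw(0,.0),.12,8.3)"
```

```text
tilt zaxis [ 0.0684 -0.0241 -0.9974] q [-0.14   0.407  1.928 -0.021  0.735 -0.274]
clk 23.70 tcp [0.4246 0.0551 0.0493] yaw_y 8.6 q6 -0.27 w 0.0552 F [-2.3 -0.6  4.4]
shift tool [-77.3 153.3 -58.4] turn 0.31282840532455225
```

```bash
python3 -c "
from h import *
P=wcloud('w6')"
```

```text
(no output)
```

View pics/w6.png

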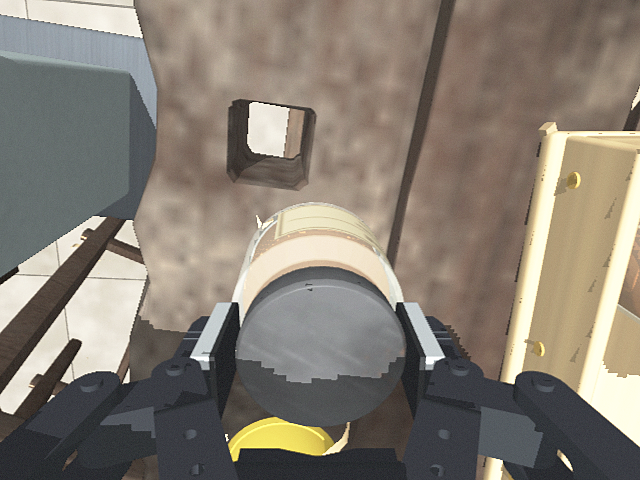

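>>> move_arm --targets '[[[0, 0, -6, 0], [0, 0, -12, 0], [0, 0, -20, 0], [0, 0, -10, 0], [0, 0, 0, 0]]]' --grip 0 --force 45

```text
clock: 24.17
tcp_pos: [0.4217, 0.0564, 0.0998]
ee_rot: [2.006, 2.329, 0.041]
ft_force: [-0.5, 0.8, -0.4]
width: 0.0522
```

```bash
python3 -c "
from h import *
tilt();go(*cw(0,.0),.12,8.3)
P=wcloud('w7')"
```

```text
tilt zaxis [ 0.0682 -0.0233 -0.9974] q [-0.138  0.308  1.872 -0.018  0.891 -0.276]
clk 24.17 tcp [0.4217 0.0564 0.0998] yaw_y 8.6 q6 -0.28 w 0.0522 F [-0.5  0.8 -0.4]
shift tool [-77.3 152.8  -7.9] turn 0.2831434366431296
```

View pics/w7.png

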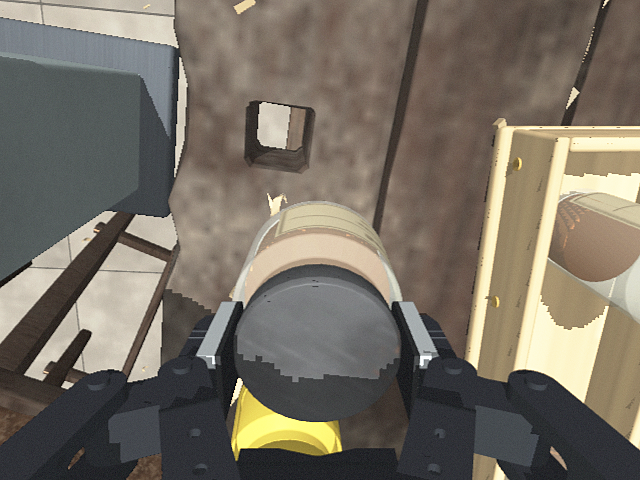

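>>> move_arm --targets '[[[0, 0, -15, 0], [0, 0, -20, 0], [-10, 20, -5, 0], [-17, 34, 0, 0], [-17, 34, 0, 0], [-17, 34, 0, 0], [-10, 18, 0, 0], [0, 0, 0, 0], [0, 0, 0, 0]]]'

```text
clock: 24.97
tcp_pos: [0.5709, 0.0065, 0.1434]
ee_rot: [2.013, 2.337, 0.033]
ft_force: [-0.9, -0.0, -1.6]
width: 0.0527
```

```bash
python3 -c "
from h import *
tilt();go(*cw(0,.0),.08,8.3)"
```

```text
tilt zaxis [ 0.057  -0.0207 -0.9982] q [-0.192  0.47   1.421 -0.01   1.19  -0.337]
clk 24.97 tcp [0.5709 0.0065 0.1434] yaw_y 8.6 q6 -0.34 w 0.0527 F [-0.9 -0.  -1.6]
shift tool [-3.4  8.3 64.1] turn 0.28112723104058546
```

>>> move_arm --targets '[[[-3, 5, 18, 0], [0, 0, 22, 0], [0, 0, 15, 0], [0, 0, 5, 0], [0, 0, 0, 0]]]'

```text
clock: 25.38
tcp_pos: [0.5773, 0.0045, 0.0796]
ee_rot: [2.013, 2.339, 0.033]
ft_force: [5.3, -0.3, 0.0]
width: 0.0527
```

```bash
python3 -c "
from h import *
tilt();go(.5803,.004,.06,8.3)"
```

```text
tilt zaxis [ 0.0557 -0.0197 -0.9982] q [-0.193  0.556  1.481 -0.01   1.046 -0.338]
clk 25.38 tcp [0.5773 0.0045 0.0796] yaw_y 8.6 q6 -0.34 w 0.0527 F [ 5.3 -0.3  0. ]
shift tool [-0.4  1.9 19.8] turn 0.31982554398430807
```

>>> move_arm --targets '[[[0, 3, 0, 0], [0, 0, 0, 0]]]'

```text
clock: 25.55
tcp_pos: [0.5797, 0.0054, 0.0805]
ee_rot: [2.013, 2.34, 0.033]
ft_force: [-1.0, -0.1, -1.0]
width: 0.0525
```

```bash
python3 -c "
from h import *
tilt();go(.5803,.004,.06,8.3);P=wcloud('w8')"
```

```text
tilt zaxis [ 0.0551 -0.0196 -0.9983] q [-0.191  0.559  1.472 -0.01   1.053 -0.336]
clk 25.55 tcp [0.5797 0.0054 0.0805] yaw_y 8.6 q6 -0.34 w 0.0525 F [-1.  -0.1 -1. ]
shift tool [-0.9 -0.7 20.5] turn 0.3388973412511689
```

View pics/w8.png

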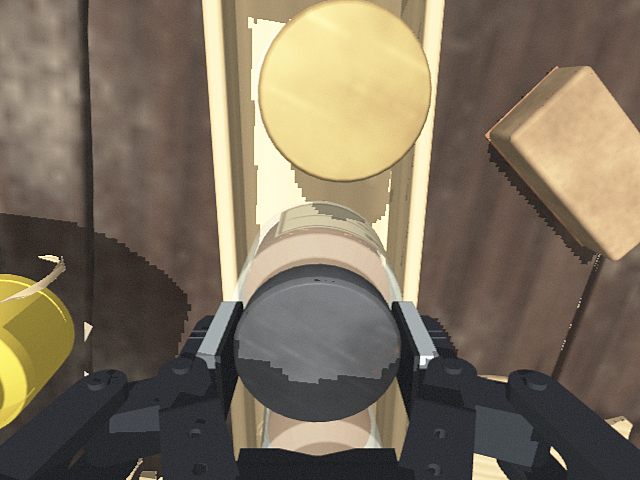

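>>> move_arm --targets '[[[0, 0, 6, 0], [0, 0, 6, 0], [0, 0, 3, 0], [0, 0, 1, 0]]]'

```text
clock: 25.93
tcp_pos: [0.5801, 0.0053, 0.0649]
ee_rot: [2.011, 2.34, 0.033]
ft_force: [0.1, 0.2, -1.0]
width: 0.0525
```

>>> move_arm --targets '[[[0, 0, 3, 0], [0, 0, 2, 0]]]'

```text
clock: 26.1
tcp_pos: [0.5808, 0.0052, 0.0618]
ee_rot: [2.01, 2.339, 0.034]
ft_force: [-9.8, 2.3, 33.8]
width: 0.0525
```

Floor contact. Release and rise.

>>> move_arm --targets '[[[0, 0, 0, 0], [0, 0, 0, 0], [0, 0, 0, 0], [0, 0, 0, 0]]]' --grip 100

```text
clock: 26.43
tcp_pos: [0.5816, 0.0051, 0.063]
ee_rot: [2.009, 2.337, 0.037]
ft_force: [-0.0, 0.2, 0.2]
width: 0.0852
```

>>> move_arm --targets '[[[0, 0, -15, 0], [0, 0, -30, 0], [0, 0, -35, 0], [0, 0, -35, 0], [0, 0, -25, 0], [0, 0, -10, 0], [0, 0, 0, 0]]]'

```text
clock: 27.02
tcp_pos: [0.5714, 0.0082, 0.2167]
ee_rot: [2.013, 2.34, 0.032]
ft_force: [-0.2, -0.6, 0.3]
width: 0.0852
```

```bash
python3 -c "
from h import *
tilt();go(.5803,.004,.2,8.3);P=wcloud('w9')
for y,z in ((-.08,.099),(0,.086),(.08,.119)): jar(P,*cw(0,y),z,.035)"
```

```text
tilt zaxis [ 0.055  -0.0199 -0.9983] q [-0.188  0.405  1.303 -0.009  1.376 -0.337]
clk 27.02 tcp [0.5714 0.0082 0.2167] yaw_y 8.6 q6 -0.34 w 0.0852 F [-0.2 -0.6  0.3]
shift tool [-5.   7.3 17.3] turn 0.3491523953582174
top [ 0.5944 -0.0734  0.0972] [595.  -74.8] 24.4 3375 crate xy [-0.     -0.0772]
top [0.581  0.0102 0.0844] [581.4   8.8] 27.0 4922 crate xy [-0.0012  0.0074]
top [0.5717 0.0859 0.1173] [572.   85.5] 20.1 4661 crate xy [0.0005 0.0837]
```

View pics/w9.png

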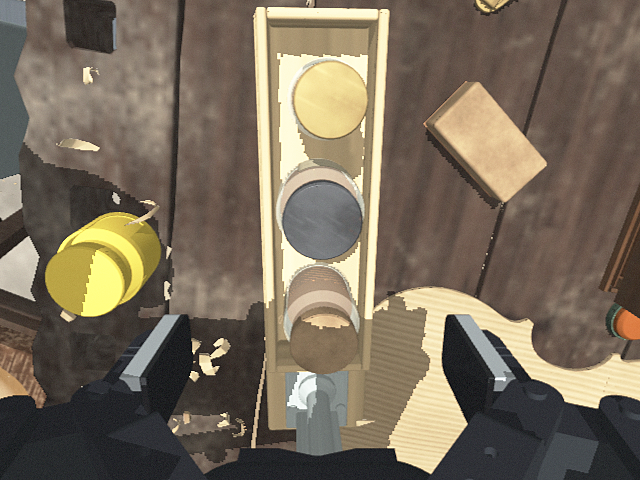

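>>> move_arm --targets '[[[0, 0, -15, -7], [0, 0, -15, -7], [0, 0, 0, -7], [0, 0, 0, -7], [0, 0, 0, -7], [0, 0, 0, -7], [0, 0, 0, -7], [0, 0, 0, -7], [0, 0, 0, -7], [0, 0, 0, -7]]]'

```text
clock: 27.9
tcp_pos: [0.5662, 0.0089, 0.2295]
ee_rot: [0.266, 3.101, -0.019]
ft_force: [0.0, 0.3, -0.4]
width: 0.0856
```

>>> move_arm --targets '[[[0, 0, 0, -7], [0, 0, 0, -7], [0, 0, 0, -7], [0, 0, 0, -5], [0, 0, 0, 0], [0, 0, 0, 0]]]' --grip 52

```text
clock: 28.4
tcp_pos: [0.5638, 0.009, 0.2182]
ee_rot: [-0.465, 3.098, -0.02]
ft_force: [-0.2, 0.2, -0.6]
width: 0.0443
```

```bash
python3 -c "
from h import *
tilt();go(.4834,-.2105,.25,104.9)"
```

```text
tilt zaxis [ 0.0106 -0.0114 -0.9999] q [-0.19   0.41   1.289 -0.009  1.43  -2.057]
clk 28.40 tcp [0.5638 0.009  0.2182] yaw_y 107.1 q6 -2.06 w 0.0443 F [-0.2  0.2 -0.6]
shift tool [ 141.1 -186.7  -30.2] turn 2.1716456978555527
```

>>> move_arm --targets '[[[12, -16, -5, 0], [20, -26, -5, 0], [22, -29, -5, 0], [22, -29, 0, 0], [22, -29, 0, 0], [20, -26, 0, 1], [13, -18, 0, 1], [6, -8, 0, 0], [2, -3, 0, 0], [0, 0, 0, 0]]]'

```text
clock: 29.23
tcp_pos: [0.4773, -0.2137, 0.2271]
ee_rot: [0.372, -3.119, 0.009]
ft_force: [-0.4, -0.6, -0.5]
width: 0.0449
```

```bash
python3 -c "
from h import *
tilt();go(.4834,-.2105,.146,104.9)
K,E=cal('wrist')
P=wcloud('w10');X=P.reshape(-1,3)
m=(np.hypot(X[:,0]-.4834,X[:,1]+.2105)<.03)&(X[:,2]>.16)&(X[:,2]<.18);print(X[m].mean(0),m.sum())"
```

```text
tilt zaxis [-1.0e-04 -5.8e-03 -1.0e+00] q [-0.645  0.335  1.381 -0.005  1.422 -2.453]
clk 29.23 tcp [ 0.4773 -0.2137  0.2271] yaw_y 103.6 q6 -2.45 w 0.0449 F [-0.4 -0.6 -0.5]
shift tool [-6.8  2.1 81.1] turn -1.2839286156976186
[ 0.4818779  -0.21065992  0.16791347] 1419
```

View pics/w10.png

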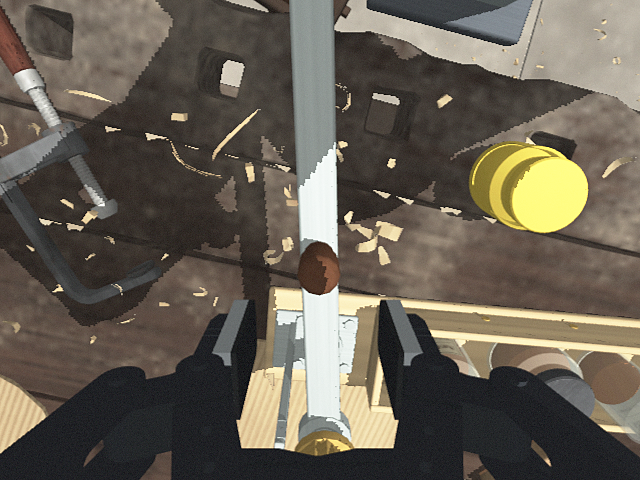

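>>> move_arm --targets '[[[-3, 1, 20, 0], [-2, 1, 26, 0], [0, 0, 18, 0], [0, 0, 8, 0], [0, 0, 2, 0], [0, 0, 0, 0]]]'

```text
clock: 29.78
tcp_pos: [0.4857, -0.2033, 0.1515]
ee_rot: [-0.385, 3.115, -0.01]
ft_force: [0.1, -0.0, -0.7]
width: 0.0442
```

```bash
python3 -c "
from h import *
tilt();go(.4834,-.2105,.146,104.9)"
```

```text
tilt zaxis [ 0.0032 -0.0062 -1.    ] q [-0.62   0.412  1.497 -0.003  1.227 -2.436]
clk 29.78 tcp [ 0.4857 -0.2033  0.1515] yaw_y 104.1 q6 -2.44 w 0.0442 F [ 0.1 -0.  -0.7]
shift tool [ 4.  -6.3  5.5] turn -0.8149389241335996
```

>>> move_arm --targets '[[[2, 2, 4, 0], [-0.5, 9, 2, 4], [-0.5, 11, 0, 5], [-0.5, 11, 0, 5], [-0.5, 11, 0, 5], [-0.5, 11, 0, 5]]]'

```text
clock: 30.28
tcp_pos: [0.484, -0.1497, 0.1493]
ee_rot: [0.297, 3.113, -0.021]
ft_force: [0.2, -1.1, -0.8]
width: 0.0443
```

```bash
cat >> h.py <<'E'
PO=cw(0,-.182)
def arc():
    s,R=st(); v=s["tcp_pos"][:2]-PO; r=np.hypot(*v); a=np.degrees(np.arctan2(v[1],v[0]))%360
    yw=np.degrees(np.arctan2(R[1,1],R[0,1])); print("arc r %.4f ang %.1f yaw err(tool y - tangent) %.1f z %.4f F %s clk %.2f"%(r,a-98.27,(yw-(a-90)+180)%360-180,s["tcp_pos"][2],s["ft_force"].round(1),s["clock"]))
E
python3 -c "
from h import *
tilt();arc()"
```

```text
tilt zaxis [ 0.0129 -0.0146 -0.9998] q [-0.531  0.378  1.561 -0.007  1.184 -1.909]
arc r 0.1284 ang 69.4 yaw err(tool y - tangent) 1.4 z 0.1493 F [ 0.2 -1.1 -0.8] clk 30.28
```

>>> move_arm --targets '[[[0, 11, 1, 5], [-0.5, 11, 1, 5], [-0.5, 11, 0, 5], [-0.5, 11, 0, 5], [-0.5, 11, 0, 5], [-0.5, 11, 0, 5], [-0.5, 11, 0, 5]]]'

```text
clock: 30.87
tcp_pos: [0.5224, -0.0807, 0.1531]
ee_rot: [1.258, 2.845, -0.018]
ft_force: [-1.0, -1.2, -0.5]
width: 0.0446
```

```bash
python3 -c "
from h import *
tilt();arc()"
```

```text
tilt zaxis [ 0.023  -0.0228 -0.9995] q [-0.371  0.405  1.503 -0.014  1.204 -1.104]
arc r 0.1299 ang 33.8 yaw err(tool y - tangent) 0.2 z 0.1531 F [-1.  -1.2 -0.5] clk 30.87
```

>>> move_arm --targets '[[[-0.5, 11, 3, 5], [-0.5, 11, 2, 5], [-0.5, 10, 1, 5], [-0.5, 9, 1, 4], [-0.5, 7, 0, 3], [-0.5, 4, 0, 2]]]'

```text
clock: 31.37
tcp_pos: [0.5703, -0.0532, 0.1518]
ee_rot: [1.845, 2.493, -0.006]
ft_force: [-0.8, -0.1, -0.3]
width: 0.0443
```

```bash
python3 -c "
from h import *
tilt();arc()
P=wcloud('w11')"
```

```text
tilt zaxis [ 0.0297 -0.027  -0.9992] q [-0.292  0.474  1.386 -0.018  1.245 -0.583]
arc r 0.1300 ang 9.3 yaw err(tool y - tangent) -0.5 z 0.1518 F [-0.8 -0.1 -0.3] clk 31.37
```

View pics/w11.png

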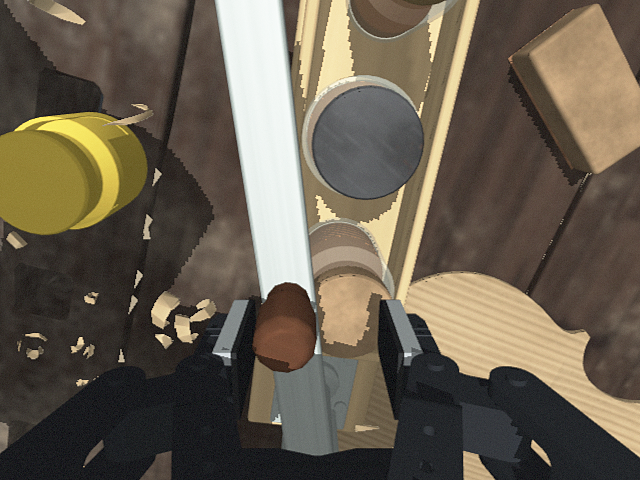

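>>> move_arm --targets '[[[0, 7, 0, 3], [0, 7, 0, 3], [0, 6, 0, 3], [0, 4, 0, 0]]]'

```text
clock: 31.75
tcp_pos: [0.5937, -0.0473, 0.1546]
ee_rot: [2.039, 2.334, -0.001]
ft_force: [-1.6, 1.2, -0.9]
width: 0.0446
```

```bash
python3 -c "
from h import *
tilt();arc()"
```

```text
tilt zaxis [ 0.0313 -0.0281 -0.9991] q [-0.27   0.508  1.316 -0.02   1.28  -0.399]
arc r 0.1308 ang -1.3 yaw err(tool y - tangent) 0.8 z 0.1546 F [-1.6  1.2 -0.9] clk 31.75
```

>>> move_arm --targets '[[[0, 5, 0, 0], [0, 3, 0, 0]]]'

```text
clock: 31.92
tcp_pos: [0.6017, -0.0459, 0.1555]
ee_rot: [2.035, 2.338, -0.001]
ft_force: [-1.0, -0.2, -0.5]
width: 0.0445
```

```bash
python3 -c "
from h import *
tilt();arc();P=wcloud('w12')"
```

```text
tilt zaxis [ 0.0313 -0.028  -0.9991] q [-0.264  0.52   1.291 -0.02   1.293 -0.398]
arc r 0.1315 ang -4.9 yaw err(tool y - tangent) 4.6 z 0.1555 F [-1.  -0.2 -0.5] clk 31.92
```

View pics/w12.png

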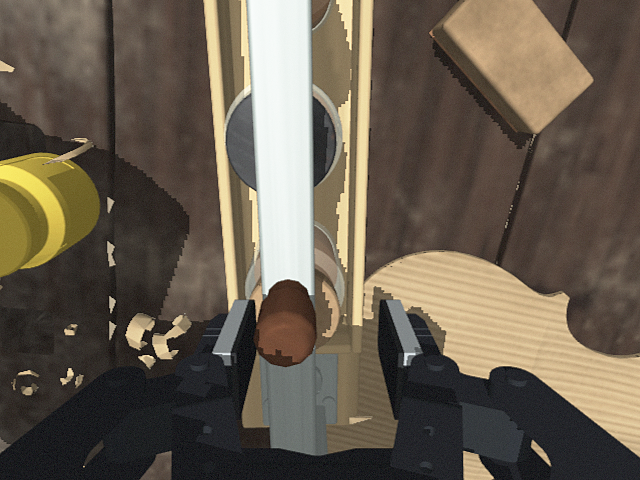

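>>> move_arm --targets '[[[0, 2, 0, 0], [0, 2, 0, 0]]]'

```text
clock: 32.13
tcp_pos: [0.6026, -0.0457, 0.1551]
ee_rot: [2.036, 2.346, -0.011]
ft_force: [-13.0, -2.7, 5.3]
width: 0.0447
```

>>> move_arm --targets '[[[0, -6, 0, 0], [0, 0, 0, 0], [0, 0, -15, 0], [0, 0, -35, 0], [0, 0, -35, 0], [0, 0, -20, 0], [0, 0, -5, 0], [0, 0, 0, 0]]]'

```text
clock: 32.8
tcp_pos: [0.594, -0.0438, 0.2695]
ee_rot: [2.03, 2.348, -0.008]
ft_force: [0.7, -0.6, 0.4]
width: 0.0442
```

```bash
python3 -c "
from h import *
tilt();arc();P=wcloud('w13')
X=P.reshape(-1,3)
m=(np.hypot(*(X[:,:2]-cw(0,-.052)).T)<.03)&(X[:,2]>.162)&(X[:,2]<.18);q=X[m].mean(0);v=q[:2]-PO;print('knob',q,'ang',np.degrees(np.arctan2(v[1],v[0]))-98.27)
go(*PO,.25,60.6);go(*PO,.25,-29.4)"
```

```text
tilt zaxis [ 0.0251 -0.0286 -0.9993] q [-0.263  0.428  1.111 -0.021  1.57  -0.408]
arc r 0.1342 ang -1.6 yaw err(tool y - tangent) 1.7 z 0.2695 F [ 0.7 -0.6  0.4] clk 32.80
knob [ 0.5903518  -0.04524335  0.16819271] ang -0.016875437752602807
clk 32.85 tcp [ 0.5938 -0.0438  0.2688] yaw_y 8.3 q6 -0.41 w 0.0447 F [ 0.1 -0.2 -0.1]
shift tool [-133.5   -4.2   22.9] turn -52.268690316777395
clk 32.85 tcp [ 0.5938 -0.0438  0.2688] yaw_y 8.3 q6 -0.41 w 0.0447 F [ 0.1 -0.2 -0.1]
shift tool [-133.5   -4.2   22.9] turn 37.731309683222605
```

>>> move_arm --targets '[[[-20, 0, 0, 0], [-30, -1, 0, 0], [-30, -1, 0, 0], [-25, -1, 0, 0], [-12, 0, 0, 0], [-5, 0, 0, 0], [0, 0, 0, 0]]]'

```text
clock: 33.43
tcp_pos: [0.6074, -0.1675, 0.2603]
ee_rot: [2.036, 2.365, -0.014]
ft_force: [0.9, 0.2, 0.3]
width: 0.0443
```

>>> move_arm --targets '[[[0, 0, 0, -7], [0, 0, 0, -7], [0, 0, 0, -7], [0, 0, 0, -7], [0, 0, 0, -7], [0, 0, 0, -7], [0, 0, 0, -6], [0, 0, 0, -2], [0, 0, 0, 0]]]' --grip 75

```text
clock: 34.18
tcp_pos: [0.6066, -0.1543, 0.2551]
ee_rot: [0.795, 3.033, -0.02]
ft_force: [0.3, 0.1, 0.6]
width: 0.0642
```

```bash
python3 -c "
from h import *
tilt()
P=wcloud('w14')
X=P.reshape(-1,3)
m=(np.hypot(*(X[:,:2]-PO).T)<.035)&(X[:,2]>.202)&(X[:,2]<.22);q=X[m];print('nut',q.mean(0),len(q));r=cv2.minAreaRect((q[:,:2]*1000).astype(np.float32));print(r)
go(*PO,.19,60.6)"
```

```text
tilt zaxis [ 0.003  -0.0138 -0.9999] q [-0.433  0.502  1.027 -0.011  1.604 -1.492]
nut [ 0.60786417 -0.17458871  0.20640454] 3030
((608.8604125976562, -175.58413696289062), (27.88631248474121, 28.229001998901367), 60.21067810058594)
clk 34.23 tcp [ 0.6066 -0.1542  0.2551] yaw_y 60.5 q6 -1.49 w 0.0638 F [ 1.2  0.1 -0.2]
shift tool [-13.1 -17.9  65.4] turn -0.07432154371592503
```

View pics/w14.png

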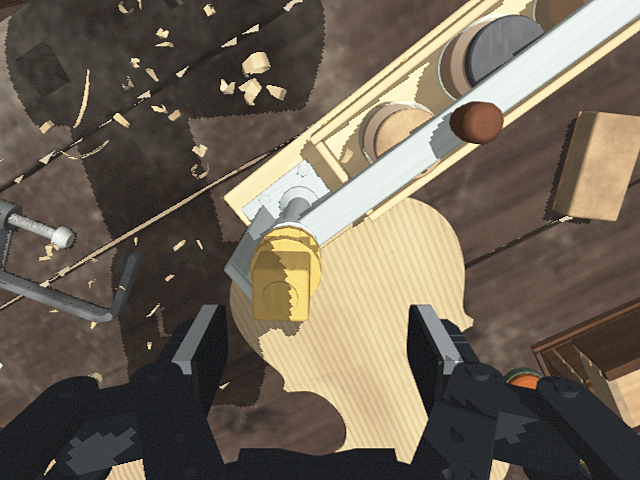

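```bash
python3 -c "
from h import *
im=cv2.imread('pics/w14.png')[200:340,200:360]
cv2.imwrite('pics/z1.png',cv2.resize(im,None,fx=4,fy=4,interpolation=cv2.INTER_CUBIC))
p,d=robot.grab_frame('scene');cv2.imwrite('pics/s1.png',p)
cv2.imwrite('pics/z2.png',cv2.resize(cv2.imread('pics/scene0.png')[150:240,310:410],None,fx=6,fy=6,interpolation=cv2.INTER_CUBIC))
K,E=cal('scene');print(-E[:3,:3].T@E[:3,3])
P=cloud(*cal('top'),np.load('pics/top0.npy'));
P=np.load('pics/top0P.npy');X=P.reshape(-1,3)
for c,z in ((np.array([.6088,-.1762]),.208),(np.array([.4834,-.2105]),.171)):
  m=(np.hypot(*(X[:,:2]-c).T)<.009)&(abs(X[:,2]-z)<.008);print(np.median(X[m][:,2]),X[m][:,2].mean(),m.sum())
"
```

```text
[0.18503617 0.82966374 0.70444232]
0.21012483335878507 0.209914044952457 75
0.1708852339179131 0.17076448140412132 75
```

View pics/z1.png

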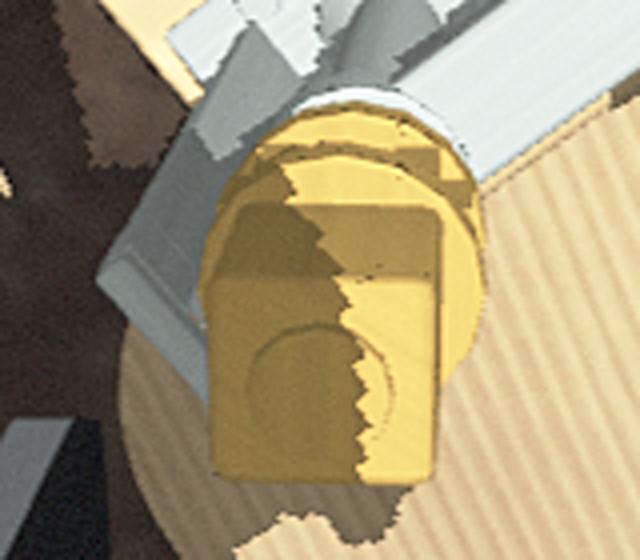

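View pics/z2.png

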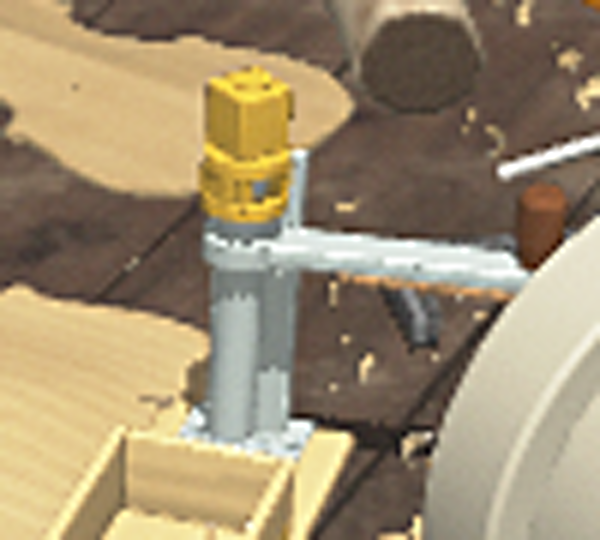

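```bash
python3 -c "
from h import *
im=cv2.imread('pics/scene0.png')[155:195,335:370]
cv2.imwrite('pics/z3.png',cv2.resize(im,None,fx=14,fy=14,interpolation=cv2.INTER_NEAREST))
im=cv2.imread('pics/w14.png')[215:270,240:335]
cv2.imwrite('pics/z4.png',cv2.resize(im,None,fx=8,fy=8,interpolation=cv2.INTER_NEAREST))
K,E=cal('scene')
for a in (412.3,502.3):
  z=.181+a/36000-.029
  for k in (0,180):
    b=np.radians(98.27+a+k); pts=[[PO[0]+.02*np.cos(b+o),PO[1]+.02*np.sin(b+o),z+dz] for o in (-.33,.33) for dz in(-.0065,.0065)]
    print(a,k,proj(K,E,pts).round(1).tolist())
"
```

```text
412.3 0 [[353.1, 184.2], [353.4, 179.7], [357.1, 183.0], [357.4, 178.5]]
412.3 180 [[348.6, 177.5], [348.8, 173.0], [344.7, 178.6], [344.9, 174.2]]
502.3 0 [[358.1, 179.2], [358.4, 174.7], [355.1, 177.3], [355.4, 172.9]]
502.3 180 [[343.6, 180.7], [343.8, 176.2], [346.5, 182.6], [346.7, 178.1]]
```

View pics/z3.png

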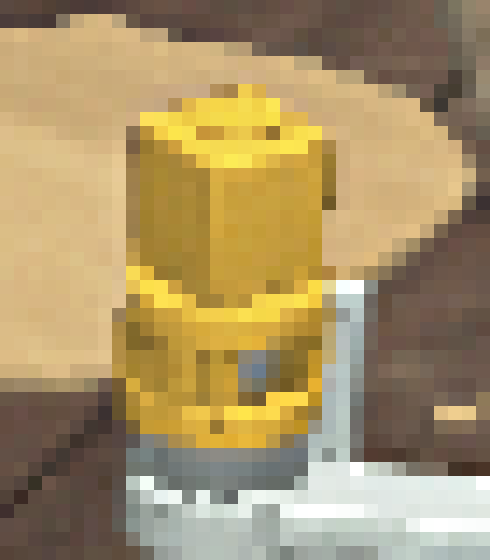

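View pics/z4.png

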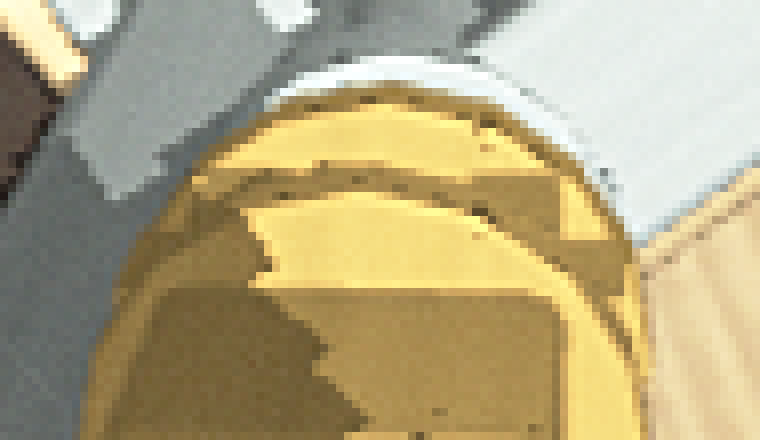

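```bash
python3 -c "
from h import *
P=np.load('pics/top0P.npy');X=P.reshape(-1,3)
c=np.array([.6088,-.1762]);r=np.hypot(*(X[:,:2]-c).T)
for a,b in ((0,4),(4,7),(7,9),(9,11),(11,13),(13,16)):
  m=(r>a/1e3)&(r<b/1e3)&(X[:,2]>.2)&(X[:,2]<.22);print(a,b,np.median(X[m][:,2]).round(4),m.sum())
K,E=cal('wrist');p,d=robot.grab_frame('wrist');X=cloud(K,E,d).reshape(-1,3)
c=np.array([.6089,-.1756]);r=np.hypot(*(X[:,:2]-c).T)
for a,b in ((0,4),(4,7),(7,9),(9,11),(11,13),(13,16)):
  m=(r>a/1e3)&(r<b/1e3)&(X[:,2]>.195)&(X[:,2]<.22);print(a,b,np.median(X[m][:,2]).round(4),m.sum())
k=cw(0,-.052);r=np.hypot(*(X[:,:2]-k).T);m=(r<.008)&(X[:,2]>.15);print('knob',np.median(X[m][:,2]))
k=cw(0,-.02);r=np.hypot(*(X[:,:2]-k).T);m=(r<.008)&(X[:,2]>.1);print('bar',np.median(X[m][:,2]))
"
```

```text
0 4 0.2105 13
4 7 0.2101 28
7 9 0.2098 34
9 11 0.2079 31
11 13 0.2075 37
13 16 0.2067 61
0 4 0.2084 204
4 7 0.2085 406
7 9 0.2081 439
9 11 0.2059 424
11 13 0.2058 587
13 16 0.2051 948
knob 0.1693657974907688
bar 0.13353965890712144
```

>>> move_arm --targets '[[[-7, -9, 5, 0], [-5, -7, 10, 0], [-1, -1, 10, 0], [0, 0, 5, 0], [0, 0, 0, 0]]]'

```text
clock: 34.75
tcp_pos: [0.6098, -0.1789, 0.2216]
ee_rot: [0.806, 3.031, -0.02]
ft_force: [0.2, -0.8, -0.2]
width: 0.0643
```

```bash
python3 -c "
from h import *
tilt()
go(.609,-.1765,.182,60.4)"
```

```text
tilt zaxis [ 0.0022 -0.0137 -0.9999] q [-0.467  0.538  1.06  -0.011  1.536 -1.517]
clk 34.75 tcp [ 0.6098 -0.1789  0.2216] yaw_y 60.2 q6 -1.52 w 0.0643 F [ 0.2 -0.8 -0.2]
shift tool [ 2.2  2.1 39.5] turn -0.1919655677759522
```

>>> move_arm --targets '[[[2, 2, 10, 0], [0, 0, 14, 0], [0, 0, 10, 0], [0, 0, 4, 0], [0, 0, 0, 0]]]'

```text
clock: 35.17
tcp_pos: [0.6088, -0.177, 0.1806]
ee_rot: [0.809, 3.031, -0.019]
ft_force: [-0.4, 0.0, -1.1]
width: 0.0639
```

```bash
python3 -c "
from h import *
tilt()
go(.609,-.1765,.182,60.4)"
```

```text
tilt zaxis [ 9.000e-04 -1.280e-02 -9.999e-01] q [-0.465  0.563  1.133 -0.011  1.438 -1.512]
clk 35.17 tcp [ 0.6088 -0.177   0.1806] yaw_y 60.1 q6 -1.51 w 0.0639 F [-0.4  0.  -1.1]
shift tool [ 0.   0.5 -1.4] turn -0.29069648800295056
```

Close on the nut.

>>> move_arm --targets '[[[0, 0, 0, 0], [0, 0, 0, 0], [0, 0, 0, 0], [0, 0, 0, 0], [0, 0, 0, 0]]]' --grip 0 --force 40

```text
clock: 35.58
tcp_pos: [0.6092, -0.1771, 0.1819]
ee_rot: [0.809, 3.03, -0.019]
ft_force: [-0.2, -1.2, -4.4]
width: 0.0271
```

```bash
python3 -c "
from h import *
tilt()
go(.609,-.1765,.182,60.4)"
```

```text
tilt zaxis [ 0.0023 -0.0133 -0.9999] q [-0.465  0.562  1.131 -0.011  1.44  -1.512]
clk 35.58 tcp [ 0.6092 -0.1771  0.1819] yaw_y 60.1 q6 -1.51 w 0.0271 F [-0.2 -1.2 -4.4]
shift tool [ 0.4  0.4 -0.1] turn -0.31035683457150753
```

>>> move_arm --targets '[[[0, 0, 0.1, 4], [0, 0, 0.2, 6], [0, 0, 0.2, 6], [0, 0, 0.2, 6], [0, 0, 0.2, 6]]]'

```text
clock: 36.0
tcp_pos: [0.6092, -0.1769, 0.1811]
ee_rot: [1.54, 2.729, -0.016]
ft_force: [0.0, 0.4, -2.4]
width: 0.0274
```

```bash
python3 -c "
from h import *
tilt()
go(.609,-.1765,.182,-171.7)"
```

```text
tilt zaxis [ 0.0022 -0.013  -0.9999] q [-0.465  0.563  1.132 -0.011  1.438 -1.006]
clk 36.00 tcp [ 0.6092 -0.1769  0.1811] yaw_y 31.1 q6 -1.01 w 0.0274 F [ 0.   0.4 -2.4]
shift tool [ 0.5  0.  -0.9] turn 22.8111029164034
```

>>> move_arm --targets '[[[0, 0, 0.2, 7], [0, 0, 0.2, 7], [0, 0, 0.2, 7], [0, 0, 0.2, 7], [0, 0, 0.2, 7], [0, 0, 0.2, 7], [0, 0, 0.2, 7], [0, 0, 0.2, 7], [0, 0, 0.2, 7], [0, 0, 0.2, 7]]]'

```text
clock: 36.83
tcp_pos: [0.6095, -0.1766, 0.1791]
ee_rot: [2.843, 1.309, -0.006]
ft_force: [2.2, -1.3, -0.9]
width: 0.0271
```

>>> move_arm --targets '[[[0, 0, 0.2, 7], [0, 0, 0.2, 7], [0, 0, 0.2, 7], [0, 0, 0.2, 7], [0, 0, 0.2, 7], [0, 0, 0.2, 7], [0, 0, 0.2, 7], [0, 0, 0.2, 7], [0, 0, 0.2, 7], [0, 0, 0.2, 7]]]'

```text
clock: 37.67
tcp_pos: [0.6101, -0.177, 0.177]
ee_rot: [3.074, -0.603, 0.005]
ft_force: [0.8, -2.4, -1.2]
width: 0.0274
```

```bash
python3 -c "
from h import *
tilt()
go(.609,-.1765,.182,-171.7)"
```

```text
tilt zaxis [ 0.0015 -0.0092 -1.    ] q [-0.465  0.568  1.134 -0.008  1.433  1.494]
clk 37.67 tcp [ 0.6101 -0.177   0.177 ] yaw_y -112.2 q6 1.49 w 0.0274 F [ 0.8 -2.4 -1.2]
shift tool [-1.2  0.  -5. ] turn 59.50808017916847
```

>>> move_arm --targets '[[[0, 0, 0.2, 7], [0, 0, 0.2, 7], [0, 0, 0.2, 7], [0, 0, 0.2, 7], [0, 0, 0.2, 7], [0, 0, 0.2, 7], [0, 0, 0.2, 6], [0, 0, 0.1, 3], [0, 0, 0, 1], [0, 0, 0, 0]]]'

```text
clock: 38.5
tcp_pos: [0.6099, -0.1776, 0.1756]
ee_rot: [2.473, -1.931, 0.008]
ft_force: [-0.1, 0.0, -1.8]
width: 0.0272
```

```bash
python3 -c "
from h import *
tilt()
go(.609,-.1765,.182,-171.7)"
```

```text
tilt zaxis [ 0.0012 -0.0064 -1.    ] q [-0.467  0.57   1.136 -0.005  1.432  2.43 ]
clk 38.50 tcp [ 0.6099 -0.1776  0.1756] yaw_y -166.0 q6 2.43 w 0.0272 F [-0.1  0.  -1.8]
shift tool [-1.2  0.6 -6.4] turn 5.723502459520972
```

>>> move_arm --targets '[[[0, 0, 0, 0], [0, 0, 0, 0], [0, 0, 0, 0], [0, 0, 0, -5], [0, 0, 0, -7], [0, 0, 0, -7], [0, 0, 0, -7], [0, 0, 0, -7], [0, 0, 0, -7], [0, 0, 0, -7]]]' --grip 100

```text
clock: 39.33
tcp_pos: [0.6111, -0.1779, 0.1785]
ee_rot: [3.043, -0.745, 0.013]
ft_force: [-0.3, -0.1, -0.4]
width: 0.0853
```

```bash
python3 -c "
from h import *
tilt()
go(.6095,-.1770,.178,14)"
```

```text
tilt zaxis [ 0.0062 -0.0102 -0.9999] q [-0.466  0.567  1.132 -0.006  1.432  1.585]
clk 39.33 tcp [ 0.6111 -0.1779  0.1785] yaw_y -117.5 q6 1.59 w 0.0853 F [-0.3 -0.1 -0.4]
shift tool [-1.8 -0.1  0.5] turn 48.50413256115627
```

>>> move_arm --targets '[[[-2, 0, 0, -7], [0, 0, 0, -7], [0, 0, 0, -7], [0, 0, 0, -7], [0, 0, 0, -7], [0, 0, 0, -7], [0, 0, 0, -7], [0, 0, 0, -7], [0, 0, 0, -7], [0, 0, 0, -7]]]'

```text
clock: 40.17
tcp_pos: [0.6104, -0.177, 0.1815]
ee_rot: [2.896, 1.174, 0.008]
ft_force: [-0.3, 0.4, 0.3]
width: 0.0851
```

```bash
python3 -c "
from h import *
tilt()
go(.6095,-.1770,.178,14)"
```

```text
tilt zaxis [ 0.0113 -0.0139 -0.9998] q [-0.465  0.56   1.136 -0.007  1.429  0.337]
clk 40.17 tcp [ 0.6104 -0.177   0.1815] yaw_y -45.9 q6 0.34 w 0.0851 F [-0.3  0.4  0.3]
shift tool [-0.6 -0.7  3.5] turn -59.87632319506153
```

>>> move_arm --targets '[[[0, 0, 1, -7], [0, 0, 0.5, -7], [0, 0, 0.5, -7], [0, 0, 0.5, -7], [0, 0, 0.5, -7], [0, 0, 0.5, -7], [0, 0, 0.5, -7], [0, 0, 1, -4], [0, 0, 1, -1], [0, 0, 0, 0]]]'

```text
clock: 41.0
tcp_pos: [0.6116, -0.1772, 0.1783]
ee_rot: [2.006, 2.386, -0.004]
ft_force: [0.6, -0.6, -1.2]
width: 0.0856
```

```bash
python3 -c "
from h import *
tilt()
go(.6095,-.1770,.176,14)"
```

```text
tilt zaxis [ 0.0165 -0.0176 -0.9997] q [-0.464  0.562  1.142 -0.008  1.415 -0.636]
clk 41.00 tcp [ 0.6116 -0.1772  0.1783] yaw_y 9.9 q6 -0.64 w 0.0856 F [ 0.6 -0.6 -1.2]
shift tool [ 0.6 -2.1  2.3] turn -4.092461440948085
```

>>> move_arm --targets '[[[0, -2, 2, -4], [0, 0, 0, 0], [0, 0, 0, 0]]]'

```text
clock: 41.25
tcp_pos: [0.6099, -0.1775, 0.1767]
ee_rot: [1.926, 2.45, -0.005]
ft_force: [-0.5, 0.2, 0.3]
width: 0.0849
```

```bash
python3 -c "
from h import *
tilt()
go(.6095,-.1770,.1757,14)"
```

```text
tilt zaxis [ 0.0174 -0.0181 -0.9997] q [-0.466  0.56   1.15  -0.008  1.407 -0.703]
clk 41.25 tcp [ 0.6099 -0.1775  0.1767] yaw_y 13.7 q6 -0.70 w 0.0849 F [-0.5  0.2  0.3]
shift tool [ 0.6 -0.3  1. ] turn -0.3268975472175981
```

>>> move_arm --targets '[[[0, 0, 0, 0], [0, 0, 0, 0], [0, 0, 0, 0], [0, 0, 0, 0], [0, 0, 0, 0], [0, 0, 0, 0]]]' --grip 0

```text
clock: 41.75
tcp_pos: [0.6099, -0.1776, 0.1774]
ee_rot: [1.935, 2.443, -0.006]
ft_force: [-0.9, -0.4, 1.2]
width: 0.0271
```

```bash
python3 -c "
from h import *
tilt()
go(.6095,-.1770,.1757,14)"
```

```text
tilt zaxis [ 0.0172 -0.0187 -0.9997] q [-0.466  0.56   1.149 -0.009  1.409 -0.696]
clk 41.75 tcp [ 0.6099 -0.1776  0.1774] yaw_y 13.3 q6 -0.70 w 0.0271 F [-0.9 -0.4  1.2]
shift tool [ 0.7 -0.3  1.7] turn -0.7461888606330547
```

>>> move_arm --targets '[[[0, 0, 0.1, 4], [0, 0, 0.2, 7], [0, 0, 0.2, 7], [0, 0, 0.2, 7], [0, 0, 0.2, 7], [0, 0, 0.2, 7], [0, 0, 0.2, 7], [0, 0, 0.2, 7], [0, 0, 0.2, 7], [0, 0, 0.2, 7]]]'

```text
clock: 42.58
tcp_pos: [0.6092, -0.1774, 0.1755]
ee_rot: [2.978, 0.928, 0.012]
ft_force: [0.4, 0.0, 2.0]
width: 0.0274
```

>>> move_arm --targets '[[[0, 0, 0.2, 7], [0, 0, 0.2, 7], [0, 0, 0.2, 7], [0, 0, 0.2, 7], [0, 0, 0.2, 7], [0, 0, 0.2, 7], [0, 0, 0.2, 7], [0, 0, 0.2, 7], [0, 0, 0.2, 7], [0, 0, 0.2, 7]]]'

```text
clock: 43.42
tcp_pos: [0.6095, -0.1774, 0.1736]
ee_rot: [2.967, -0.993, 0.028]
ft_force: [-0.4, -0.0, 1.5]
width: 0.0266
```

```bash
python3 -c "
from h import *
tilt()
go(.6095,-.1770,.1757,-171.73)"
```

```text
tilt zaxis [ 0.0128 -0.0178 -0.9998] q [-0.465  0.564  1.153 -0.01   1.405  1.753]
clk 43.42 tcp [ 0.6095 -0.1774  0.1736] yaw_y -127.0 q6 1.75 w 0.0266 F [-0.4 -0.   1.5]
shift tool [-0.1 -0.3 -2.2] turn 44.703721188474915
```

>>> move_arm --targets '[[[0, 0, 0.2, 7], [0, 0, 0.2, 7], [0, 0, 0.2, 7], [0, 0, 0.2, 7], [0, 0, 0.2, 6], [0, 0, 0.1, 4], [0, 0, 0.1, 2], [0, 0, 0, 0], [0, 0, 0, 0]]]'

```text
clock: 44.17
tcp_pos: [0.6092, -0.1773, 0.1723]
ee_rot: [2.425, -1.986, 0.029]
ft_force: [1.1, -1.0, 1.0]
width: 0.027
```

```bash
python3 -c "
from h import *
tilt()
go(.6095,-.1770,.1757,-171.73)"
```

```text
tilt zaxis [ 0.0103 -0.0168 -0.9998] q [-0.465  0.566  1.153 -0.011  1.406  2.48 ]
clk 44.17 tcp [ 0.6092 -0.1773  0.1723] yaw_y -168.6 q6 2.48 w 0.0270 F [ 1.1 -1.   1. ]
shift tool [-0.1 -0.4 -3.4] turn 3.0961235298777012
```

>>> move_arm --targets '[[[0, 0, 0, 2.5], [0, 0, 0, 1], [0, 0, 0, 0]]]'

```text
clock: 44.42
tcp_pos: [0.6092, -0.1773, 0.1723]
ee_rot: [2.365, -2.058, 0.029]
ft_force: [1.5, -0.9, 1.1]
width: 0.0272
```

```bash
python3 -c "
from h import *
tilt()
go(.6095,-.1770,.1757,-171.73)"
```

```text
tilt zaxis [ 0.0098 -0.0165 -0.9998] q [-0.465  0.566  1.153 -0.01   1.406  2.539]
clk 44.42 tcp [ 0.6092 -0.1773  0.1723] yaw_y -172.1 q6 2.54 w 0.0272 F [ 1.5 -0.9  1.1]
shift tool [-0.2 -0.4 -3.4] turn -0.32582923255083074
```

>>> move_arm --targets '[[[0, 0, 0, 0], [0, 0, 0, 0], [0, 0, 0, 0], [0, 0, -10, 0], [0, 0, -25, 0], [0, 0, -30, 0], [0, 0, -30, 0], [0, 0, -15, 0], [0, 0, 0, 0]]]' --grip 100

```text
clock: 45.17
tcp_pos: [0.6074, -0.1749, 0.289]
ee_rot: [2.371, -2.052, 0.027]
ft_force: [0.2, 0.4, 0.8]
width: 0.0856
```

```bash
python3 -c "
from h import *
tilt()
p,d=robot.grab_frame('scene');cv2.imwrite('pics/s2.png',p)
K,E,p,d,P=top('t2')
go(.5,.36,.2)"
```

```text
tilt zaxis [ 0.0091 -0.0157 -0.9998] q [-0.463  0.497  0.941 -0.01   1.688  2.533]
clk 45.27 tcp [ 0.6068 -0.1747  0.2855] yaw_y -171.7 q6 2.53 w 0.0851 F [-0.6 -0.4  0.9]
shift tool [-545.6   29.2   77.8] turn None
```

View pics/s2.png

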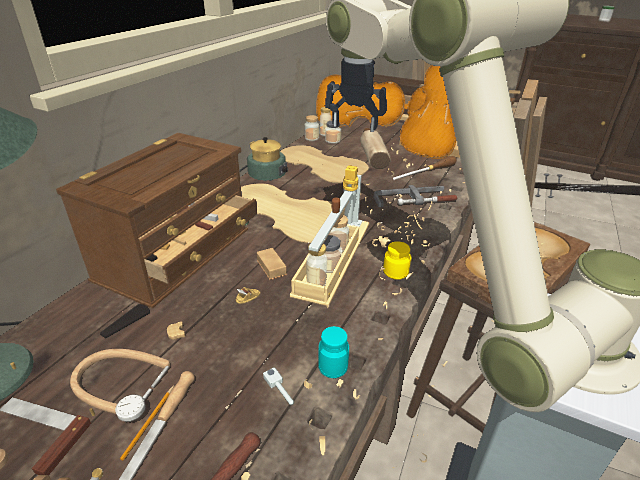

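View pics/t2.png

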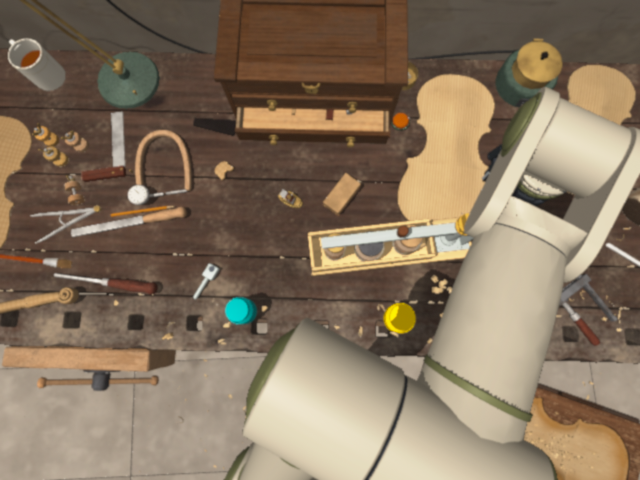

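```bash
python3 -c "
from h import *
im=cv2.imread('pics/s2.png')[160:225,330:375]
cv2.imwrite('pics/z5.png',cv2.resize(im,None,fx=9,fy=9,interpolation=cv2.INTER_NEAREST))
K,E,p,d,P=top('t3')
X=P.reshape(-1,3)
hsv=cv2.cvtColor(p,cv2.COLOR_BGR2HSV);
m=((hsv[...,1]<60)&(hsv[...,2]>110)).astype(np.uint8);m[:250]=0;m[310:]=0;m[:,:180]=0;m[:,230:]=0
n,l,s,c=cv2.connectedComponentsWithStats(m);k=1+np.argmax(s[1:,4]);print(s[k],c[k])
ys,xs=np.where(l==k);W=onz(K,E,np.c_[xs,ys],.010)[:,:2]
r=cv2.minAreaRect((W*1000).astype(np.float32));print('rect',r,cv2.boxPoints(r).round(1).tolist())
b=X[(np.hypot(X[:,0]-.5164,X[:,1]-.365)<.06)&(X[:,2]>.0125)&(X[:,2]<.022)];print(len(b),b.mean(0));r=cv2.minAreaRect((b[:,:2]*1000).astype(np.float32));print(r,cv2.boxPoints(r).round(1).tolist())
cv2.imwrite('pics/z6.png',cv2.resize(p[250:310,180:240],None,fx=9,fy=9,interpolation=cv2.INTER_CUBIC))
"
```

```text
[193 263  26  37 314] [205.64649682 277.94267516]
rect ((492.5489501953125, 377.8196716308594), (29.725181579589844, 87.61968994140625), 64.83230590820312) [[446.6000061035156, 383.0], [525.9000244140625, 345.70001220703125], [538.5, 372.6000061035156], [459.20001220703125, 409.8999938964844]]
187 [0.51102429 0.36742739 0.01621071]
((498.6373596191406, 376.074951171875), (25.018428802490234, 74.51115417480469), 58.610633850097656) [[460.29998779296875, 384.79998779296875], [523.9000244140625, 346.0], [537.0, 367.29998779296875], [473.29998779296875, 406.20001220703125]]
```

View pics/z5.png

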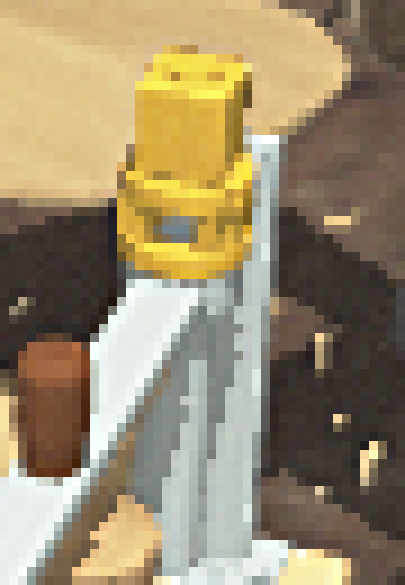

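View pics/z6.png

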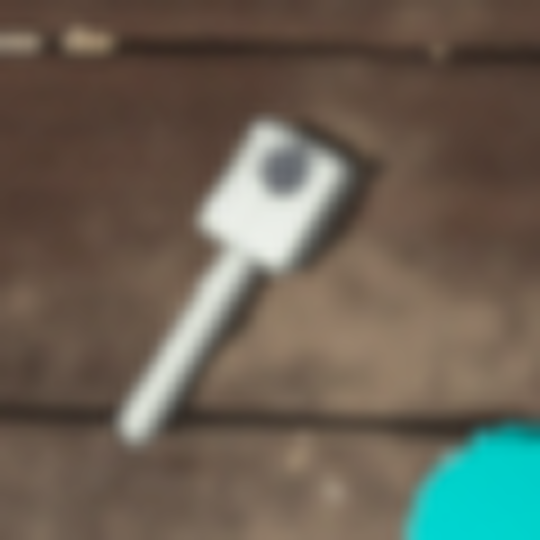

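>>> move_arm --targets '[[[0, 0, 0, -7], [0, 0, 0, -7], [0, 0, 0, -7], [0, 0, 0, -7], [0, 0, 0, -7], [0, 0, 0, -7], [0, 0, 0, -7], [0, 0, 0, -7], [0, 0, 0, -7], [0, 0, 0, -7]]]'

```text
clock: 46.15
tcp_pos: [0.6021, -0.1727, 0.2641]
ee_rot: [-3.128, 0.278, 0.044]
ft_force: [-0.5, 0.2, -0.7]
width: 0.0854
```

>>> move_arm --targets '[[[0, 0, 0, -7], [0, 0, 0, -7], [0, 0, 0, -7], [0, 0, 0, -7], [0, 0, 0, -7], [0, 0, 0, -7], [0, 0, 0, -7], [0, 0, 0, -7], [0, 0, 0, -7], [0, 0, 0, -7]]]'

```text
clock: 46.98
tcp_pos: [0.5968, -0.1705, 0.2432]
ee_rot: [-2.66, -1.58, 0.065]
ft_force: [-0.0, 0.4, 0.0]
width: 0.0853
```

>>> move_arm --targets '[[[0, 0, 0, -7], [0, 0, 0, -7], [0, 0, 0, -7], [0, 0, 0, -7], [0, 0, 0, -7], [0, 0, 0, -7], [0, 0, 0, -7], [0, 0, 0, -7], [0, 0, 0, -7], [0, 0, 0, -7]]]'

```text
clock: 47.82
tcp_pos: [0.591, -0.168, 0.2227]
ee_rot: [-1.213, -2.79, 0.006]
ft_force: [-0.7, -1.3, -0.1]
width: 0.0854
```

```bash
python3 -c "
from h import *
tilt()
go(.5,.36,.2,63)"
```

```text
tilt zaxis [-0.0923  0.0356 -0.9951] q [-0.465  0.548  1.041 -0.01   1.651 -1.216]
clk 47.82 tcp [ 0.591  -0.168   0.2227] yaw_y 43.1 q6 -1.22 w 0.0854 F [-0.7 -1.3 -0.1]
shift tool [445.  295.1  49.8] turn -19.889760548844848
```

>>> move_arm --targets '[[[0, 0, -20, 0], [0, 0, -30, 0], [0, 0, -20, 0], [0, 0, 0, 0], [0, 0, 0, 0]]]'

```text
clock: 48.23
tcp_pos: [0.5954, -0.1697, 0.2838]
ee_rot: [-1.193, -2.776, 0.004]
ft_force: [0.2, -0.9, -0.3]
width: 0.085
```

```bash
python3 -c "
from h import *
tilt()
go(.5,.36,.2,63)"
```

```text
tilt zaxis [-0.1113  0.0452 -0.9928] q [-0.465  0.542  0.883 -0.01   1.837 -1.225]
clk 48.23 tcp [ 0.5954 -0.1697  0.2838] yaw_y 43.6 q6 -1.23 w 0.0850 F [ 0.2 -0.9 -0.3]
shift tool [438.9 300.2 117.7] turn -19.372272894473326
```

>>> move_arm --targets '[[[16, 11, 0, 0], [25, 17, 0, 0], [29, 20, 2, 0], [29, 20, 2, 0], [29, 20, 2, 0], [29, 20, 2, 0], [29, 20, 2, 0], [29, 20, 2, 0], [29, 20, 2, 0], [29, 20, 2, 0]]]'

```text
clock: 49.07
tcp_pos: [0.5362, 0.1657, 0.2671]
ee_rot: [-1.198, -2.734, 0.016]
ft_force: [0.9, -0.3, -0.4]
width: 0.0855
```

```bash
python3 -c "
from h import *
tilt()
go(.515,.35,.3,63)"
```

```text
tilt zaxis [-0.1473  0.053  -0.9877] q [ 0.06   0.44   1.106  0.063  1.739 -0.679]
clk 49.07 tcp [0.5362 0.1657 0.2671] yaw_y 43.0 q6 -0.68 w 0.0855 F [ 0.9 -0.3 -0.4]
shift tool [153.5 107.4 -19.6] turn -20.024929842515448
```

>>> move_arm --targets '[[[25, 18, -2, -6], [27, 15, -4, -6], [29, 12, -4, -6], [27, 8, -4, -2], [18, 5, -2, 0], [6, 2, 0, 0], [0, 0, 0, 0]]]'

```text
clock: 49.65
tcp_pos: [0.4603, 0.2987, 0.286]
ee_rot: [-0.665, -2.885, -0.01]
ft_force: [0.4, -0.5, -0.3]
width: 0.0854
```

>>> move_arm --targets '[[[0, 0, -41, 0], [0, 0, -41, 0], [0, 0, 41, 0], [0, 0, 41, 0], [0, 0, -41, 0], [0, 0, -41, 0], [0, 0, 41, 0], [0, 0, 41, 0], [0, 0, 0, 0], [0, 0, 0, 0]]]'

```text
clock: 50.48
tcp_pos: [0.4491, 0.2829, 0.2656]
ee_rot: [-0.678, -2.817, 0.046]
ft_force: [0.1, -0.8, 0.9]
width: 0.0856
```

```bash
python3 -c "
from h import *
tilt()
go(.515,.35,.3,63)"
```

```text
tilt zaxis [-0.2421  0.0261 -0.9699] q [ 0.292  0.42   1.157  0.097  1.791 -0.796]
clk 50.48 tcp [0.4491 0.2829 0.2656] yaw_y 63.5 q6 -0.80 w 0.0856 F [ 0.1 -0.8  0.9]
shift tool [-18.7  86.2 -47.6] turn 0.506101826555323
```

>>> move_arm --targets '[[[0, 0, -41, 0], [0, 0, -41, 0], [0, 0, -41, 0], [0, 0, 0, 0], [0, 0, 0, 0], [0, 0, 0, 0]]]'

```text
clock: 50.98
tcp_pos: [0.4813, 0.275, 0.3902]
ee_rot: [-0.686, -2.808, 0.053]
ft_force: [0.4, 1.1, 0.7]
width: 0.0856
```

```bash
python3 -c "
from h import *
tilt()
go(.515,.35,.3,63)"
```

```text
tilt zaxis [-0.2491  0.0239 -0.9682] q [ 0.264  0.447  0.77   0.106  2.16  -0.78 ]
clk 50.98 tcp [0.4813 0.275  0.3902] yaw_y 63.2 q6 -0.78 w 0.0856 F [0.4 1.1 0.7]
shift tool [-15.5  90.2  80.8] turn 0.18562178623689363
```

>>> move_arm --targets '[[[0, 0, 10, 0], [0, 0, 14, 0], [0, 0, 14, 0], [0, 0, 14, 0], [0, 0, 14, 0], [0, 0, 14, 0], [0, 0, 14, 0], [0, 0, 14, 0]]]'

```text
clock: 51.65
tcp_pos: [0.4543, 0.2758, 0.2815]
ee_rot: [-0.69, -2.809, 0.052]
ft_force: [0.4, 0.0, 0.2]
width: 0.0852
```

```bash
python3 -c "
from h import *
tilt()
go(.515,.35,.3,63)"
```

```text
tilt zaxis [-0.2472  0.0243 -0.9686] q [ 0.277  0.417  1.117  0.095  1.84  -0.797]
clk 51.65 tcp [0.4543 0.2758 0.2815] yaw_y 63.0 q6 -0.80 w 0.0852 F [0.4 0.  0.2]
shift tool [-13.6  91.6 -31.1] turn 0.0128983957661859
```

>>> move_arm --targets '[[[0, 0, 0, 0], [0, 0, 0, 0], [0, 0, 0, 0], [0, 0, -41, 0], [0, 0, 0, 0.3], [0, 0, 0, -0.3], [0, 0, 0, 0.3], [0, 0, 0, -0.3]]]'

```text
clock: 52.32
tcp_pos: [0.4628, 0.2735, 0.321]
ee_rot: [-0.69, -2.801, 0.059]
ft_force: [0.2, -0.1, 0.1]
width: 0.0859
```

```bash
cat >> h.py <<'E'
def ts():
    s,R=st(); print("clk %.2f"%s['clock'],"tilt",R[:,2].round(4),"p",s['tcp_pos'].round(4),"q",s['joint_pos'].round(3),"v",s['qvel'].round(3))
E
python3 -c "
from h import *
ts()"
```

```text
clk 52.32 tilt [-0.2562  0.0216 -0.9664] p [0.4628 0.2735 0.321 ] q [ 0.269  0.42   1.005  0.096  1.96  -0.793] v [-0.003 -0.01  -0.022  0.     0.004 -0.085]
```

>>> move_arm --targets '[[[0, 0, 0, 0.3], [0, 0, 0, -0.3], [0, 0, 0, 0.3], [0, 0, 0, -0.3]]]'

```text
clock: 52.65
tcp_pos: [0.4628, 0.2735, 0.321]
ee_rot: [-0.69, -2.801, 0.059]
ft_force: [0.1, 0.0, -0.1]
width: 0.0853
```

```bash
python3 -c "
from h import *
ts()"
```

```text
clk 52.65 tilt [-0.2557  0.0217 -0.9665] p [0.4628 0.2735 0.321 ] q [ 0.269  0.42   1.005  0.096  1.96  -0.793] v [ 0.001 -0.     0.003 -0.001  0.001 -0.084]
```

>>> move_arm --targets '[[[0, 0, 0, 0], [0, 0, 0, 0], [0, 0, 0, 0], [0, 0, 0, 0]]]'

```text
clock: 52.98
tcp_pos: [0.4627, 0.2735, 0.3207]
ee_rot: [-0.689, -2.801, 0.059]
ft_force: [0.8, 0.7, -0.3]
width: 0.0854
```

```bash
python3 -c "
from h import *
ts()"
```

```text
clk 52.98 tilt [-0.2564  0.0215 -0.9663] p [0.4627 0.2735 0.3207] q [ 0.27   0.42   1.005  0.096  1.959 -0.793] v [ 0.001  0.002  0.     0.002 -0.    -0.001]
```

>>> move_arm --targets '[[[0, 0, -30, 0]]]'

```text
clock: 53.07
tcp_pos: [0.4682, 0.2726, 0.3453]
ee_rot: [-0.686, -2.79, 0.068]
ft_force: [1.1, 1.0, 0.4]
width: 0.0856
```

>>> move_arm --targets '[[[0, 0, -30, 0]]]'

```text
clock: 53.15
tcp_pos: [0.4757, 0.272, 0.3748]
ee_rot: [-0.685, -2.788, 0.069]
ft_force: [-0.2, 0.1, 0.5]
width: 0.0849
```

>>> move_arm --targets '[[[0, 0, 14, 0]]]'

```text
clock: 53.23
tcp_pos: [0.4742, 0.2723, 0.3672]
ee_rot: [-0.688, -2.799, 0.061]
ft_force: [0.6, -0.6, 0.3]
width: 0.0854
```

>>> move_arm --targets '[[[0, 0, 14, 0]]]'

```text
clock: 53.32
tcp_pos: [0.4713, 0.2726, 0.354]
ee_rot: [-0.689, -2.801, 0.059]
ft_force: [0.8, -0.4, -1.4]
width: 0.0857
```

>>> move_arm --targets '[[[0, 0, 14, 0]]]'

```text
clock: 53.4
tcp_pos: [0.468, 0.273, 0.3409]
ee_rot: [-0.689, -2.803, 0.057]
ft_force: [0.5, 0.4, -0.7]
width: 0.0852
```

>>> move_arm --targets '[[[0, 0, 14, 0]]]'

```text
clock: 53.48
tcp_pos: [0.4645, 0.2733, 0.327]
ee_rot: [-0.69, -2.804, 0.057]
ft_force: [0.0, 0.4, 0.2]
width: 0.0858
```

>>> move_arm --targets '[[[0, 0, 0, 0]]]'

```text
clock: 53.57
tcp_pos: [0.4636, 0.2732, 0.3251]
ee_rot: [-0.689, -2.8, 0.059]
ft_force: [-0.5, -1.0, -0.1]
width: 0.0857
```

>>> move_arm --targets '[[[0, 0, 0, 0]]]'

```text
clock: 53.65
tcp_pos: [0.4635, 0.2732, 0.3254]
ee_rot: [-0.689, -2.8, 0.06]
ft_force: [0.6, -0.0, 1.1]
width: 0.0855
```

>>> move_arm --targets '[[[0, 0, 0, 0]]]'

```text
clock: 53.73
tcp_pos: [0.4636, 0.2732, 0.3257]
ee_rot: [-0.689, -2.8, 0.06]
ft_force: [-0.8, -0.0, 0.3]
width: 0.0853
```

```bash
python3 -c "
from h import *
ts();s,R=st();print((R.T@(np.array([.86,.51,0])*35)).round(1))"
```

```text
clk 53.73 tilt [-0.2567  0.0213 -0.9662] p [0.4636 0.2732 0.3257] q [ 0.269  0.42   0.991  0.097  1.974 -0.793] v [-0.001 -0.003 -0.022  0.     0.012 -0.001]
[-17.5  29.4  -7.3]
```

>>> move_arm --targets '[[[-17, 29, -7, 0], [-17, 29, -7, 0], [-17, 29, -7, 0], [-17, 29, -7, 0], [-17, 29, -7, 0]]]'

```text
clock: 54.15
tcp_pos: [0.6051, 0.359, 0.3302]
ee_rot: [-0.691, -2.804, 0.056]
ft_force: [0.6, 0.9, 0.2]
width: 0.0851
```

```bash
python3 -c "
from h import *
ts();s,R=st();print((R.T@(np.array([.86,.51,0])*35)).round(1))"
```

```text
clk 54.15 tilt [-0.2521  0.023  -0.9674] p [0.6051 0.359  0.3302] q [ 0.329  0.818  0.241  0.14   2.312 -0.675] v [ 0.094  1.082 -2.225  0.161  1.076  0.311]
[-17.5  29.4  -7.2]
```

>>> move_arm --targets '[[[12, -20, 5, 0]]]'

```text
clock: 54.23
tcp_pos: [0.5989, 0.3521, 0.3134]
ee_rot: [-0.691, -2.798, 0.061]
ft_force: [5.6, 1.3, -6.7]
width: 0.0854
```

```bash
python3 -c "
from h import *
ts();s,R=st();print((R.T@(np.array([.86,.51,0])*35)).round(1))"
```

```text
clk 54.23 tilt [-0.2588  0.0211 -0.9657] p [0.5989 0.3521 0.3134] q [ 0.323  0.784  0.36   0.13   2.236 -0.695] v [-0.105 -1.193  2.589 -0.174 -1.137 -0.309]
[-17.4  29.4  -7.4]
```

>>> move_arm --targets '[[[0, 0, 0, 0], [0, 0, 0, 0], [-3, 5, -1, 0], [-3, 5, -1, 0], [-3, 5, -1, 0]]]'

```text
clock: 54.65
tcp_pos: [0.6137, 0.3606, 0.3003]
ee_rot: [-0.687, -2.775, 0.082]
ft_force: [-0.0, -0.5, 0.8]
width: 0.0855
```

```bash
python3 -c "
from h import *
ts()"
```

```text
clk 54.65 tilt [-0.2837  0.0122 -0.9588] p [0.6137 0.3606 0.3003] q [ 0.328  0.855  0.252  0.138  2.299 -0.68 ] v [ 0.017  0.234 -0.557  0.04   0.277  0.074]
```

>>> move_arm --targets '[[[-2, 4, -1, 0], [-2, 4, -1, 0], [-2, 4, -1, 0]]]'

```text
clock: 54.9
tcp_pos: [0.6178, 0.3646, 0.3002]
ee_rot: [-0.689, -2.78, 0.075]
ft_force: [0.9, 0.3, -0.2]
width: 0.0852
```

```bash
python3 -c "
from h import *
ts()"
```

```text
clk 54.90 tilt [-0.2774  0.0156 -0.9606] p [0.6178 0.3646 0.3002] q [ 0.33   0.869  0.221  0.142  2.308 -0.673] v [ 0.01   0.014  0.001  0.008 -0.039  0.013]
```

>>> move_arm --targets '[[[-4, 7, -2, 0], [-4, 7, -2, 0], [-4, 7, -2, 0], [-4, 7, -2, 0]]]'

```text
clock: 55.23
tcp_pos: [0.6255, 0.3711, 0.2925]
ee_rot: [-0.695, -2.799, 0.051]
ft_force: [0.5, -0.4, -0.4]
width: 0.0853
```

```bash
python3 -c "
from h import *
ts();s,R=st();print((R.T@(np.array([.86,.51,0])*10)).round(1))"
```

```text
clk 55.23 tilt [-0.2551  0.0275 -0.9665] p [0.6255 0.3711 0.2925] q [ 0.334  0.877  0.221  0.144  2.274 -0.67 ] v [ 0.01   0.032 -0.     0.006 -0.103  0.006]
[-5.   8.4 -2.1]
```

>>> move_arm --targets '[[[-10, 17, -4, 0], [-10, 17, -4, 0], [-10, 17, -4, 0], [-10, 17, -4, 0], [-10, 17, -4, 0], [-10, 17, -4, 0]]]'

```text
clock: 55.73
tcp_pos: [0.6549, 0.3935, 0.2486]
ee_rot: [-0.712, -2.841, -0.017]
ft_force: [-0.6, 0.5, -0.3]
width: 0.0852
```

```bash
python3 -c "
from h import *
ts();s,R=st();print((R.T@(np.array([.86,.51,0])*10)).round(1))"
```

```text
clk 55.73 tilt [-0.2016  0.0621 -0.9775] p [0.6549 0.3935 0.2486] q [ 0.343  0.929  0.222  0.152  2.156 -0.663] v [ 0.015  0.1    0.002  0.016 -0.224  0.012]
[-5.   8.5 -1.4]
```

>>> move_arm --targets '[[[-10, 17, -12, 0], [-10, 17, -12, 0], [-10, 17, -12, 0], [-10, 17, -12, 0], [-10, 17, -12, 0], [-10, 17, -12, 0]]]'

```text
clock: 56.23
tcp_pos: [0.6713, 0.3987, 0.2523]
ee_rot: [-0.733, -2.888, -0.1]
ft_force: [-0.4, 0.1, 0.0]
width: 0.0854
```

```bash
python3 -c "
from h import *
ts();s,R=st();print((R.T@(np.array([.86,.51,0])*10)).round(1))"
```

```text
clk 56.23 tilt [-0.1382  0.1041 -0.9849] p [0.6713 0.3987 0.2523] q [ 0.337  0.922  0.222  0.166  2.089 -0.661] v [-0.017 -0.036  0.001  0.027 -0.126  0.001]
[-5.1  8.6 -0.7]
```

```bash
python3 -c "
from h import *
go(.44,-.33,.29)"
```

```text
clk 56.23 tcp [0.6713 0.3987 0.2523] yaw_y 61.4 q6 -0.66 w 0.0854 F [-0.4  0.1  0. ]
shift tool [-134.2 -749.2  -81. ] turn None
```

>>> move_arm --targets '[[[-4, -20, -3, 0], [-6, -34, -4, 0], [-6, -34, -4, 0], [-6, -34, -4, 0], [-6, -34, -4, 0], [-6, -34, -4, 0], [-6, -34, -4, 0], [-6, -34, -4, 0], [-6, -34, -4, 0], [-6, -34, -4, 0]]]'

```text
clock: 57.07
tcp_pos: [0.5659, 0.074, 0.2739]
ee_rot: [-0.724, -2.904, -0.111]
ft_force: [1.1, -0.9, 1.6]
width: 0.0854
```

```bash
python3 -c "
from h import *
ts();go(.44,-.33,.29)"
```

```text
clk 57.07 tilt [-0.1236  0.1068 -0.9866] p [0.5659 0.074  0.2739] q [-0.12   0.448  1.076  0.093  1.754 -1.191] v [-0.723 -0.353  0.501 -0.101 -0.104 -0.739]
clk 57.07 tcp [0.5659 0.074  0.2739] yaw_y 61.8 q6 -1.19 w 0.0854 F [ 1.1 -0.9  1.6]
shift tool [ -73.6 -414.7  -43.5] turn None
```

>>> move_arm --targets '[[[-6, -36, -4, 0], [-6, -36, -4, 0], [-6, -36, -4, 0], [-6, -36, -4, 0], [-6, -36, -4, 0], [-6, -36, -4, 0], [-6, -36, -4, 0], [-6, -36, -4, 0], [-6, -36, -4, 0], [-6, -36, -4, 0]]]'

```text
clock: 57.9
tcp_pos: [0.4446, -0.2913, 0.2996]
ee_rot: [-0.729, -2.925, -0.106]
ft_force: [0.3, 0.0, 0.1]
width: 0.0853
```

```bash
python3 -c "
from h import *
ts();go(.44,-.33,.29)
p,d=robot.grab_frame('scene');cv2.imwrite('pics/s3.png',p)
p,d=robot.grab_frame('wrist');cv2.imwrite('pics/w20.png',p)"
```

```text
clk 57.90 tilt [-0.1039  0.0983 -0.9897] p [ 0.4446 -0.2913  0.2996] q [-0.8    0.377  1.115 -0.006  1.793 -1.883] v [-0.754  0.185 -0.375 -0.107  0.163 -0.763]
clk 57.90 tcp [ 0.4446 -0.2913  0.2996] yaw_y 61.8 q6 -1.88 w 0.0853 F [0.3 0.  0.1]
shift tool [-15.2 -36.6   6.1] turn None
```

View pics/s3.png

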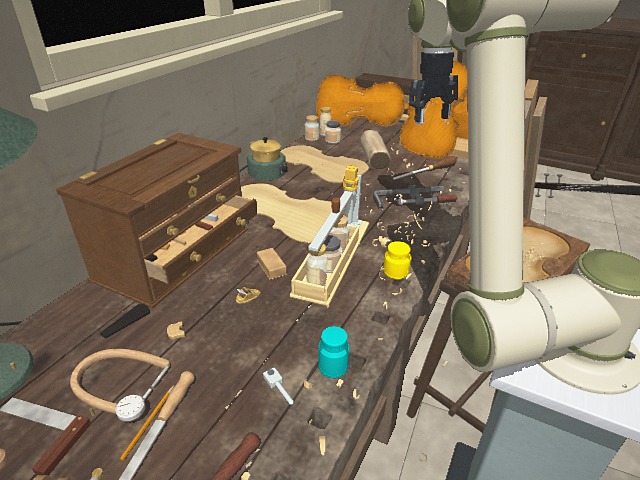

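View pics/w20.png

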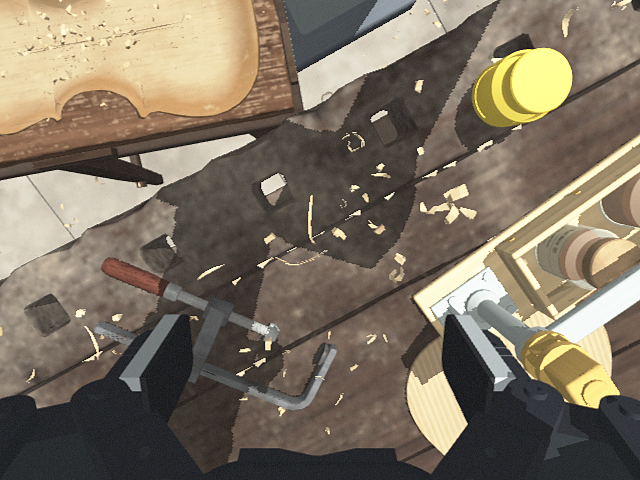

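```bash
python3 -c "
from h import *
K,E=cal('scene');P=cloud(K,E,np.load('pics/scene0.npy'));
for uv in [(375,150),(440,140),(360,100),(440,100),(485,120),(410,145),(330,130),(460,150)]:
  print(uv,P[uv[1],uv[0]].round(3))
s,R=st();a=s['joint_pos'][0];print((R.T@(np.array([np.cos(a),np.sin(a),0])*10)).round(1))"
```

```text
(375, 150) [ 0.701 -0.597  0.069]
(440, 140) [ 0.521 -0.783  0.077]
(360, 100) [ 0.901 -0.917  0.128]
(440, 100) [ 0.561 -0.856  0.197]
(485, 120) [ 0.407 -0.989  0.109]
(410, 145) [ 0.624 -0.759  0.045]
(330, 130) [ 0.945 -0.734  0.052]
(460, 150) [ 0.453 -0.841  0.03 ]
[-9.4 -3.  -1.4]
```

>>> move_arm --targets '[[[-14, -5, -2, 0], [-20, -7, -3, 0], [-20, -7, -3, 0], [-18, -6, -3, 0], [-12, -4, -2, 0], [-6, -2, -1, 0]]]'

```text
clock: 58.5
tcp_pos: [0.5107, -0.3668, 0.3039]
ee_rot: [-0.744, -2.931, -0.101]
ft_force: [0.0, 0.3, 0.7]
width: 0.0858
```

```bash
python3 -c "
from h import *
ts()"
```

```text
clk 58.50 tilt [-0.096   0.0929 -0.991 ] p [ 0.5107 -0.3668  0.3039] q [-0.809  0.565  0.788 -0.006  1.923 -1.884] v [ 0.007  0.16  -0.302  0.005  0.131  0.004]
```

>>> move_arm --targets '[[[-14, -5, -2, 0], [-19, -6, -3, 0], [-16, -5, -2, 0], [-10, -3, -1, 0], [-6, -2, -1, 0], [-5, -2, -1, 0]]]'

```text
clock: 59.0
tcp_pos: [0.5665, -0.42, 0.3072]
ee_rot: [-0.741, -2.939, -0.097]
ft_force: [0.9, 0.5, 0.0]
width: 0.0852
```

```bash
python3 -c "
from h import *
ts()"
```

```text
clk 59.00 tilt [-0.0897  0.0883 -0.992 ] p [ 0.5665 -0.42    0.3072] q [-0.804  0.745  0.436 -0.004  2.086 -1.882] v [ 0.002  0.189 -0.396  0.002  0.196 -0.003]
```

>>> move_arm --targets '[[[-7, -2, -1, 0], [-6, -2, -1, 0], [-5, -2, -1, 0], [-4, -1, -1, 0], [-4, -1, -1, 0], [-3, -1, -1, 0]]]'

```text
clock: 59.5
tcp_pos: [0.5912, -0.4393, 0.3116]
ee_rot: [-0.738, -2.947, -0.094]
ft_force: [10.5, -9.3, 11.8]
width: 0.0851
```

```bash
python3 -c "
from h import *
ts()"
```

```text
clk 59.50 tilt [-0.0843  0.0845 -0.9928] p [ 0.5912 -0.4393  0.3116] q [-7.990e-01  8.430e-01  2.210e-01 -2.000e-03  2.197e+00 -1.880e+00] v [ 0.005  0.045 -0.017 -0.014  0.202  0.005]
```

>>> move_arm --targets '[[[-15, -5, -4, 0], [-15, -5, -5, 0], [-15, -5, -5, 0], [-15, -5, -5, 0], [-15, -5, -5, 0], [-15, -5, -5, 0]]]'

```text
clock: 60.0
tcp_pos: [0.6019, -0.4664, 0.2899]
ee_rot: [-0.748, -2.996, -0.062]
ft_force: [-0.1, 0.1, 0.4]
width: 0.0854
```

```bash
python3 -c "
from h import *
ts()"
```

```text
clk 60.00 tilt [-0.0414  0.052  -0.9978] p [ 0.6019 -0.4664  0.2899] q [-0.816  0.87   0.222  0.006  2.116 -1.894] v [-0.04   0.047 -0.001  0.016 -0.156 -0.028]
```

Good; continue a few rows.

>>> move_arm --targets '[[[-15, -3, -5, 0], [-15, -3, -5, 0], [-15, -3, -5, 0], [-15, -3, -5, 0]]]'

```text
clock: 60.33
tcp_pos: [0.6117, -0.4776, 0.2794]
ee_rot: [-0.759, -3.028, -0.04]
ft_force: [0.4, -0.8, -0.6]
width: 0.0855
```

```bash
python3 -c "
from h import *
ts();go(.43,-.28,.27)"
```

```text
clk 60.33 tilt [-0.0129  0.0299 -0.9995] p [ 0.6117 -0.4776  0.2794] q [-0.819  0.883  0.222  0.013  2.067 -1.893] v [-0.006  0.035 -0.002  0.019 -0.141  0.005]
clk 60.33 tcp [ 0.6117 -0.4776  0.2794] yaw_y 61.9 q6 -1.89 w 0.0855 F [ 0.4 -0.8 -0.6]
shift tool [253.   88.3  17.7] turn None
```

>>> move_arm --targets '[[[12, 5, 0, 0], [22, 9, 0, 0], [28, 14, 0, 0], [30, 18, 0, 0], [30, 20, 0, 0], [28, 22, 0, 0], [25, 24, 0, 0], [20, 28, 0, 0], [16, 30, 0, 0], [14, 32, 0, 0]]]'

```text
clock: 61.17
tcp_pos: [0.502, -0.1873, 0.2825]
ee_rot: [-0.773, -3.027, -0.04]
ft_force: [0.6, -0.6, 0.7]
width: 0.0851
```

```bash
python3 -c "
from h import *
ts();go(.515,.34,.25,63)"
```

```text
clk 61.17 tilt [-0.0104  0.0289 -0.9995] p [ 0.502  -0.1873  0.2825] q [-0.587  0.333  1.222  0.018  1.61  -1.658] v [ 0.705 -0.272  0.364  0.024 -0.121  0.704]
clk 61.17 tcp [ 0.502  -0.1873  0.2825] yaw_y 61.4 q6 -1.66 w 0.0851 F [ 0.6 -0.6  0.7]
shift tool [240.4 468.2  47.6] turn -1.6476691011937419
```

>>> move_arm --targets '[[[17, 33, 0, 0], [17, 33, 0, 0], [17, 33, 0, 0], [17, 33, 0, 0], [17, 33, 0, 0], [17, 33, 0, 0], [17, 33, 0, 0], [17, 33, 0, 0], [17, 33, 0, 0], [17, 33, 0, 0]]]'

```text
clock: 62.0
tcp_pos: [0.5092, 0.2023, 0.2968]
ee_rot: [-0.779, -3.04, -0.043]
ft_force: [0.1, -1.4, 0.2]
width: 0.0853
```

>>> move_arm --targets '[[[15, 29, 0, 0], [12, 23, 0, 0], [9, 17, 0, 0], [6, 12, 0, 0], [3, 6, 0, 0], [1, 2, 0, 0], [0, 0, 0, 0], [0, 0, 0, 0]]]'

```text
clock: 62.67
tcp_pos: [0.5095, 0.3154, 0.3004]
ee_rot: [0.764, 3.046, 0.05]
ft_force: [0.4, -0.3, 0.4]
width: 0.0854
```

```bash
python3 -c "
from h import *
ts();go(.515,.365,.15,63);wcloud('w21')"
```

```text
clk 62.67 tilt [ 0.0083  0.0309 -0.9995] p [0.5095 0.3154 0.3004] q [ 0.345  0.424  1.031  0.026  1.668 -0.731] v [-0.009 -0.005  0.005 -0.002 -0.003 -0.004]
clk 62.67 tcp [0.5095 0.3154 0.3004] yaw_y 61.8 q6 -0.73 w 0.0854 F [ 0.4 -0.3  0.4]
shift tool [ 17.5  41.6 151.9] turn -1.1718786902070946
```

View pics/w21.png

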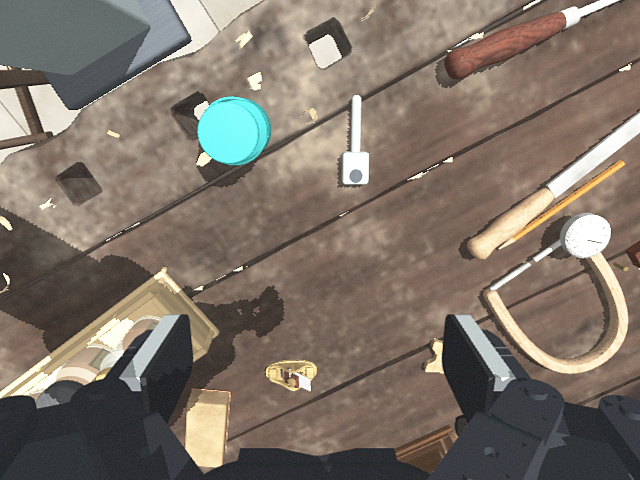

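```bash
cat >> h.py <<'E'
def pin(name,win=None):
    K,E=cal("wrist"); p,d=robot.grab_frame("wrist"); cv2.imwrite(f"pics/{name}.png",p)
    hsv=cv2.cvtColor(p,cv2.COLOR_BGR2HSV); m=((hsv[...,1]<45)&(hsv[...,2]>135)).astype(np.uint8)
    n,l,s,c=cv2.connectedComponentsWithStats(cv2.morphologyEx(m,cv2.MORPH_CLOSE,np.ones((3,3))))
    u0,v0=win; 
    k=min([i for i in range(1,n) if s[i,4]>300],key=lambda i:np.hypot(*(c[i]-win)))
    ys,xs=np.where(l==k); print("comp",s[k],c[k].round(1))
    W=onz(K,E,np.c_[xs,ys],.012)[:,:2]*1000; 
    r=cv2.minAreaRect(W.astype(np.float32)); 
    mu=W.mean(0); w,v=np.linalg.eigh(np.cov((W-mu).T)); a=v[:,1]; t=(W-mu)@a; 
    if abs(t.max())<abs(t.min()): a=-a; t=-t
    tip=t.max(); back=t.min(); b=mu+a*(back+16); 
    # block pixels only
    blk=W[t<back+30]; ac=np.array([-a[1],a[0]]); o=(blk-mu)@ac
    ctr=mu+a*(back+16)+ac*((o.max()+o.min())/2)
    sh=W[t>tip-40]; 
    sd=np.polyfit((sh-mu)@a,(sh-mu)@ac,1)[0]
    print("len %.1f (86) blockw %.1f (26)"%(tip-back,o.max()-o.min()),"dir %.1f shank-corr %.1f"%(np.degrees(np.arctan2(a[1],a[0])),np.degrees(np.arctan(sd))),"block ctr",ctr.round(1),"alt by tip",(mu+a*(tip-70)).round(1),"tip",(mu+a*tip).round(1))
E
python3 -c "
from h import *
pin('w22',(355,140))"
```

```text
comp [ 342   94   28   91 1415] [355.8 149.7]
len 86.4 (86) blockw 26.0 (26) dir 152.6 shank-corr -0.7 block ctr [517.6 366.8] alt by tip [517.1 366.7] tip [454.9 398.9]
```

>>> move_arm --targets '[[[8, 18, 10, -0.5], [8, 20, 25, 0], [2, 5, 30, 0], [0, 0, 35, 0], [0, 0, 35, 0], [0, 0, 25, 0], [0, 0, 15, 0], [0, 0, 5, 0], [0, 0, 0, 0]]]' --grip 52

```text
clock: 63.52
tcp_pos: [0.5202, 0.3626, 0.1185]
ee_rot: [0.765, 3.038, 0.057]
ft_force: [-0.6, 0.3, -0.6]
width: 0.0447
```

```bash
python3 -c "
from h import *
ts();go(.5173,.3665,.003,62.3)"
```

```text
clk 63.52 tilt [ 0.0169  0.033  -0.9993] p [0.5202 0.3626 0.1185] q [ 0.413  0.606  1.245  0.025  1.263 -0.672] v [-0.011  0.001  0.003 -0.002  0.005 -0.004]
clk 63.52 tcp [0.5202 0.3626 0.1185] yaw_y 61.7 q6 -0.67 w 0.0447 F [-0.6  0.3 -0.6]
shift tool [  4.3  -2.2 115.5] turn -0.5809919140368152
```

>>> move_arm --targets '[[[3, -2, 15, -0.5], [1, 0, 25, 0], [0, 0, 25, 0], [0, 0, 12, 0], [0, 0, 4, 0], [0, 0, 0, 0]]]'

```text
clock: 64.02
tcp_pos: [0.5231, 0.3649, 0.044]
ee_rot: [0.754, 3.027, 0.071]
ft_force: [0.4, 0.4, 1.6]
width: 0.0444
```

```bash
python3 -c "
from h import *
ts();go(.5173,.3665,.003,62.3);pin('w23',(320,300))"
```

```text
clk 64.02 tilt [ 0.0316  0.039  -0.9987] p [0.5231 0.3649 0.044 ] q [ 0.414  0.689  1.325  0.026  1.083 -0.68 ] v [-0.006 -0.018 -0.02  -0.     0.012 -0.001]
clk 64.02 tcp [0.5231 0.3649 0.044 ] yaw_y 62.1 q6 -0.68 w 0.0444 F [0.4 0.4 1.6]
shift tool [ 6.2 -3.3 40.8] turn -0.24471689825307408
comp [ 276  102   62  207 7361] [306.6 230.9]
len 87.2 (86) blockw 26.1 (26) dir 152.0 shank-corr 0.1 block ctr [517.2 366.5] alt by tip [516.1 366.9] tip [454.3 399.8]
```

View pics/w23.png

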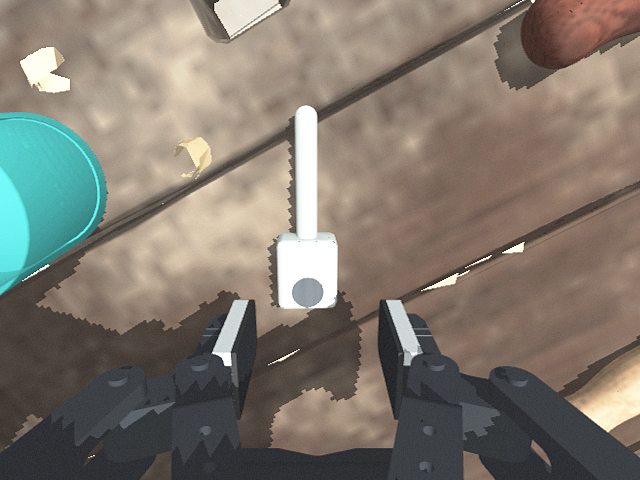

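>>> move_arm --targets '[[[4, -3, 10, 0], [2, 0, 14, 0], [0, 0, 8, 0], [0, 0, 3, 0], [0, 0, 0, 0]]]'

```text
clock: 64.48
tcp_pos: [0.5222, 0.3678, 0.0166]
ee_rot: [0.752, 3.015, 0.085]
ft_force: [-0.8, -0.6, -0.3]
width: 0.0445
```

```bash
python3 -c "
from h import *
ts();go(.5172,.3666,.003,62.1)"
```

```text
clk 64.48 tilt [ 0.0453  0.045  -0.998 ] p [0.5222 0.3678 0.0166] q [ 0.419  0.721  1.356  0.027  1.005 -0.677] v [-0.002 -0.014 -0.014 -0.001  0.012 -0.   ]
clk 64.48 tcp [0.5222 0.3678 0.0166] yaw_y 62.0 q6 -0.68 w 0.0445 F [-0.8 -0.6 -0.3]
shift tool [ 4.1 -4.3 13.3] turn -0.06568731225451074
```

>>> move_arm --targets '[[[4, -4, 6, 0], [1, -1, 3, 0], [0, 0, 0, 0]]]'

```text
clock: 64.73
tcp_pos: [0.5166, 0.3663, 0.0087]
ee_rot: [0.751, 3.012, 0.088]
ft_force: [-0.8, -1.0, 0.5]
width: 0.0446
```

```bash
python3 -c "
from h import *
ts();go(.5172,.3666,.003,62.1)"
```

```text
clk 64.73 tilt [ 0.0486  0.0464 -0.9977] p [0.5166 0.3663 0.0087] q [ 0.421  0.723  1.382  0.027  0.973 -0.676] v [ 0.    -0.009  0.009  0.001  0.003  0.001]
clk 64.73 tcp [0.5166 0.3663 0.0087] yaw_y 62.0 q6 -0.68 w 0.0446 F [-0.8 -1.   0.5]
shift tool [-0.3  0.2  5.7] turn -0.0686343622956258
```

Good position; lower 4 mm and close gently.

>>> move_arm --targets '[[[0, 0, 3, 0], [0, 0, 2, 0], [0, 0, 0, 0]]]'

```text
clock: 64.98
tcp_pos: [0.5169, 0.3666, 0.0038]
ee_rot: [0.751, 3.011, 0.089]
ft_force: [-0.3, 0.8, -0.2]
width: 0.0443
```

>>> move_arm --targets '[[[0, 0, 0, 0], [0, 0, 0, 0], [0, 0, 0, 0], [0, 0, 0, 0]]]' --grip 0 --force 45

```text
clock: 65.32
tcp_pos: [0.5172, 0.3668, 0.0042]
ee_rot: [0.751, 3.011, 0.09]
ft_force: [-0.3, 0.6, -0.9]
width: 0.0248
```

```bash
python3 -c "
from h import *
ts();go(.5172,.3666,.003,62.1);wcloud('w24')"
```

```text
clk 65.32 tilt [ 0.0498  0.047  -0.9976] p [0.5172 0.3668 0.0042] q [ 0.421  0.73   1.384  0.027  0.964 -0.676] v [-0.    -0.001  0.001 -0.001  0.     0.   ]
clk 65.32 tcp [0.5172 0.3668 0.0042] yaw_y 62.0 q6 -0.68 w 0.0248 F [-0.3  0.6 -0.9]
shift tool [-0.  -0.2  1.2] turn -0.06601991478531488
```

View pics/w24.png

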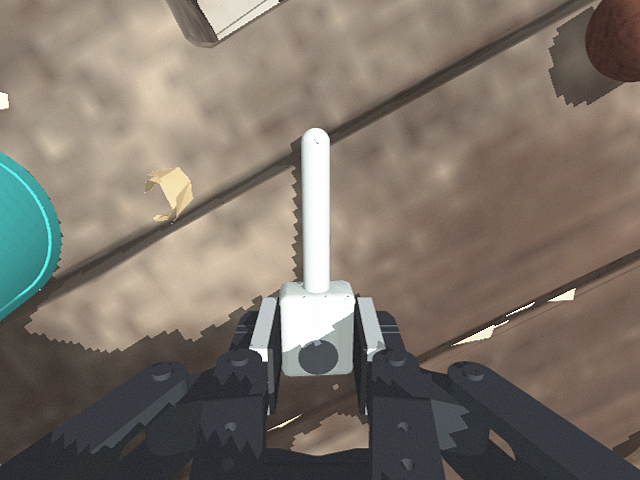

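```bash
python3 - <<'E'
from h import *
s,R=st()
a=np.radians(152.05); d=np.array([np.cos(a),np.sin(a),0]); b=np.array([.5171,.3666,.008])
tb=R.T@(b-s["tcp_pos"]); td=R.T@d; print(tb.round(4),td.round(4)); np.save("pin.npy",np.r_[tb,td])
open("h.py","a").write('''
def tipnow():
    q=np.load("pin.npy"); s,R=st(); b=s["tcp_pos"]+R@q[:3]; t=b+R@q[3:]*.07; d=R@q[3:]
    S=np.r_[PO,.152]; v=t-S
    print("tip seat x %.1f y %.1f z %.1f mm"%(v[:2]@XC*1e3,v[:2]@YC*1e3,v[2]*1e3),"dir yaw err %.1f pitch %.1f"%(np.degrees(np.arctan2(d[1],d[0]))-98.27,np.degrees(d[2])),"F",s["ft_force"].round(1),"w %.4f clk %.2f"%(s["width"],s["clock"]))
    ts()
def seatshift(x,y,z,yaw=8.27):
    """tool shift to bring tip to seat coordinates (mm)"""
    q=np.load("pin.npy"); s,R=st(); t=s["tcp_pos"]+R@(q[:3]+q[3:]*.07)
    g=np.r_[PO+XC*x/1e3+YC*y/1e3,.152+z/1e3]; print("shift",(R.T@(g-t)*1e3).round(1))
''')
E
python3 -c "
from h import *
tipnow()"
```

```text
[-0.0001  0.     -0.0038] [ 9.998e-01 -3.000e-04 -2.190e-02]
tip seat x -69.7 y 592.7 z -144.0 mm dir yaw err 53.8 pitch 0.0 F [-0.9 -0.  -0.6] w 0.0248 clk 65.37
clk 65.37 tilt [ 0.0497  0.047  -0.9977] p [0.5172 0.3668 0.0042] q [ 0.421  0.73   1.384  0.028  0.964 -0.676] v [ 0.     0.002  0.002 -0.001 -0.001 -0.   ]
```

>>> move_arm --targets '[[[0, 0, -8, 0], [0, 0, -20, 0], [0, 0, -30, 0], [0, 0, -35, 0], [0, 0, -35, 0], [0, 0, -35, 0], [0, 0, -35, 0], [0, 0, -25, 0], [0, 0, -12, 0], [0, 0, 0, 0]]]'

```text
clock: 66.2
tcp_pos: [0.5033, 0.3542, 0.2534]
ee_rot: [0.752, 3.013, 0.086]
ft_force: [-0.1, -0.0, -0.9]
width: 0.0245
```

```bash
python3 -c "
from h import *
tipnow();go(.63,-.29,.28,8.27)"
```

```text
tip seat x -85.3 y 582.2 z 105.3 mm dir yaw err 53.8 pitch 0.1 F [-0.1 -0.  -0.9] w 0.0245 clk 66.20
clk 66.20 tilt [ 0.0474  0.0455 -0.9978] p [0.5033 0.3542 0.2534] q [ 0.411  0.455  1.114  0.023  1.511 -0.671] v [ 0.002 -0.016  0.012 -0.001 -0.009 -0.003]
clk 66.20 tcp [0.5033 0.3542 0.2534] yaw_y 62.0 q6 -0.67 w 0.0245 F [-0.1 -0.  -0.9]
shift tool [-415.3 -506.7  -49.9] turn 53.748186621474815
```

>>> move_arm --targets '[[[-10, -12, -3, 0], [-16, -20, -3, 0], [-20, -25, -3, 0], [-21, -26, -2, 0], [-21, -26, -2, 0], [-21, -26, -2, 0], [-21, -26, -2, 0], [-21, -26, -2, 0], [-21, -26, -2, 0], [-21, -26, -2, 0]]]'

```text
clock: 67.03
tcp_pos: [0.5576, 0.045, 0.2584]
ee_rot: [0.738, 3.028, 0.085]
ft_force: [0.3, 0.3, -0.5]
width: 0.0246
```

>>> move_arm --targets '[[[-21, -26, -2, 0], [-21, -26, -2, 0], [-21, -26, -2, 0], [-21, -26, -2, 0], [-21, -26, -2, 0], [-20, -25, -2, 0], [-16, -20, -1, 0], [-10, -12, -1, 0], [-5, -6, 0, 0], [-2, -2, 0, 0]]]'

```text
clock: 67.87
tcp_pos: [0.6045, -0.2198, 0.2503]
ee_rot: [0.755, 3.042, 0.09]
ft_force: [-0.1, 0.4, -1.5]
width: 0.0251
```

```bash
python3 -c "
from h import *
tipnow();go(.63,-.29,.28,8.27)"
```

```text
tip seat x -67.7 y -0.6 z 104.3 mm dir yaw err 53.9 pitch 1.7 F [-0.1  0.4 -1.5] w 0.0251 clk 67.87
clk 67.87 tilt [ 0.0196  0.0541 -0.9983] p [ 0.6045 -0.2198  0.2503] q [-0.555  0.541  0.974  0.056  1.639 -1.636] v [-0.041  0.053 -0.059  0.003  0.027 -0.033]
clk 67.87 tcp [ 0.6045 -0.2198  0.2503] yaw_y 62.1 q6 -1.64 w 0.0251 F [-0.1  0.4 -1.5]
shift tool [-55.1 -48.3 -32.9] turn 53.82828613120749
```

Continue to behind the bracket, then turn 54°.

>>> move_arm --targets '[[[-12, -10, 0, 0], [-18, -16, 0, 0], [-14, -12, 0, 0], [-8, -7, 0, 0], [-3, -3, 0, 0], [0, 0, 0, 0], [0, 0, 0, 0]]]'

```text
clock: 68.45
tcp_pos: [0.6314, -0.2833, 0.2437]
ee_rot: [-0.748, -3.049, -0.096]
ft_force: [0.4, -0.1, -1.5]
width: 0.0251
```

>>> move_arm --targets '[[[0, 0, 0, 4], [0, 0, 0, 6], [0, 0, 0, 6], [0, 0, 0, 6], [0, 0, 0, 6], [0, 0, 0, 6], [0, 0, 0, 6], [0, 0, 0, 6], [0, 0, 0, 4], [0, 0, 0, 1]]]'

```text
clock: 69.28
tcp_pos: [0.6303, -0.2694, 0.2468]
ee_rot: [-2.008, -2.376, -0.087]
ft_force: [0.2, 1.1, -0.6]
width: 0.0246
```

```bash
python3 -c "
from h import *
tipnow();go(.63,-.29,.28,8.27)"
```

```text
tip seat x 5.5 y -24.9 z 104.3 mm dir yaw err 1.4 pitch 4.6 F [ 0.2  1.1 -0.6] w 0.0246 clk 69.28
clk 69.28 tilt [ 0.0129  0.0619 -0.998 ] p [ 0.6303 -0.2694  0.2468] q [-0.599  0.634  0.814  0.059  1.718 -0.758] v [ 0.017 -0.017  0.018  0.001 -0.004  0.184]
clk 69.28 tcp [ 0.6303 -0.2694  0.2468] yaw_y 9.6 q6 -0.76 w 0.0246 F [ 0.2  1.1 -0.6]
shift tool [-18.2  -2.9 -34.4] turn 1.2895530088980962
```

```bash
python3 -c "
from h import *
s,R=st();a=s['joint_pos'][0];print((R.T@(np.array([np.cos(a),np.sin(a),0])*10)).round(1));print((R.T@(np.array([0,0,1])*10)).round(1))"
```

```text
[-6.9  7.2 -0.2]
[  0.6   0.2 -10. ]
```

>>> move_arm --targets '[[[-7, 7, -4, 0], [-12, 12, -6, 0], [-12, 12, -5, 0], [-9, 9, -3, 0], [-5, 5, -1, 0]]]'

```text
clock: 69.7
tcp_pos: [0.6826, -0.3019, 0.2678]
ee_rot: [-1.993, -2.387, -0.087]
ft_force: [0.0, -0.4, 0.3]
width: 0.025
```

```bash
python3 -c "
from h import *
tipnow()"
```

```text
tip seat x 51.8 y -64.6 z 125.3 mm dir yaw err 2.1 pitch 4.6 F [ 0.  -0.4  0.3] w 0.0250 clk 69.70
clk 69.70 tilt [ 0.0127  0.0626 -0.998 ] p [ 0.6826 -0.3019  0.2678] q [-0.595  0.774  0.483  0.063  1.909 -0.755] v [ 0.011  0.217 -0.476  0.006  0.258 -0.002]
```

>>> move_arm --targets '[[[-6, 6, -1, 0], [-5, 5, -1, 0], [-4, 4, -1, 0], [-4, 4, -1, 0], [-3, 3, -1, 0], [-3, 3, -1, 0]]]'

```text
clock: 70.2
tcp_pos: [0.714, -0.3178, 0.274]
ee_rot: [-1.974, -2.403, -0.088]
ft_force: [-0.1, -0.2, -0.4]
width: 0.0248
```

```bash
python3 -c "
from h import *
tipnow()"
```

```text
tip seat x 79.5 y -84.9 z 131.6 mm dir yaw err 3.0 pitch 4.7 F [-0.1 -0.2 -0.4] w 0.0248 clk 70.20
clk 70.20 tilt [ 0.0121  0.0636 -0.9979] p [ 0.714  -0.3178  0.274 ] q [-0.59   0.887  0.23   0.067  2.049 -0.755] v [ 0.011  0.195 -0.451  0.01   0.258  0.001]
```

>>> move_arm --targets '[[[-8, 9, -4, 0], [-11, 12, -5, 0], [-11, 12, -5, 0], [-11, 12, -5, 0], [-11, 12, -5, 0], [-11, 12, -5, 0]]]'

```text
clock: 70.7
tcp_pos: [0.7278, -0.3341, 0.2649]
ee_rot: [1.973, 2.415, 0.112]
ft_force: [0.7, -0.2, -0.2]
width: 0.0244
```

```bash
python3 -c "
from h import *
tipnow()"
```

```text
tip seat x 90.1 y -102.8 z 120.2 mm dir yaw err 3.4 pitch 2.9 F [ 0.7 -0.2 -0.2] w 0.0244 clk 70.70
clk 70.70 tilt [ 0.0619  0.042  -0.9972] p [ 0.7278 -0.3341  0.2649] q [-0.6    0.902  0.223  0.076  1.988 -0.769] v [-0.028  0.023 -0.005  0.02  -0.135 -0.024]
```

>>> move_arm --targets '[[[-11, 12, -5, 0], [-11, 12, -5, 0], [-11, 12, -5, 0], [-6, 6, -3, 0]]]'

```text
clock: 71.03
tcp_pos: [0.7342, -0.3458, 0.2618]
ee_rot: [1.953, 2.386, 0.125]
ft_force: [-0.3, 0.5, -1.0]
width: 0.0252
```

```bash
python3 -c "
from h import *
tipnow();seatshift(0,-55,60)"
```

```text
tip seat x 94.8 y -115.2 z 115.8 mm dir yaw err 3.3 pitch 1.7 F [-0.3  0.5 -1. ] w 0.0252 clk 71.03
clk 71.03 tilt [ 0.0941  0.0273 -0.9952] p [ 0.7342 -0.3458  0.2618] q [-0.61   0.907  0.222  0.082  1.95  -0.776] v [-0.023 -0.    -0.001  0.011 -0.059 -0.018]
shift [ 64.9 -96.4  47.1]
```

>>> move_arm --targets '[[[7, -11, 4, 1], [13, -19, 8, 1], [16, -24, 10, 1], [13, -19, 10, 0], [9, -12, 8, 0], [4, -6, 4, 0], [2, -2, 2, 0], [0, 0, 0, 0]]]'

```text
clock: 71.7
tcp_pos: [0.6314, -0.2952, 0.2041]
ee_rot: [2.017, 2.328, 0.128]
ft_force: [-0.2, -0.5, -1.0]
width: 0.025
```

```bash
python3 -c "
from h import *
tipnow();seatshift(0,-55,0);wcloud('w30')"
```

```text
tip seat x 4.3 y -50.1 z 58.1 mm dir yaw err 0.1 pitch 1.8 F [-0.2 -0.5 -1. ] w 0.0250 clk 71.70
clk 71.70 tilt [ 0.0981  0.0245 -0.9949] p [ 0.6314 -0.2952  0.2041] q [-0.636  0.63   0.944  0.078  1.504 -0.782] v [-0.001 -0.008 -0.006  0.     0.001 -0.003]
shift [ -5.5 -10.1  57.4]
```

View pics/w30.png

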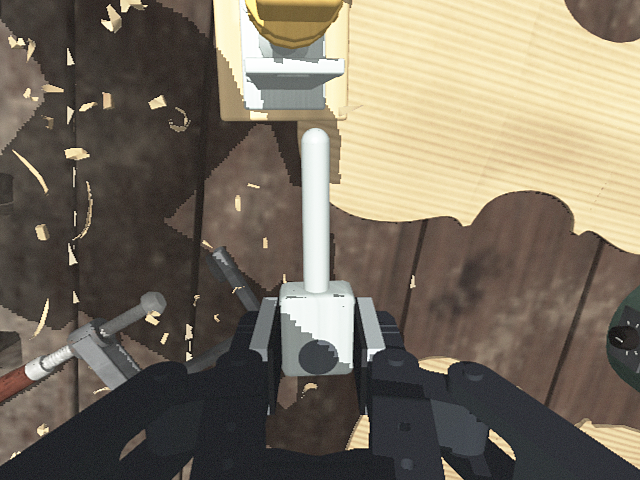

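Run:
```python
from h import *
im=cv2.imread('pics/w30.png')
cv2.imwrite('pics/z7.png',cv2.resize(im[30:180,210:370],None,fx=4.5,fy=4.5,interpolation=cv2.INTER_CUBIC))
K,E=cal('wrist')
q=np.load("pin.npy"); s,R=st(); b=s["tcp_pos"]+R@q[:3]
for l in (.07,.066,.035): print(l,proj(K,E,b+R@q[3:]*l).round(1))
def seat(p): v=p[:,:2]-PO; return np.c_[v@XC,v@YC].round(4)*1000
print(seat(onz(K,E,[(245,60),(344,61),(247,75),(343,74)],.164)))
print("expected bracket top corners px",proj(K,E,[np.r_[PO+XC*x+YC*y,.164] for x in(-.02,.02) for y in (-.026,-.032)]).round(1).tolist())
```

```text
0.07 [[317.2 129.5]]
0.066 [[317.2 142.8]]
0.035 [[317.2 237.8]]
[[-18.7 -26.3]
 [ 20.1 -26.4]
 [-18.2 -31.8]
 [ 19.8 -31.2]]
expected bracket top corners px [[241.6, 59.1], [242.4, 75.6], [343.8, 60.0], [343.6, 76.2]]
```

View pics/z7.png

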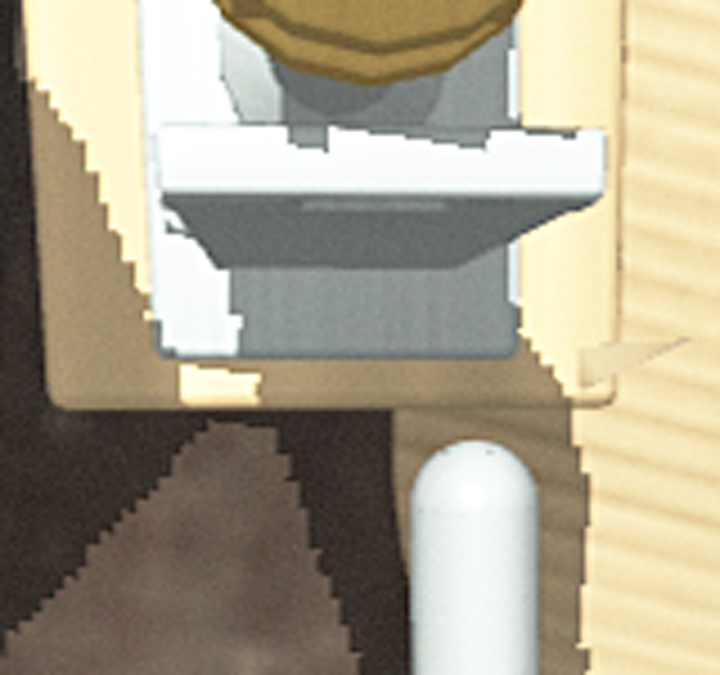

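>>> move_arm --targets '[[[-3, -5, 8, 0], [-2, -4, 15, 0], [0, 0, 15, 0], [0, 0, 9, 0], [0, 0, 4, 0], [0, 0, 2, 0], [0, 0, 0, 0]]]'

```text
clock: 72.33
tcp_pos: [0.6317, -0.3046, 0.1479]
ee_rot: [2.013, 2.323, 0.128]
ft_force: [-0.4, -0.3, -1.1]
width: 0.025
```

```bash
python3 -c "
from h import *
tipnow();seatshift(1.2,-50,0)"
```

```text
tip seat x 3.2 y -59.5 z 1.6 mm dir yaw err 0.1 pitch 1.5 F [-0.4 -0.3 -1.1] w 0.0250 clk 72.33
clk 72.33 tilt [ 0.1034  0.0202 -0.9944] p [ 0.6317 -0.3046  0.1479] q [-0.647  0.672  1.025  0.08   1.375 -0.803] v [-0.001  0.006 -0.015 -0.001  0.005 -0.001]
shift [ 9.5 -2.1  1.4]
```

>>> move_arm --targets '[[[5, -2, 1, 0], [6, 0, 0, 0], [5, 0, 0, 0], [2, 0, 0, 0], [0, 0, 0, 0]]]'

```text
clock: 72.75
tcp_pos: [0.6275, -0.2854, 0.1489]
ee_rot: [2.01, 2.321, 0.128]
ft_force: [-0.1, -0.4, -0.2]
width: 0.0251
```

```bash
python3 -c "
from h import *
tipnow();seatshift(1.2,-30,0);wcloud('w31')"
```

```text
tip seat x 1.8 y -39.9 z 2.4 mm dir yaw err 0.1 pitch 1.4 F [-0.1 -0.4 -0.2] w 0.0251 clk 72.75
clk 72.75 tilt [ 0.1063  0.0183 -0.9942] p [ 0.6275 -0.2854  0.1489] q [-0.627  0.648  1.07   0.079  1.349 -0.785] v [ 0.008 -0.012  0.003  0.    -0.     0.001]
shift [ 9.9 -0.9  2.4]
```

View pics/w31.png

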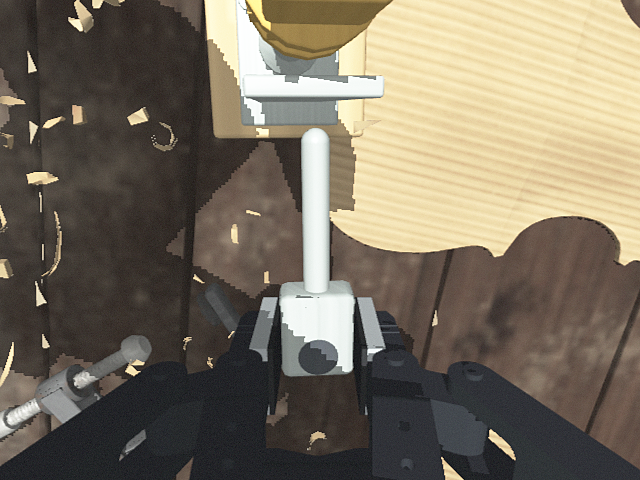

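Run:
```python
from h import *
K,E=cal('wrist');p,d=robot.grab_frame('wrist');P=cloud(K,E,d)
print("bracket top",np.median(P[80:93,255:305,2].ravel()),np.median(P[80:93,330:375,2]))
for v in (140,160,180,200,230,260): print(v,np.median(P[v-3:v+4,314:318].reshape(-1,3),0).round(4), "max",P[v-3:v+4,305:327,2].max().round(4))
print("block top",np.median(P[300:330,300:335,2]))
tipnow()
```

```text
bracket top 0.1625441877240037 0.1625528082104366
140 [ 0.6166 -0.2194  0.1575] max 0.2895
160 [ 0.6175 -0.2254  0.1573] max 0.2895
180 [ 0.6184 -0.2314  0.1574] max 0.2895
200 [ 0.6193 -0.2378  0.1571] max 0.1584
230 [ 0.6208 -0.2476  0.1566] max 0.158
260 [ 0.6223 -0.2579  0.1567] max 0.2895
block top 0.15954849418581385
tip seat x 1.8 y -40.4 z 2.4 mm dir yaw err 0.1 pitch 1.4 F [ 0.1 -0.4 -1. ] w 0.0246 clk 72.85
clk 72.85 tilt [ 0.1064  0.0181 -0.9942] p [ 0.6276 -0.2859  0.1488] q [-0.628  0.649  1.069  0.079  1.349 -0.786] v [-0.009  0.008 -0.004 -0.002 -0.    -0.002]
```

>>> move_arm --targets '[[[2, -1, 2, 0], [4, 0, 0.5, 0], [4, 0, 0, 0], [4, 0, 0, 0], [0, 0, 0, 0]]]'

```text
clock: 73.27
tcp_pos: [0.6246, -0.2712, 0.146]
ee_rot: [2.011, 2.32, 0.128]
ft_force: [-0.4, -0.6, -1.3]
width: 0.025
```

```bash
python3 -c "
from h import *
tipnow();seatshift(1,-15,0.3)"
```

```text
tip seat x 0.9 y -25.4 z -0.5 mm dir yaw err 0.1 pitch 1.4 F [-0.4 -0.6 -1.3] w 0.0250 clk 73.27
clk 73.27 tilt [ 0.1066  0.0179 -0.9941] p [ 0.6246 -0.2712  0.146 ] q [-0.612  0.635  1.104  0.078  1.325 -0.771] v [-0.004  0.002 -0.002 -0.004 -0.002 -0.003]
shift [10.4  0.1 -0.7]
```

Through the window with no force. Onwards through the nut.

>>> move_arm --targets '[[[4, 0, -0.6, 0], [4, 0, 0, 0], [4, 0, 0, 0], [2, 0, 0, 0]]]'

```text
clock: 73.6
tcp_pos: [0.6224, -0.2561, 0.1468]
ee_rot: [2.011, 2.32, 0.128]
ft_force: [0.5, -1.2, -1.0]
width: 0.0246
```

```bash
python3 -c "
from h import *
tipnow();seatshift(1,0,0.3)"
```

```text
tip seat x 0.9 y -10.1 z 0.3 mm dir yaw err 0.1 pitch 1.4 F [ 0.5 -1.2 -1. ] w 0.0246 clk 73.60
clk 73.60 tilt [ 0.1068  0.0177 -0.9941] p [ 0.6224 -0.2561  0.1468] q [-0.595  0.62   1.131  0.077  1.312 -0.754] v [ 0.03  -0.024  0.043 -0.005 -0.027  0.027]
shift [10.1  0.   0. ]
```

>>> move_arm --targets '[[[4, 0, 0, 0], [4, 0, 0, 0], [4, 0, 0, 0], [4, 0, 0, 0]]]'

```text
clock: 73.93
tcp_pos: [0.6199, -0.2388, 0.1468]
ee_rot: [2.011, 2.319, 0.128]
ft_force: [0.0, -1.2, 0.0]
width: 0.0248
```

```bash
python3 -c "
from h import *
tipnow();seatshift(1,22,0.5)"
```

```text
tip seat x 1.0 y 7.3 z 0.3 mm dir yaw err 0.0 pitch 1.4 F [ 0.  -1.2  0. ] w 0.0248 clk 73.93
clk 73.93 tilt [ 0.1069  0.0175 -0.9941] p [ 0.6199 -0.2388  0.1468] q [-0.574  0.605  1.161  0.076  1.296 -0.734] v [ 0.065 -0.047  0.091 -0.004 -0.048  0.061]
shift [14.7  0.  -0.1]
```

>>> move_arm --targets '[[[4, 0, 0, 0], [3, 0, 0, 0], [3, 0, 0, 0], [1, 0, 0, 0]]]'

```text
clock: 74.27
tcp_pos: [0.6181, -0.2259, 0.147]
ee_rot: [2.01, 2.32, 0.128]
ft_force: [-0.2, 0.5, -0.4]
width: 0.0248
```

```bash
python3 -c "
from h import *
tipnow();seatshift(1,22,0.5)"
```

```text
tip seat x 1.0 y 20.4 z 0.5 mm dir yaw err 0.1 pitch 1.4 F [-0.2  0.5 -0.4] w 0.0248 clk 74.27
clk 74.27 tilt [ 0.1068  0.0177 -0.9941] p [ 0.6181 -0.2259  0.147 ] q [-0.558  0.594  1.182  0.075  1.285 -0.72 ] v [ 0.015 -0.011  0.019 -0.002 -0.013  0.016]
shift [ 1.6  0.  -0. ]
```

>>> move_arm --targets '[[[1.5, 0, 0, 0], [1.5, 0, 0, 0]]]'

```text
clock: 74.43
tcp_pos: [0.6177, -0.2235, 0.1472]
ee_rot: [2.009, 2.319, 0.126]
ft_force: [0.4, -7.6, -2.7]
width: 0.0247
```

```bash
python3 -c "
from h import *
tipnow();wcloud('w32')"
```

```text
tip seat x 1.0 y 22.8 z 0.6 mm dir yaw err 0.1 pitch 1.3 F [ 0.4 -7.6 -2.7] w 0.0247 clk 74.43
clk 74.43 tilt [ 0.1074  0.0157 -0.9941] p [ 0.6177 -0.2235  0.1472] q [-0.555  0.591  1.187  0.073  1.281 -0.716] v [ 0.014 -0.014  0.021 -0.029 -0.037  0.023]
```

View pics/w32.png

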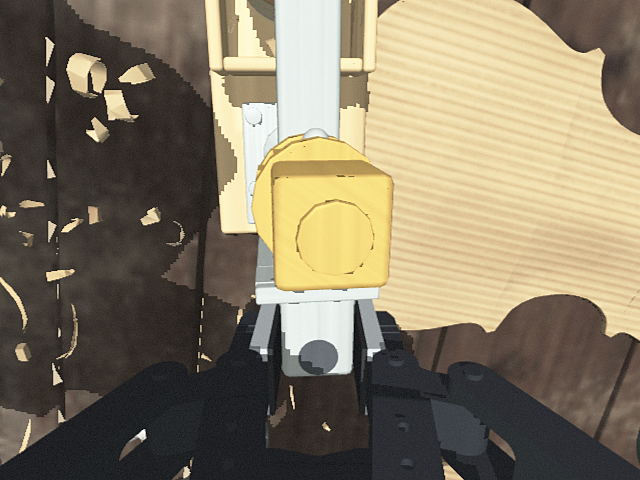

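>>> move_arm --targets '[[[0, 0, 0, 0], [0, 0, 0, 0], [0, 0, 0, 0], [0, 0, 0, 0]]]' --grip 100

```text
clock: 74.82
tcp_pos: [0.6179, -0.2236, 0.1475]
ee_rot: [2.009, 2.318, 0.127]
ft_force: [0.9, -0.2, 0.1]
width: 0.0722
```

```bash
python3 -c "
from h import *
ts();s,R=st();print((R.T@(np.array([0,0,1])*10)).round(1),s['ft_force'])"
```

```text
clk 74.82 tilt [ 0.1083  0.0157 -0.994 ] p [ 0.6179 -0.2236  0.1475] q [-0.555  0.591  1.186  0.074  1.281 -0.716] v [ 0.002 -0.    -0.002  0.004  0.001 -0.   ]
[ 0.   1.1 -9.9] [ 0.86336623 -0.22081386  0.05995923]
```

>>> move_arm --targets '[[[-2, 0, 0, 0], [-3, 0, 0, 0], [-2, 1, -8, 0], [0, 2, -16, 0], [0, 2, -22, 0], [0, 3, -25, 0], [0, 3, -25, 0], [0, 2, -15, 0], [0, 0, 0, 0]]]'

```text
clock: 75.57
tcp_pos: [0.6194, -0.2322, 0.2665]
ee_rot: [2.011, 2.318, 0.128]
ft_force: [-0.3, -0.6, -0.8]
width: 0.0855
```

```bash
python3 -c "
from h import *
ts();go(.45,-.40,.3)
wcloud('w33');p,d=robot.grab_frame('scene');cv2.imwrite('pics/s4.png',p)"
```

```text
clk 75.57 tilt [ 0.1071  0.0169 -0.9941] p [ 0.6194 -0.2322  0.2665] q [-0.566  0.523  0.963  0.072  1.574 -0.704] v [-0.003 -0.001  0.018 -0.001 -0.016 -0.002]
clk 75.57 tcp [ 0.6194 -0.2322  0.2665] yaw_y 8.1 q6 -0.70 w 0.0855 F [-0.3 -0.6 -0.8]
shift tool [-142.2 -186.6  -54.2] turn None
```

View pics/w33.png

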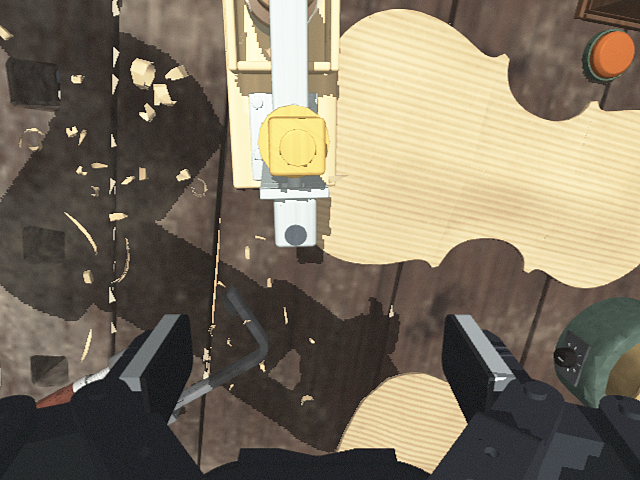

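View pics/s4.png

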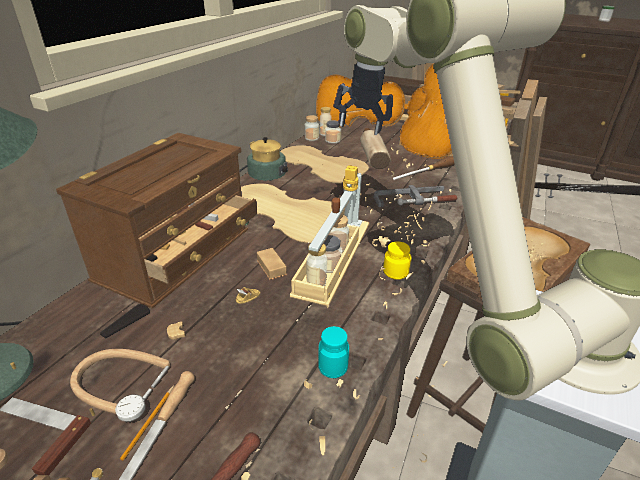

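Run:
```python
from h import *
K,E=cal('wrist');p,d=robot.grab_frame('wrist');X=cloud(K,E,d).reshape(-1,3)
v=X[:,:2]-PO; sx,sy=v@XC*1e3,v@YC*1e3; z=X[:,2]*1e3
m=(abs(sx)<25)&(sy<-36)&(sy>-90)&(z>140)&(z<170); print("block x",np.percentile(sx[m],[2,98]).round(1),"y",np.percentile(sy[m],[1,99]).round(1),"z",np.median(z[m]).round(1),m.sum())
m=(np.hypot(sx,sy)<24)&(z>185)&(z<200); r=cv2.minAreaRect(X[m][:,:2].astype(np.float32)*1000); print("nut",r[1],"ang-crate",(r[2]-8.27+45)%90-45,np.median(z[m]))
K,E,p,d,P=top('t5')
for y,zz in ((-.08,.099),(0,.086),(.08,.119)): jar(P,*cw(0,y),zz,.035)
X=P.reshape(-1,3);k=cw(0,-.052);m=(np.hypot(*(X[:,:2]-k).T)<.03)&(X[:,2]>.16)&(X[:,2]<.18);q=X[m].mean(0);u=q[:2]-PO;print('knob ang',np.degrees(np.arctan2(u[1],u[0]))-98.27)
```

```text
block x [-11.8  13.4] y [-62.9 -36.3] z 153.8 1783
nut (27.859745025634766, 28.29636001586914) ang-crate 0.23725460052490632 194.71370564264294
top [ 0.5855 -0.0781  0.0993] [595.1 -76.4] 24.5 168 crate xy [-0.0095 -0.0805]
top [0.5677 0.0063 0.0861] [578.3   7.3] 26.8 264 crate xy [-0.015   0.0055]
top [0.5672 0.0839 0.1191] [571.7  84.4] 20.1 92 crate xy [-0.0043  0.0824]
knob ang 0.5502499816878412
```

View pics/t5.png

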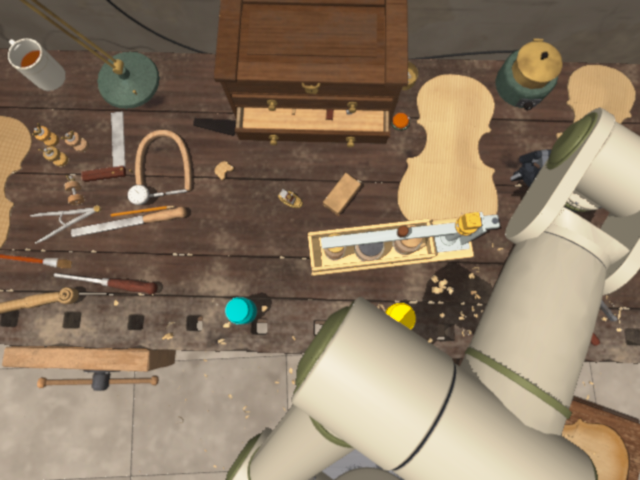

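```bash
python3 -c "
from h import *
ts();print(robot.close_job())"
```

```text
clk 75.77 tilt [ 0.0994  0.0217 -0.9948] p [ 0.6182 -0.2314  0.2609] q [-0.566  0.527  0.972  0.072  1.571 -0.704] v [0.002 0.009 0.008 0.    0.001 0.   ]
the job is handed in; nothing more can be done
None
```

I packed the three jars (slim, middle-sized and wide), closed the hold-down bar, wound the nut down 412° in two grips and pushed the lock pin home. I handed the job in at about 76 s; no verdict was reported. The sanding block, the finger plane and the two look-alike jars were not touched.

What my last checks showed:
- **Jars:** their tops were at 99.3, 86.1 and 119.1 mm, against 99, 86 and 119 mm for jars standing upright on the crate floor.
- **Bar:** closed to within 0.6°. It met its stop at 13 N.
- **Nut:** 0.2° off alignment. Its top is at about 196 mm, and the scene picture shows the cross hole facing the crate.
- **Pin:** just before release I worked out the tip to be about 22.8 mm past the post's axis, 1 mm to the side and 0.6 mm high. The block had met the bracket, with 7.6 N of push.
- **Gripper:** open and clear of everything.

Two readings disagreed with the rest:
- **Pin block:** after release its top read about 5 mm below the level position. I took this as the loose pin drooping within the clearance of the holes, and I did not measure the tip again.
- **Jar positions:** in the last top view the bar hid part of the jar caps, so the mean sideways positions came out up to 15 mm off centre. A circle fitted to the caps, and an earlier wrist view, put all three within about 5 mm of the centre line.

The tool also drifted off vertical, by up to about 0.28 rad at worst. I brought it back before gripping the pin and again before inserting it.

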